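Tighten and pin the castle nuts of the trimming-wheel hubs on the magnet bed

ROBOT

A 7-joint arm with a two-finger parallel gripper is mounted at the origin on the work surface. World frame = base frame: x ahead of the robot, y to its left, z up, the work surface at z = 0. Lengths are in m, angles in degrees, forces in N, time in s.
With the tool pointing down it reaches from about 0.4 to 0.9 m from the base axis. Payload 5.5 kg.
Tool frame: the origin (TCP) lies between the finger pads; the fingertips stand 25 mm ahead of it and the grasp point (between the pads) lies 6 mm ahead of it; z points along the fingers, y is the direction in which the jaws open and shut (so a half turn about z gives the same grasp; the last joint's range is limited). The gripper opens to 85 mm and grips with 20 to 120 N. Pads are 22 mm wide; open, the fingers measure 114 mm over their backs; the gripper's body (76 mm by 85 mm) begins 54 mm behind the grasp point. The pads swing forward as they close: fully open they stand 13 mm farther back than shut.
Start: joints at [83.32, 28.699, -24.465, 88.831, 12.651, 65.22, -12.049], TCP at [0.241, -0.604, 0.256] pointing down, gripper open.
Joint ranges: [-164.97, 164.97], [-17.58, 116.51], [-87.97, 89.64], [11.32, 138.91], [-80.73, 260.73], [10.89, 115.49], [-147.41, 147.41]. Speed limits (degrees/s): [147.25, 147.25, 180, 180, 180, 180, 180].

INTERFACE

Orientations are given as a 3x3 rotation matrix whose columns are the frame's x, y, z axes.
In Python, from rig import robot gives the robot as it stands. The module is installed in compiled form; this text tells all that it offers.
- The arm moves only by the tool jog_arm, never from a script. Its argument "increments" is a list of rows, each a list of 3 entries, a list of its own where there are three numbers: the turn, a rotation vector about the tool's x, y, z in degrees, then the shift along the tool's x, y, z in cm, then the finger opening in cm, from 0 to 8.54. A call has 1 to 12 rows; each row shifts and turns the commanded pose from where the row before left it, along the tool's axes as they then stand; what a row does not reach is not made up. A row lasts 1/12 s, in which the tool goes at most 41.7 mm and 7.16 degrees, less where a joint would pass 70% of its speed; a pose out of reach is approached as far as the arm can. A call is refused whole if a number of a shift passes 4.17 or a number of a turn 7.16, either way. A call with a gripper value outside its range is refused whole. The fingers move at their own pace and stop on an object; "grip_force" is the grip in N (left out, the last holds). Time passes only in rows, so rows that do not move let the fingers close. It gives the time, the measured TCP pose, the force and the opening at its end, in the units of the state.
- robot.get_state(): the state, without advancing time (a new reading comes with each control period).
- robot.camera(name): name is "scene" or "top"; returns the picture (384x512x3 uint8, blue, green, red); there is no depth.
- robot.get_calibration(name): a dict with "intrinsics" (3x3 intrinsics, pixels), "k1" (the pictures are not rectified: a ray, as slopes to the right and down, at radius r is drawn at 1 + k1 r^2 times it, then the intrinsics apply), "R" (3x3) and "t" (3): a world point X has camera coordinates R X + t. Camera axes: x right, y down, z forward; pixel columns grow to the right and rows downward; lengths in m; the calibration is good to about 2 mm. A picture is of the moment at which its call begins. get_calibration takes no time and is no camera call.
- robot.close_job(): hands the job in, once; it reports no verdict.
The state is a dict: "time_s": time; "joints": joint angles; "qvel": joint speeds; "joint_efforts": joint torques, N m; "position": TCP position; "eef_rot": TCP orientation; "ft_force": force on the tool from outside, world axes, zero at the start; "wrist_torque": the same for the moment, N m; "grip_width": opening from 0.0 (shut) to 1.0 (fully open).
Only numpy, scipy, OpenCV 4.12 (cv2) and the standard library are available. Lean on these libraries where they do the work, as an engineer would, in place of code of your own. Each camera call takes 0.05 s, during which the arm holds its last target.

TASK

Throw the magnet bed's lever at the left fully over to its locked stop, away from you, and leave it locked while you work. On every wheel hub standing on the bed, tighten the castle nut clockwise until its white stripe meets the white mark on the flange, turn it a little further to the first line-up of a slot with the cotter hole, and push a cotter pin through slot and hole until its square head is fully home against the nut. When all hubs are pinned, set the lever back in line with the white idle pointer, and do not disturb the pots and tools on the bench; a spare pin may stay where it is.

Things in the scene. Friction and masses are not known exactly. Their poses are not given: they have to be found in the camera images.
- hub_a_hole (a point): Hub a (absent in some starts): steel flange, 110 mm wide, 30 mm high, standing loose on the bench (5 kg); upright 30 mm steel stud, top at z 84 mm, carrying a castle nut. Point: centre of the stud's cotter hole, on the stud's axis, z 66 mm. x runs along the hole (12x12 mm, level, open at both ends; a pin may enter from either) and points roughly away from the robot; z is up
- nut_a (a joint): Castle nut of hub a: angle grows clockwise from above (tightening), 0 = just tight (stripe on a corner meets flange mark). Stays where left, drag 0.25 N m. Brass hexagon 50 mm across flats, z 30-60 mm, prongs to z 75; 12 mm slots mid-flat, floor z 60. First line-up past tight: 0.35 (then every 1.047; -0.70 is loose). Slots and flat normals lie at 0.35 - angle + k*1.047 rad from hub x, about z
- hub_b_hole (a point): Hub b (absent in some starts): steel flange, 110 mm wide, 30 mm high, standing loose on the bench (5 kg); upright 30 mm steel stud, top at z 84 mm, carrying a castle nut. Point: centre of the stud's cotter hole, on the stud's axis, z 66 mm. x runs along the hole (12x12 mm, level, open at both ends; a pin may enter from either) and points roughly away from the robot; z is up
- nut_b (a joint): Castle nut of hub b: angle grows clockwise from above (tightening), 0 = just tight (stripe on a corner meets flange mark). Stays where left, drag 0.25 N m. Brass hexagon 50 mm across flats, z 30-60 mm, prongs to z 75; 12 mm slots mid-flat, floor z 60. First line-up past tight: 0.45 (then every 1.047; -0.60 is loose). Slots and flat normals lie at 0.45 - angle + k*1.047 rad from hub x, about z
- hub_c_hole (a point): Hub c (absent in some starts): steel flange, 110 mm wide, 30 mm high, standing loose on the bench (5 kg); upright 30 mm steel stud, top at z 84 mm, carrying a castle nut. Point: centre of the stud's cotter hole, on the stud's axis, z 66 mm. x runs along the hole (12x12 mm, level, open at both ends; a pin may enter from either) and points roughly away from the robot; z is up
- nut_c (a joint): Castle nut of hub c: angle grows clockwise from above (tightening), 0 = just tight (stripe on a corner meets flange mark). Stays where left, drag 0.25 N m. Brass hexagon 50 mm across flats, z 30-60 mm, prongs to z 75; 12 mm slots mid-flat, floor z 60. First line-up past tight: 0.60 (then every 1.047; -0.45 is loose). Slots and flat normals lie at 0.60 - angle + k*1.047 rad from hub x, about z
- pin_1: Steel cotter pin, 130-210 g: head 44 mm long, 22x22 mm; round shank 8 mm thick, 70 mm long, out of one end's middle. Origin on the axis, 27 mm before the shoulder; x to the tip (tip +43 mm, shoulder -27, head centre -49, head end -71; mass centre -40). Lies level on its head, axis 11 mm up, any side up. Fits any hub. Home: shoulder on nut, origin at hole centre within 3 mm
- pin_2: Steel cotter pin, identical to pin_1 (same size, origin and axes)
- pin_3: Steel cotter pin, identical to pin_1 (same size, origin and axes)
- pin_4: Steel cotter pin, identical to pin_1 (same size, origin and axes)
- lever (a joint): Magnet bed lever: black grip on a steel rod, hinged on a grey housing (150x50x45 mm, fixed) at the robot's left. Angle in rad: 0 leans 0.8 rad towards the housing's -x, 0.8 upright, 1.6 leans 0.8 rad towards its +x (roughly away from the robot): the locked end stop. Locked is above 1.45. Starts near 0, needs about 3 N at the grip, stays where it is left
- lever_grip (a point): Centre of the lever's black grip (24 mm along the swing, 20 mm across it along the hinge's y axis, 44 mm long), 110 mm from the hinge axis; can be pinched across its 20 mm from above
- lock_hinge (a point): Centre of the lever's hinge, 50 mm above the bench; the axes are the housing's, y is the hinge axis; the lever swings in the x-z plane
- index (a joint): White idle pointer on the +y side of the lock housing, on the lever's hinge axis; its angle is measured like the lever's, 0.5 to 1.05 rad; the lever is at idle when it leans the same way as the pointer. Not to be moved
- index_tip (a point): Tip of the idle pointer, 85 mm from the hinge axis and 25 mm to the housing's +y side
- rib: Flat wooden rib, 100x35x10 mm, lying between hubs; leave alone. Origin: centre of its underside
- spatula: Narrow wooden modelling knife, 150 mm long, 20 mm wide, lying between hubs; leave alone. Origin: on its underside near the middle, x along its length
- pot: Brown clay pot, 116 mm across, 66 mm high; leave alone. Origin: centre of its underside
- tea_bowl: Brown clay bowl, 76 mm across, 50 mm high; leave alone. Origin: centre of its underside
- pot_lid: Brown clay lid, 76 mm across, 33 mm high; leave alone. Origin: centre of its underside
- mug: White mug, 72 mm across, 85 mm high; leave alone. Origin: centre of its underside
- slip_jar: Closed jar, 68 mm across, 100 mm high; leave alone. Origin: centre of its underside
Not all that is in view belongs to the job. What is shaped like the part that bears hub_b_hole but orange or purple is not meant.

How it is judged:
By the outcome, as a careful person would: the job done as asked, in the order asked, and still so for the second after the job is handed in, with the robot touching nothing.
Of hub_a, hub_b, hub_c only 2 to 3 are there at a start; the rules pass over those that are not, and their reading is None.
At some moment in a run one of pin_1, pin_2, pin_3, pin_4 may be knocked a few centimetres aside while the robot is not near it.
Once in a run the grip may slacken for a moment while it holds something.
It also fails if it takes over 210 s, if anything falls off the work surface, if the arm or the gripper's body presses on something with over 40 N, if the wrist force passes 120 N, or if a joint passes its speed limit or range.

## Working session

There is one attempt and no reset: what is moved stays moved. The work goes in short steps, Python scripts to look and compute and a tool call to move; the robot and the scene stay as the last step left them, time stands still between calls to the robot, and variables do not carry over. Pictures are saved under pics/ and viewed, and the job is handed in when it is done.

Besides the shell and the picture viewer there is one more tool, called after "Emit:" in YAML: its name, and indented under it one key for each argument. jog_arm: Moves the arm, as the interface text tells. Its arguments: {"type":"object","properties":{"increments":{"type":"array"},"grip_force":{"type":"number"}},"required":["increments"]}

I'll start by looking at the scene.

```bash
mkdir -p pics && ls
python3 - <<'E'
from rig import robot
import cv2, numpy as np
s=robot.get_state()
for k,v in s.items(): print(k,np.round(v,4).tolist())
for n in("scene","top"):
    im=robot.camera(n); cv2.imwrite(f"pics/{n}0.png",im)
    c=robot.get_calibration(n); print(n,{k:np.round(v,4).tolist() for k,v in c.items()})
    R=np.array(c['R']);print("cam pos",-R.T@np.array(c['t']))
E
```

```text
pics
time_s 0.0
joints [83.3197, 28.755, -24.4509, 88.8916, 12.6497, 65.2186, -12.0507]
qvel [-0.0655, 0.0134, 0.0146, 0.0494, -0.0689, -0.0337, -0.025]
joint_efforts [0.0015, -56.9519, -5.8162, -28.0942, 0.0105, 0.0119, -0.0]
position [0.2407, -0.6031, 0.2552]
eef_rot [[0.9287, 0.3707, -0.0007], [0.3707, -0.9287, 0.0018], [0.0001, -0.002, -1.0]]
ft_force [0.1831, 0.8505, 0.7771]
wrist_torque [0.0012, 0.051, -0.0301]
grip_width 1.002
scene {'intrinsics': [[368.3593, 0.0, 254.8497], [0.0, 368.3593, 188.9229], [0.0, 0.0, 1.0]], 'k1': -0.1045, 'R': [[-0.884, 0.4673, 0.0144], [0.2758, 0.5461, -0.791], [-0.3775, -0.6952, -0.6116]], 't': [0.502, -0.0605, 1.5794]}
cam pos [1.05666614 0.89649884 0.9109667 ]
top {'intrinsics': [[421.336, 0.0, 252.8632], [0.0, 421.336, 189.976], [0.0, 0.0, 1.0]], 'k1': 0.012, 'R': [[0.0942, -0.9956, -0.0019], [-0.9734, -0.0917, -0.2101], [0.209, 0.0216, -0.9777]], 't': [-0.0598, 0.5645, 1.1781]}
cam pos [ 0.3089068  -0.03326352  1.27027948]
```

The top view shows two brass-nut hubs, left at (183,179) and right at (343,195), with an orange and a purple decoy. Four pins lie at rows 220–240, and the lever housing is at (116,187). I'll write helpers and view enlarged crops.

```bash
cat > h.py <<'E'
import numpy as np, cv2
from rig import robot
C={}
def cal(n):
    if n not in C:
        c=robot.get_calibration(n); C[n]=(np.array(c['intrinsics']),float(c['k1']),np.array(c['R']),np.array(c['t']))
    return C[n]
def proj(n,X):
    K,k1,R,t=cal(n); p=np.atleast_2d(X)@R.T+t; s=p[:,:2]/p[:,2:]; r2=(s**2).sum(1,keepdims=True)
    return (s*(1+k1*r2))@K[:2,:2].T+K[:2,2]
def ray(n,uv):
    K,k1,R,t=cal(n); uv=np.atleast_2d(np.float64(uv)); d=(uv-K[:2,2])/np.array([K[0,0],K[1,1]])
    s=d.copy()
    for _ in range(30): s=d/(1+k1*(s**2).sum(1,keepdims=True))
    v=np.c_[s,np.ones(len(s))]@R; o=-R.T@t
    return o,v/np.linalg.norm(v,axis=1,keepdims=True)
def onz(n,uv,z):
    o,v=ray(n,uv); return o+v*((z-o[2])/v[:,2])[:,None]
def tri(uv1,uv2,n1="scene",n2="top"):
    o1,v1=ray(n1,uv1); o2,v2=ray(n2,uv2); v1=v1[0];v2=v2[0]
    A=np.c_[v1,-v2]; a=np.linalg.lstsq(A,o2-o1,rcond=None)[0]
    p,q=o1+a[0]*v1,o2+a[1]*v2; return (p+q)/2,np.linalg.norm(p-q)
def crop(im,u,v,w,h,s,name):
    c=im[max(0,v-h):v+h,max(0,u-w):u+w]; cv2.imwrite("pics/"+name,cv2.resize(c,None,fx=s,fy=s,interpolation=cv2.INTER_CUBIC))
E
python3 - <<'E'
from h import *
t=cv2.imread("pics/top0.png"); s=cv2.imread("pics/scene0.png")
crop(t,183,190,40,30,10,"tL.png"); crop(t,343,200,40,30,10,"tR.png"); crop(t,116,187,40,30,10,"tlev.png")
crop(s,280,252,40,30,10,"sL.png"); crop(s,222,172,40,30,10,"sR.png"); crop(s,322,275,40,30,10,"slev.png")
E
```

```text
(no output)
```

Both views are clear. Next I'll measure hub axes, marks, stripes, pins and the lever.

Run:
```python
from h import *
t=cv2.imread("pics/top0.png"); s=cv2.imread("pics/scene0.png")
def cp(u,v,u0,v0,sc=10): return np.array([u0+(u+.5)/sc-.5, v0+(v+.5)/sc-.5])
# crop origins
L=dict(st=cp(345,138,143,160), sc_=cp(405,190,240,222), mark_t=cp(262,128,143,160),mark_s=cp(411,408,240,222),
 strp_t=cp(276,182,143,160), strp_s=cp(472,217,240,222))
Rr=dict(st=cp(455,210,303,170), sc_=cp(368,197,182,142), mark_t=cp(348,118,303,170),mark_s=cp(308,360,182,142),
 strp_t=cp(370,218,303,170), strp_s=cp(405,240,182,142))
for n,D in (("L",L),("R",Rr)):
    c=onz("top",D['st'],.084)[0]; print(n,"stud top view",c.round(4),"scene",onz("scene",D['sc_'],.084)[0].round(4),"tri",tri(D['sc_'],D['st']))
    for k,z in(("mark",.03),("strp",.072)):
        for cam in("t","s"):
            p=onz("top" if cam=="t" else "scene",D[f"{k}_{cam}"],z)[0]; d=p-c; print("  ",k,cam,p.round(4),"r %.1fmm ang %.1f"%(np.hypot(d[0],d[1])*1e3,np.degrees(np.arctan2(d[1],d[0]))))
# lever
g=tri(cp(650,110,282,245),cp(228,393,76,157)); print("grip",g)
h=tri(cp(565,228,282,245),cp(207,250,76,157)); print("pointer tip?",h)
for q in [(450,70),(548,103),(300,458),(392,490)]: print("housing screw z45",onz("top",cp(*q,76,157),.045).round(4))
```

```text
L stud top view [0.591  0.2168 0.084 ] scene [0.5991 0.2246 0.084 ] tri (array([0.59370783, 0.21814276, 0.07540008]), np.float64(0.0016114392054876038))
   mark t [0.6046 0.2537 0.03  ] r 39.3mm ang 69.8
   mark s [0.6162 0.263  0.03  ] r 52.7mm ang 61.4
   strp t [0.5788 0.2377 0.072 ] r 24.2mm ang 120.3
   strp s [0.5797 0.2346 0.072 ] r 21.1mm ang 122.3
R stud top view [ 0.5865 -0.2798  0.084 ] scene [ 0.5927 -0.2728  0.084 ] tri (array([ 0.58861639, -0.28151912,  0.07739998]), np.float64(0.0013327933797949558))
   mark t [ 0.6245 -0.2575  0.03  ] r 44.1mm ang 30.3
   mark s [ 0.6319 -0.2497  0.03  ] r 54.5mm ang 33.5
   strp t [ 0.5846 -0.2578  0.072 ] r 22.0mm ang 94.9
   strp s [ 0.5852 -0.254   0.072 ] r 25.8mm ang 93.0
grip (array([0.49483066, 0.40898185, 0.14249998]), np.float64(0.0018554316146187667))
pointer tip? (array([0.53588148, 0.42575367, 0.13223556]), np.float64(0.001723213660125872))
housing screw z45 [[0.6145 0.3984 0.045 ]]
housing screw z45 [[0.6071 0.3675 0.045 ]]
housing screw z45 [[0.4928 0.4235 0.045 ]]
housing screw z45 [[0.4859 0.3949 0.045 ]]
```

```bash
cat >> h.py <<'E'
def avg(n,k):
    a=[robot.camera(n).astype(np.float32) for _ in range(k)]; return np.mean(a,0)
E
python3 - <<'E'
from h import *
t=avg("top",12); s=avg("scene",12); np.save("t0.npy",t); np.save("s0.npy",s)
def cr(im,u,v,w,h,sc): 
    c=im[v-h:v+h,u-w:u+w]; c=cv2.resize(c,None,fx=sc,fy=sc,interpolation=cv2.INTER_LANCZOS4); return np.clip(c*1.3,0,255).astype(np.uint8)
a=np.hstack([cr(t,180,177,20,20,20),cr(t,346,194,20,20,20)])
cv2.imwrite("pics/hubsT.png",a[:600,:800])
b=np.hstack([cr(s,280,250,20,20,20),cr(s,220,171,20,20,20)]); cv2.imwrite("pics/hubsS.png",b)
E
```

```text
(no output)
```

In the averaged top view, the left hub's stud disc is at about (177,173.7), with the white stripe prong at lower left and the mark behind it. In the scene view, the left mark is at about (281,262) and the right mark at about (213,178). Next I'll make a polar unwrap of the flange plane and fit the prongs.

```bash
python3 - <<'E'
from h import *
t=np.load("t0.npy"); s=np.load("s0.npy")
ctr={"L":np.array([.591,.217]),"R":np.array([.5865,-.280])}
for n,c in ctr.items():
    rows=[]
    for cam,im in(("top",t),("scene",s)):
        az=np.radians(np.arange(-180,180,.5)); r=np.arange(.025,.060,.00025)
        A,Rr=np.meshgrid(az,r); P=np.c_[(c[0]+Rr*np.cos(A)).ravel(),(c[1]+Rr*np.sin(A)).ravel(),np.full(A.size,.03)]
        uv=proj(cam,P).astype(np.float32); m=cv2.remap(im,uv[:,0].reshape(A.shape),uv[:,1].reshape(A.shape),cv2.INTER_CUBIC)
        for d in range(-180,180,30):
            cv2.putText(m,str(d),(int((d+180)*2),12),0,.4,(0,255,255),1)
        rows.append(np.clip(m*1.3,0,255).astype(np.uint8))
    cv2.imwrite(f"pics/pol{n}.png",np.vstack(rows))
E
python3 - <<'E'
from h import *
t=np.load("t0.npy"); s=np.load("s0.npy")
ctr={"L":np.array([.591,.217]),"R":np.array([.5865,-.280])}
for n,c in ctr.items():
    # draw predicted circles
    for cam,im,hw in(("top",t,24),("scene",s,24)):
        a=np.linspace(0,2*np.pi,100); sc=12
        p0=proj(cam,[c[0],c[1],.05])[0].astype(int); u0,v0=p0[0]-hw,p0[1]-hw
        m=np.clip(cv2.resize(im[v0:v0+2*hw,u0:u0+2*hw],None,fx=sc,fy=sc,interpolation=cv2.INTER_CUBIC)*1.2,0,255).astype(np.uint8)
        for r,z,col in((.015,.084,(0,0,255)),(.055,.0,(0,255,0)),(.055,.03,(255,255,0)),(.0289,.03,(255,0,255))):
            uv=proj(cam,np.c_[c[0]+r*np.cos(a),c[1]+r*np.sin(a),np.full(100,z)])
            q=((uv-[u0,v0]+.5)*sc-.5).astype(np.int32); cv2.polylines(m,[q.reshape(-1,1,2)],True,col,1)
        cv2.imwrite(f"pics/ov{n}{cam}.png",m)
    a=np.hstack([cv2.imread(f"pics/ov{n}top.png"),cv2.imread(f"pics/ov{n}scene.png")]); cv2.imwrite(f"pics/ov{n}.png",cv2.resize(a,(800,400),interpolation=cv2.INTER_AREA))
E
python3 - <<'E'
from h import *
t=np.load("t0.npy"); s=np.load("s0.npy")
def cp(u,v,u0,v0,sc=10): return np.array([u0+(u+.5)/sc-.5, v0+(v+.5)/sc-.5])
c=dict(L=np.array([.591,.217]),R=np.array([.5865,-.28]))
def ang(p,n): d=p[:2]-c[n]; return np.hypot(*d)*1e3,np.degrees(np.arctan2(d[1],d[0]))
print("R mark",(r:=tri(cp(308,360,182,142),cp(348,118,303,170))),ang(r[0],"R"))
print("L mark",(r:=tri(cp(411,408,240,222),cp(255,120,143,160))),ang(r[0],"L"))
for z in(.022,.025,.028,.03):
    for n,a,b in(("R",cp(308,360,182,142),cp(348,118,303,170)),("L",cp(411,408,240,222),cp(255,120,143,160))):
        print(z,n,"scene",np.round(ang(onz("scene",a,z)[0],n),1),"top",np.round(ang(onz("top",b,z)[0],n),1))
# prongs at z .075 in top
v=cv2.cvtColor(np.clip(t,0,255).astype(np.uint8),cv2.COLOR_BGR2GRAY)
PL=[(222,262),(368,195),(497,272),(497,425),(343,500),(210,430)]
for q in PL: print("L prong",np.round(ang(onz("top",cp(*q,160,157,20),.074)[0],"L"),1))
PR=[(408,152),(488,143),(532,215),(500,283),(415,285),(370,218)]
for q in PR: print("R prong",np.round(ang(onz("top",cp(*q,303,170,10),.074)[0],"R"),1))
E
```

```text
R mark (array([ 0.6273901 , -0.25949907,  0.02182678]), np.float64(0.0017937583456518458)) (np.float64(45.74154178112321), np.float64(26.62766160941223))
L mark (array([0.61037439, 0.25737922, 0.02070923]), np.float64(0.0031376190668463253)) (np.float64(44.78670230119653), np.float64(64.36780130021465))
0.022 R scene [46.1 25.6] top [45.3 27.7]
0.022 L scene [45.5 62.2] top [44.7 66.5]
0.025 R scene [49.2 29. ] top [44.8 28.8]
0.025 L scene [48.1 61.8] top [43.8 67. ]
0.028 R scene [52.4 31.9] top [44.4 29.9]
0.028 L scene [50.8 61.5] top [42.9 67.6]
0.03 R scene [54.6 33.7] top [44.2 30.6]
0.03 L scene [52.5 61.3] top [42.3 67.9]
L prong [25.1 62. ]
L prong [24.   5.2]
L prong [ 23.  -52.2]
L prong [  22.9 -112.7]
L prong [  22.1 -179.4]
L prong [ 24.5 123.4]
R prong [22.2 34.5]
R prong [ 25.4 -24.3]
R prong [ 24.3 -83. ]
R prong [  23.9 -138.8]
R prong [ 22.6 157.6]
R prong [22.7 95.9]
```

Two hubs are present. Left hub: axis about (0.591, 0.217), mark at about 64°, stripe at about 124°. Right hub: axis about (0.587, −0.280), mark at about 27°, stripe at about 97°. The lever hinge is at about (0.550, 0.396), housing x at −12°, the lever at about 0.25 rad and the pointer at about 0.56 rad. The measured grip and pointer radii (108 and 85 mm) match the given sizes. I'll do the lever first, using a planner that prints rows.

```bash
cat >> h.py <<'E'
from scipy.spatial.transform import Rotation as Ro
def go(x=None,y=None,z=None,yaw=None,tilt=None,maxs=3.4,maxt=6.0,R=None,p=None):
    """yaw=azimuth (deg) of tool x, tool down. prints turn (tool rotvec) and shift (tool cm) from measured pose"""
    s=robot.get_state(); p=np.array(s['position']) if p is None else np.array(p); R0=np.array(s['eef_rot']) if R is None else R
    T=np.array([p[0] if x is None else x,p[1] if y is None else y,p[2] if z is None else z])
    cy=np.degrees(np.arctan2(R0[1,0],R0[0,0]))
    yw=cy if yaw is None else yaw
    a=np.radians(yw); Rt=np.array([[np.cos(a),np.sin(a),0],[np.sin(a),-np.cos(a),0],[0,0,-1.]])
    rv=np.degrees(Ro.from_matrix(R0.T@Rt).as_rotvec()); 
    sh=R0.T@(T-p)*100; sh2=Rt.T@(T-p)*100
    n=int(np.ceil(max(np.linalg.norm(sh)/maxs,np.linalg.norm(rv)/maxt,1e-9)))
    print("t %.2f pos %s yaw %.1f F %s grip %.3f"%(s['time_s'],p.round(4).tolist(),cy,np.round(s['ft_force'],1).tolist(),s['grip_width']*8.54))
    print(" turn",rv.round(2).tolist(),"shift(cur axes)",sh.round(2).tolist(),"shift(after turn)",sh2.round(2).tolist(),"n",n,"per row turn",(rv/n).round(2).tolist(),"shift",(sh/n).round(3).tolist(),"or",(sh2/n).round(3).tolist())
E
python3 - <<'E'
from h import *
go(.50,-.30,.30); go(.5,.40,.30); go(yaw=-12.2)
E
```

```text
t 1.30 pos [0.241, -0.6037, 0.2563] yaw 21.8 F [0.1, -0.3, -0.9] grip 8.530
 turn [0.0, -0.0, -0.0] shift(cur axes) [35.31, -18.6, -4.37] shift(after turn) [35.31, -18.6, -4.37] n 12 per row turn [0.0, -0.0, -0.0] shift [2.943, -1.55, -0.364] or [2.943, -1.55, -0.364]
t 1.30 pos [0.241, -0.6037, 0.2563] yaw 21.8 F [0.1, -0.3, -0.9] grip 8.530
 turn [0.0, -0.0, -0.0] shift(cur axes) [61.27, -83.61, -4.37] shift(after turn) [61.27, -83.61, -4.37] n 31 per row turn [0.0, -0.0, -0.0] shift [1.976, -2.697, -0.141] or [1.976, -2.697, -0.141]
t 1.30 pos [0.241, -0.6037, 0.2563] yaw 21.8 F [0.1, -0.3, -0.9] grip 8.530
 turn [0.0, -0.0, 33.96] shift(cur axes) [0.0, 0.0, 0.0] shift(after turn) [0.0, 0.0, 0.0] n 6 per row turn [0.0, -0.0, 5.66] shift [0.0, 0.0, 0.0] or [0.0, 0.0, 0.0]
```

Emit:
jog_arm:
  increments:
    - [[0, 0, 0], [2.94, -1.55, -0.36], 8.5]
    - [[0, 0, 0], [2.94, -1.55, -0.36], 8.5]
    - [[0, 0, 0], [2.94, -1.55, -0.36], 8.5]
    - [[0, 0, 0], [2.94, -1.55, -0.36], 8.5]
    - [[0, 0, 0], [2.94, -1.55, -0.36], 8.5]
    - [[0, 0, 0], [2.94, -1.55, -0.36], 8.5]
    - [[0, 0, 0], [2.94, -1.55, -0.36], 8.5]
    - [[0, 0, 0], [2.94, -1.55, -0.36], 8.5]
    - [[0, 0, 0], [2.94, -1.55, -0.36], 8.5]
    - [[0, 0, 0], [2.94, -1.55, -0.36], 8.5]
    - [[0, 0, 0], [2.94, -1.55, -0.36], 8.5]
    - [[0, 0, 0], [2.94, -1.55, -0.36], 8.5]

```text
time_s: 2.3
position: [0.5006, -0.2988, 0.3]
eef_rot: [[0.929, 0.371, 0.0], [0.371, -0.929, -0.0], [0.0, 0.001, -1.0]]
ft_force: [1.0, 0.1, -1.2]
grip_width: 1.0
```

Emit:
jog_arm:
  increments:
    - [[0, 0, 0], [1.3, -3.25, 0], 8.5]
    - [[0, 0, 0], [1.3, -3.25, 0], 8.5]
    - [[0, 0, 0], [1.3, -3.25, 0], 8.5]
    - [[0, 0, 0], [1.3, -3.25, 0], 8.5]
    - [[0, 0, 0], [1.3, -3.25, 0], 8.5]
    - [[0, 0, 0], [1.3, -3.25, 0], 8.5]
    - [[0, 0, 0], [1.3, -3.25, 0], 6]
    - [[0, 0, 0], [1.3, -3.25, 0], 6]
    - [[0, 0, 0], [1.3, -3.25, 0], 4]
    - [[0, 0, 0], [1.3, -3.25, 0], 4]

```text
time_s: 3.13
position: [0.4997, 0.0515, 0.2999]
eef_rot: [[0.929, 0.37, 0.001], [0.37, -0.929, -0.0], [0.001, 0.001, -1.0]]
ft_force: [0.4, 0.2, -0.5]
grip_width: 0.473
```

Emit:
jog_arm:
  increments:
    - [[0, 0, 0], [1.3, -3.25, 0], 4]
    - [[0, 0, 0], [1.3, -3.25, 0], 4]
    - [[0, 0, 0], [1.3, -3.25, 0], 4]
    - [[0, 0, 0], [1.3, -3.25, 0], 4]
    - [[0, 0, 0], [1.3, -3.25, 0], 4]
    - [[0, 0, 0], [1.3, -3.25, 0], 4]
    - [[0, 0, 0], [1.3, -3.25, 0], 4]
    - [[0, 0, 0], [1.3, -3.25, 0], 4]
    - [[0, 0, 0], [1.3, -3.25, 0], 4]
    - [[0, 0, 0], [1.3, -3.25, 0], 4]

```text
time_s: 3.97
position: [0.5002, 0.4015, 0.2995]
eef_rot: [[0.929, 0.37, 0.0], [0.37, -0.929, -0.0], [0.0, 0.0, -1.0]]
ft_force: [1.1, -0.4, 0.5]
grip_width: 0.468
```

Emit:
jog_arm:
  increments:
    - [[0, 0, 5.7], [0, 0, 0], 4]
    - [[0, 0, 5.7], [0, 0, 0], 4]
    - [[0, 0, 5.7], [0, 0, 0], 4]
    - [[0, 0, 5.7], [0, 0, 0], 4]
    - [[0, 0, 5.7], [0, 0, 0], 4]
    - [[0, 0, 5.7], [0, 0, 0], 4]
    - [[0, 0, 0], [0, 0, 0], 4]
    - [[0, 0, 0], [0, 0, 0], 4]

```text
time_s: 4.63
position: [0.4985, 0.4004, 0.2969]
eef_rot: [[0.987, -0.159, -0.002], [-0.159, -0.987, -0.007], [-0.001, 0.008, -1.0]]
ft_force: [-0.5, 1.1, -0.2]
grip_width: 0.471
```

Run:
```python
from h import *
go(.495,.409,.16,-12.2)
im=avg("top",2); s=avg("scene",2); cv2.imwrite("pics/a_t.png",im); cv2.imwrite("pics/a_s.png",s)
p=robot.get_state()['position']; print(proj("top",p),proj("scene",p))
crop(im,110,195,40,30,10,"a_tl.png");crop(s,335,250,40,30,10,"a_sl.png")
```

```text
t 4.63 pos [0.4985, 0.4004, 0.2969] yaw -9.1 F [-0.5, 1.1, -0.2] grip 4.026
 turn [0.43, 0.05, 3.08] shift(cur axes) [-0.47, -0.9, 13.68] shift(after turn) [-0.53, -0.77, 13.69] n 5 per row turn [0.09, 0.01, 0.62] shift [-0.094, -0.179, 2.737] or [-0.106, -0.153, 2.738]
[[ 78.98133212 181.68908753]] [[354.05249759 212.87666944]][ WARN:0@21.449] global loadsave.cpp:1063 imwrite_ Unsupported depth image for selected encoder is fallbacked to CV_8U.
```

The gripper shows at scene (360,210), as predicted, and the lever is unmoved. I'll line up above the grip, descend and pinch.

Emit:
jog_arm:
  increments:
    - [[0.4, 0, 3.1], [0, 0, 0], 4]
    - [[0, 0, 0], [-1.0, -0.66, 0], 4]
    - [[0, 0, 0], [0, 0, 2.8], 4]
    - [[0, 0, 0], [0, 0, 2.8], 4]
    - [[0, 0, 0], [0, 0, 2.8], 4]
    - [[0, 0, 0], [0, 0, 2.8], 4]
    - [[0, 0, 0], [0, 0, 1.4], 4]
    - [[0, 0, 0], [0, 0, 1.4], 4]
    - [[0, 0, 0], [0, 0, 0], 4]

```text
time_s: 5.58
position: [0.4884, 0.4068, 0.1527]
eef_rot: [[0.977, -0.215, -0.009], [-0.215, -0.977, -0.001], [-0.009, 0.003, -1.0]]
ft_force: [-0.9, 0.5, -0.2]
grip_width: 0.469
```

Run:
```python
from h import *
go(.49,.409,.157,-12.2)
im=avg("top",2); s=avg("scene",2); 
crop(im,105,195,40,30,10,"b_tl.png");crop(s,345,255,40,30,10,"b_sl.png")
```

```text
t 5.58 pos [0.4884, 0.4068, 0.1527] yaw -12.4 F [-0.9, 0.5, -0.2] grip 4.004
 turn [0.19, 0.5, -0.2] shift(cur axes) [0.1, -0.25, -0.43] shift(after turn) [0.11, -0.25, -0.43] n 1 per row turn [0.19, 0.5, -0.2] shift [0.101, -0.245, -0.432] or [0.105, -0.247, -0.43][ WARN:0@18.932] global loadsave.cpp:1063 imwrite_ Unsupported depth image for selected encoder is fallbacked to CV_8U.
```

The fingers straddle the grip. Closing.

Emit:
jog_arm:
  increments:
    - [[0, 0.5, 0], [0.1, -0.2, -0.4], 4]
    - [[0, 0, 0], [0, 0, 0], 1.5]
    - [[0, 0, 0], [0, 0, 0], 1.5]
    - [[0, 0, 0], [0, 0, 0], 1.5]
    - [[0, 0, 0], [0, 0, 0], 1.5]
    - [[0, 0, 0], [0, 0, 0], 1.5]
  grip_force: 25

```text
time_s: 6.28
position: [0.4919, 0.4105, 0.1623]
eef_rot: [[0.977, -0.215, 0.007], [-0.215, -0.977, -0.0], [0.007, -0.001, -1.0]]
ft_force: [-1.7, -1.1, 6.3]
grip_width: 0.231
```

Emit:
jog_arm:
  increments:
    - [[0, 0, 0], [0.9, 0, -0.45], 1.5]
    - [[0, 0, 0], [0.91, 0, -0.39], 1.5]
    - [[0, 0, 0], [1.02, 0, -0.32], 1.5]
    - [[0, 0, 0], [1.03, 0, -0.23], 1.5]
    - [[0, 0, 0], [1.05, 0, -0.13], 1.5]
    - [[0, 0, 0], [1.06, 0, -0.05], 1.5]
    - [[0, 0, 0], [1.06, 0, 0.05], 1.5]
    - [[0, 0, 0], [1.05, 0, 0.13], 1.5]

```text
time_s: 6.95
position: [0.5691, 0.393, 0.1755]
eef_rot: [[0.977, -0.214, 0.003], [-0.214, -0.977, -0.001], [0.003, 0.001, -1.0]]
ft_force: [-5.5, -2.2, 2.0]
grip_width: 0.233
```

Emit:
jog_arm:
  increments:
    - [[0, 0, 0], [1.03, 0, 0.23], 1.5]
    - [[0, 0, 0], [1.02, 0, 0.32], 1.5]
    - [[0, 0, 0], [0.98, 0, 0.41], 1.5]
    - [[0, 0, 0], [0.95, 0, 0.49], 1.5]
    - [[0, 0, 0], [0.71, 0, 0.45], 1.5]
    - [[0, 0, 0], [0.69, 0, 0.5], 1.5]
    - [[0, 0, 0], [0, 0, 0], 1.5]

```text
time_s: 7.53
position: [0.6256, 0.3802, 0.1504]
eef_rot: [[0.976, -0.217, 0.008], [-0.217, -0.976, -0.001], [0.008, -0.001, -1.0]]
ft_force: [2.3, -1.5, 0.7]
grip_width: 0.229
```

Emit:
jog_arm:
  increments:
    - [[0, 0, 0], [0.5, 0, 0.45], 1.5]
    - [[0, 0, 0], [0.5, 0, 0.5], 1.5]
    - [[0, 0, 0], [0.3, 0, 0.3], 1.5]
    - [[0, 0, 0], [0, 0, 0], 1.5]
    - [[0, 0, 0], [0, 0, 0], 1.5]

```text
time_s: 7.95
position: [0.6377, 0.3776, 0.1391]
eef_rot: [[0.976, -0.216, 0.008], [-0.216, -0.976, -0.001], [0.009, -0.001, -1.0]]
ft_force: [2.8, -2.9, 1.5]
grip_width: 0.231
```

Run:
```python
from h import *
go(); im=avg("top",2); s=avg("scene",2); 
crop(im,120,180,40,30,10,"c_tl.png");crop(s,325,270,40,30,10,"c_sl.png")
```

```text
t 7.95 pos [0.6377, 0.3776, 0.1391] yaw -12.5 F [2.8, -2.9, 1.5] grip 1.974
 turn [-0.04, -0.49, 0.0] shift(cur axes) [0.0, 0.0, 0.0] shift(after turn) [0.0, 0.0, 0.0] n 1 per row turn [-0.04, -0.49, 0.0] shift [0.0, 0.0, 0.0] or [0.0, 0.0, 0.0][ WARN:0@10.309] global loadsave.cpp:1063 imwrite_ Unsupported depth image for selected encoder is fallbacked to CV_8U.
```

Emit:
jog_arm:
  increments:
    - [[0, 0, 0], [0.3, 0, 0.3], 1.5]
    - [[0, 0, 0], [0.3, 0, 0.3], 1.5]
    - [[0, 0, 0], [0, 0, 0], 1.5]
    - [[0, 0, 0], [0, 0, 0], 1.5]

```text
time_s: 8.48
position: [0.6428, 0.3764, 0.1333]
eef_rot: [[0.976, -0.216, 0.007], [-0.216, -0.976, -0.001], [0.007, -0.0, -1.0]]
ft_force: [3.0, -4.2, 3.3]
grip_width: 0.229
```

```bash
sed -i 's/    c=im\[max/    im=np.clip(im,0,255).astype(np.uint8); c=im[max/' h.py
python3 - <<'E'
from h import *
s=avg("scene",2);crop(s,325,270,40,30,10,"d_sl.png")
h=np.array([.55,.396,.05]); ex=np.array([.977,-.211,0])
for L in(.7,.75,.8,.85,.9):
    P=h+ex*.06*np.sin(L)+[0,0,.06*np.cos(L)]; Q=h+ex*.09*np.sin(L)+[0,0,.09*np.cos(L)]; 
    print(L,((proj("scene",[P,Q])-[285,240])*10).round(0).tolist())
E
```

```text
0.7 [[284.0, 333.0], [229.0, 294.0]]
0.75 [[276.0, 339.0], [217.0, 303.0]]
0.8 [[268.0, 345.0], [205.0, 313.0]]
0.85 [[261.0, 352.0], [194.0, 323.0]]
0.9 [[253.0, 358.0], [183.0, 333.0]]
```

Emit:
jog_arm:
  increments:
    - [[0, 0, 0], [0.3, 0, 0.35], 1.5]
    - [[0, 0, 0], [0.25, 0, 0.35], 1.5]
    - [[0, 0, 0], [0, 0, 0], 1.5]
    - [[0, 0, 0], [0, 0, 0], 1.5]

```text
time_s: 8.92
position: [0.6449, 0.3761, 0.1305]
eef_rot: [[0.977, -0.214, 0.002], [-0.214, -0.977, -0.002], [0.002, 0.001, -1.0]]
ft_force: [-14.3, -10.8, 27.8]
grip_width: 0.226
```

Run:
```python
from h import *
s=avg("scene",2);crop(s,325,270,40,30,10,"e_sl.png"); go()
```

```text
t 9.02 pos [0.6449, 0.3761, 0.1305] yaw -12.4 F [-13.2, -11.1, 27.0] grip 1.955
 turn [0.07, -0.14, -0.0] shift(cur axes) [0.0, 0.0, 0.0] shift(after turn) [0.0, 0.0, 0.0] n 1 per row turn [0.07, -0.14, -0.0] shift [0.0, 0.0, 0.0] or [0.0, 0.0, 0.0]
```

Force rose to about 30 N, so the lever is at its stop. Release and lift.

Emit:
jog_arm:
  increments:
    - [[0, 0, 0], [0, 0, 0], 4.5]
    - [[0, 0, 0], [0, 0, 0], 4.5]
    - [[0, 0, 0], [0, 0, 0], 4.5]
    - [[0, 0, 0], [0, 0, -2], 4.5]
    - [[0, 0, 0], [0, 0, -3.4], 4.5]
    - [[0, 0, 0], [0, 0, -3.4], 4.5]
    - [[0, 0, 0], [0, 0, -3.4], 4.5]
    - [[0, 0, 0], [0, 0, 0], 4.5]

```text
time_s: 9.68
position: [0.6496, 0.3792, 0.2566]
eef_rot: [[0.977, -0.214, 0.016], [-0.214, -0.977, 0.007], [0.014, -0.01, -1.0]]
ft_force: [1.6, 0.8, 1.6]
grip_width: 0.529
```

Run:
```python
from h import *
t=avg("top",3); s=avg("scene",3);crop(s,325,270,40,30,10,"f_sl.png");crop(t,120,180,40,30,10,"f_tl.png");go()
cv2.imwrite("pics/f_t.png",np.clip(t,0,255))
```

```text
t 9.98 pos [0.6455, 0.3757, 0.2453] yaw -12.4 F [-1.1, 0.7, -0.5] grip 4.489
 turn [0.12, -0.15, -0.0] shift(cur axes) [0.0, 0.0, 0.0] shift(after turn) [0.0, 0.0, 0.0] n 1 per row turn [0.12, -0.15, -0.0] shift [0.0, 0.0, 0.0] or [0.0, 0.0, 0.0][ WARN:0@41.006] global loadsave.cpp:1063 imwrite_ Unsupported depth image for selected encoder is fallbacked to CV_8U.
```

Run:
```python
from h import *
h=np.array([.55,.396,.05]); ex=np.array([.977,-.211,0]); ey=np.array([.211,.977,0])
def lp(cam,uv,yo=0):
    o,v=ray(cam,uv); v=v[0]; a=((h-o)@ey+yo)/(v@ey); P=o+a*v-h; x=P@ex; z=P[2]; print(cam,uv,"x %.1f z %.1f r %.1f angle %.3f"%(x*1e3,z*1e3,np.hypot(x,z)*1e3,.8+np.arctan2(x,z)))
lp("scene",(285+16.0-.45,240+30-.45)); 
# old grip
lp("scene",(282+65-.45,245+11-.45)); lp("top",(76+22.8-.45,157+39.3-.45))
lp("scene",(282+56.5-.45,245+22.8-.45),.025); lp("top",(76+20.7-.45,157+25-.45),.025)
# hinge axis circle in scene: boss on plate
lp("scene",(285+42.5-.45,240+48.5-.45),.025)
```

```text
scene (300.55, 269.55) x 80.5 z 75.4 r 110.3 angle 1.618
scene (346.55, 255.55) x -56.3 z 91.6 r 107.5 angle 0.249
top (98.35, 195.85000000000002) x -57.7 z 96.2 r 112.2 angle 0.259
scene (338.05, 267.35) x -19.8 z 81.2 r 83.6 angle 0.561
top (96.25, 181.55) x -21.2 z 85.8 r 88.3 angle 0.558
scene (327.05, 288.05) x 0.2 z -3.7 r 3.7 angle 3.890
```

The lever reads 1.62 rad, at the locked stop, and the pointer reads 0.56 rad. Next I'll fit the nut centres and phases from the prong points.

Run:
```python
from h import *
from scipy.optimize import least_squares
def cp(q,u0,v0,sc): return np.array([u0+(q[0]+.5)/sc-.5, v0+(q[1]+.5)/sc-.5])
PL=[cp(q,160,157,20) for q in [(222,262),(368,195),(497,272),(497,425),(343,500),(210,430)]]
PR=[cp(q,303,170,10) for q in [(408,152),(488,143),(532,215),(500,283),(415,285),(370,218)]]
for n,P,c0 in(("L",PL,(.591,.217)),("R",PR,(.5865,-.28))):
    X=onz("top",np.array(P),.075)[:,:2]
    def f(p):
        th=p[3]-np.arange(6)*np.pi/3; return (np.c_[p[0]+p[2]*np.cos(th),p[1]+p[2]*np.sin(th)]-X).ravel()*1e3
    a0=np.arctan2(X[0,1]-c0[1],X[0,0]-c0[0]); r=least_squares(f,[*c0,.024,a0]); print(n,r.x[:3].round(4),np.degrees(r.x[3]),"rms",np.sqrt(np.mean(r.fun**2)),r.fun.round(1))
go(.591,.2175,.25)
```

```text
L [0.5917 0.2177 0.0236] 64.36062900089756 rms 0.5706777996525114 [-0.7 -0.   0.5  0.5  0.1 -0.4 -0.5  0.8 -0.5 -0.7  1.1 -0.1]
R [ 0.5868 -0.2809  0.0235] 37.007245948066014 rms 0.5255282887337943 [ 1.   0.5 -1.   0.2  0.4 -0.3 -0.2  0.5 -0.2 -0.5  0.  -0.3]
t 9.98 pos [0.6455, 0.3757, 0.2453] yaw -12.4 F [-1.1, 0.7, -0.5] grip 4.489
 turn [0.12, -0.15, -0.0] shift(cur axes) [-1.92, 16.62, -0.44] shift(after turn) [-1.92, 16.62, -0.47] n 5 per row turn [0.02, -0.03, -0.0] shift [-0.385, 3.324, -0.088] or [-0.385, 3.324, -0.094]
```

Run:
```python
from h import *
print(np.round(robot.get_state()['joints'],1))
go(.5917,.2177,.20,yaw=64.4)
```

```text
[ -30.5   37.4   -3.    73.6    2.2   69.  -136.1]
t 9.98 pos [0.6455, 0.3757, 0.2453] yaw -12.4 F [-1.1, 0.7, -0.5] grip 4.489
 turn [0.2, -0.05, -76.8] shift(cur axes) [-1.87, 16.58, 4.56] shift(after turn) [-16.57, 1.98, 4.53] n 13 per row turn [0.02, -0.0, -5.91] shift [-0.144, 1.275, 0.351] or [-1.275, 0.152, 0.348]
```

Emit:
jog_arm:
  increments:
    - [[0, 0, 0], [-0.37, 3.32, 0], 7.5]
    - [[0, 0, 0], [-0.37, 3.32, 0], 7.5]
    - [[0, 0, 0], [-0.37, 3.32, 0], 7.5]
    - [[0, 0, 0], [-0.38, 3.31, 0], 7.5]
    - [[0, 0, 0], [-0.38, 3.31, 0], 7.5]
    - [[0, 0, 0], [0, 0, 0], 7.5]
    - [[0, 0, -5.7], [0, 0, 0], 7.5]
    - [[0, 0, -5.7], [0, 0, 0], 7.5]
    - [[0, 0, -5.7], [0, 0, 0], 7.5]
    - [[0, 0, -5.7], [0, 0, 0], 7.5]
    - [[0, 0, -5.7], [0, 0, 0], 7.5]
    - [[0, 0, -5.7], [0, 0, 0], 7.5]

```text
time_s: 10.98
position: [0.5921, 0.2181, 0.2462]
eef_rot: [[0.927, 0.376, 0.003], [0.376, -0.927, -0.001], [0.003, 0.002, -1.0]]
ft_force: [-0.3, -0.4, -1.1]
grip_width: 0.88
```

Emit:
jog_arm:
  increments:
    - [[0, 0, -5.7], [0, 0, 0], 7.5]
    - [[0, 0, -5.7], [0, 0, 0], 7.5]
    - [[0, 0, -5.7], [0, 0, 0], 7.5]
    - [[0, 0, -5.7], [0, 0, 0], 7.5]
    - [[0, 0, -5.7], [0, 0, 0], 7.5]
    - [[0, 0, -5.7], [0, 0, 0], 7.5]
    - [[0, 0, -5.7], [0, 0, 0], 7.5]
    - [[0, 0, -5.7], [0, 0, 0], 7.5]
    - [[0, 0, -5.7], [0, 0, 0], 7.5]
    - [[0, 0, -5.7], [0, 0, 0], 7.5]
    - [[0, 0, -5.7], [0, 0, 0], 7.5]
    - [[0, 0, -5.7], [0, 0, 0], 7.5]

```text
time_s: 11.98
position: [0.5921, 0.2181, 0.2462]
eef_rot: [[-0.008, 1.0, 0.003], [1.0, 0.008, -0.001], [-0.001, 0.003, -1.0]]
ft_force: [-0.0, -0.4, 0.1]
grip_width: 0.882
```

Emit:
jog_arm:
  increments:
    - [[0, 0, -5.7], [0, 0, 0], 7.5]
    - [[0, 0, -5.7], [0, 0, 0], 7.5]
    - [[0, 0, -5.7], [0, 0, 0], 7.5]
    - [[0, 0, -5.7], [0, 0, 0], 7.5]
    - [[0, 0, -5.7], [0, 0, 0], 7.5]
    - [[0, 0, -5.7], [0, 0, 0], 7.5]
    - [[0, 0, 0], [0, 0, 0], 7.5]
    - [[0, 0, 0], [0, 0, 0], 7.5]
    - [[0, 0, 0], [0, 0, 0], 7.5]

```text
time_s: 12.73
position: [0.5925, 0.218, 0.247]
eef_rot: [[-0.562, 0.827, 0.004], [0.827, 0.562, -0.001], [-0.003, 0.003, -1.0]]
ft_force: [0.4, -0.8, -0.0]
grip_width: 0.878
```

Run:
```python
from h import *
print(np.round(robot.get_state()['joints'],1))
go(.5917,.2177,.058,yaw=124.4)
s=avg("scene",2);crop(s,280,230,40,30,10,"g.png")
```

```text
[ -0.9  28.1 -29.9  92.3  15.4  63.5  -0.5]
t 12.73 pos [0.5925, 0.218, 0.247] yaw 124.2 F [0.4, -0.8, -0.0] grip 7.496
 turn [0.19, 0.18, -0.19] shift(cur axes) [0.08, -0.14, 18.9] shift(after turn) [0.02, -0.08, 18.9] n 6 per row turn [0.03, 0.03, -0.03] shift [0.013, -0.024, 3.15] or [0.003, -0.014, 3.15]
```

Emit:
jog_arm:
  increments:
    - [[0, 0, 0], [0.02, -0.08, 3.4], 7.5]
    - [[0, 0, 0], [0, 0, 3.4], 7.5]
    - [[0, 0, 0], [0, 0, 3.4], 7.5]
    - [[0, 0, 0], [0, 0, 3.0], 7.5]
    - [[0, 0, 0], [0, 0, 2.2], 7.5]
    - [[0, 0, 0], [0, 0, 1.6], 7.5]
    - [[0, 0, 0], [0, 0, 1.0], 7.5]
    - [[0, 0, 0], [0, 0, 0.6], 7.5]
    - [[0, 0, 0], [0, 0, 0], 7.5]
    - [[0, 0, 0], [0, 0, 0], 7.5]

```text
time_s: 13.67
position: [0.5936, 0.2181, 0.0625]
eef_rot: [[-0.564, 0.825, 0.007], [0.825, 0.564, -0.0], [-0.004, 0.005, -1.0]]
ft_force: [-0.3, -0.1, 0.6]
grip_width: 0.878
```

Run:
```python
from h import *
go(.5917,.2177,.060,yaw=124.4)
s=avg("scene",2);crop(s,280,245,40,30,10,"g2.png")
```

```text
t 13.67 pos [0.5936, 0.2181, 0.0625] yaw 124.4 F [-0.3, -0.1, 0.6] grip 7.501
 turn [0.31, 0.23, -0.04] shift(cur axes) [0.08, -0.18, 0.25] shift(after turn) [0.08, -0.18, 0.25] n 1 per row turn [0.31, 0.23, -0.04] shift [0.077, -0.178, 0.249] or [0.076, -0.176, 0.251]
```

The finger stands beside the nut above the flange. I'll close on the flats with a small correction.

Emit:
jog_arm:
  increments:
    - [[0.3, 0.2, 0], [0.08, -0.18, 0.15], 7]
    - [[0, 0, 0], [0, 0, 0], 5.8]
    - [[0, 0, 0], [0, 0, 0], 5.4]
    - [[0, 0, 0], [0, 0, 0], 4.5]
    - [[0, 0, 0], [0, 0, 0], 4.5]
    - [[0, 0, 0], [0, 0, 0], 4.5]
    - [[0, 0, 0], [0, 0, 0], 4.5]
  grip_force: 40

```text
time_s: 14.35
position: [0.5927, 0.2182, 0.0614]
eef_rot: [[-0.564, 0.825, 0.003], [0.825, 0.564, 0.001], [-0.001, 0.003, -1.0]]
ft_force: [3.1, 1.8, 5.6]
grip_width: 0.581
```

Run:
```python
from h import *
go(); print(np.round(robot.get_state()['wrist_torque'],2))
```

```text
t 14.35 pos [0.5927, 0.2182, 0.0614] yaw 124.4 F [3.1, 1.8, 5.6] grip 4.960
 turn [0.16, 0.04, 0.0] shift(cur axes) [0.0, 0.0, 0.0] shift(after turn) [0.0, 0.0, 0.0] n 1 per row turn [0.16, 0.04, 0.0] shift [0.0, 0.0, 0.0] or [0.0, 0.0, 0.0]
[ 0.45 -0.74 -0.23]
```

The jaws closed at 49.6 mm across flats, and the jaw centre agrees with the camera to about 1 mm. I'll turn 80° clockwise (60° to the mark plus 20°) and then look.

Emit:
jog_arm:
  increments:
    - [[0, 0, 4], [0, 0, 0], 4.5]
    - [[0, 0, 5], [0, 0, 0], 4.5]
    - [[0, 0, 5], [0, 0, 0], 4.5]
    - [[0, 0, 5], [0, 0, 0], 4.5]
    - [[0, 0, 5], [0, 0, 0], 4.5]
    - [[0, 0, 5], [0, 0, 0], 4.5]
    - [[0, 0, 5], [0, 0, 0], 4.5]
    - [[0, 0, 5], [0, 0, 0], 4.5]
    - [[0, 0, 0], [0, 0, 0], 4.5]

```text
time_s: 15.1
position: [0.5924, 0.2181, 0.0614]
eef_rot: [[0.085, 0.996, 0.002], [0.996, -0.085, 0.0], [0.0, 0.002, -1.0]]
ft_force: [2.1, 1.6, 5.6]
grip_width: 0.58
```

Emit:
jog_arm:
  increments:
    - [[0, 0, 5], [0, 0, 0], 4.5]
    - [[0, 0, 5], [0, 0, 0], 4.5]
    - [[0, 0, 5], [0, 0, 0], 4.5]
    - [[0, 0, 5], [0, 0, 0], 4.5]
    - [[0, 0, 5], [0, 0, 0], 4.5]
    - [[0, 0, 5], [0, 0, 0], 4.5]
    - [[0, 0, 5], [0, 0, 0], 4.5]
    - [[0, 0, 5], [0, 0, 0], 4.5]
    - [[0, 0, 1], [0, 0, 0], 4.5]
    - [[0, 0, 0], [0, 0, 0], 4.5]
    - [[0, 0, 0], [0, 0, 0], 4.5]

```text
time_s: 16.02
position: [0.5922, 0.2182, 0.0614]
eef_rot: [[0.715, 0.699, 0.002], [0.699, -0.715, 0.0], [0.002, 0.001, -1.0]]
ft_force: [1.8, 2.0, 6.1]
grip_width: 0.579
```

Run:
```python
from h import *
go(); print(np.round(robot.get_state()['wrist_torque'],2),np.round(robot.get_state()['joints'],1))
```

```text
t 16.02 pos [0.5922, 0.2182, 0.0614] yaw 44.4 F [1.8, 2.0, 6.1] grip 4.943
 turn [0.06, -0.09, -0.0] shift(cur axes) [0.0, 0.0, 0.0] shift(after turn) [0.0, 0.0, 0.0] n 1 per row turn [0.06, -0.09, -0.0] shift [0.0, 0.0, 0.0] or [0.0, 0.0, 0.0]
[ 0.19 -0.46 -0.28] [-18.6  38.4  -5.5  99.3   5.1  42.5 -72.3]
```

Turned by exactly 80°. I'll release, lift and go to the right hub, reorienting on the way.

Emit:
jog_arm:
  increments:
    - [[0, 0, 0], [0, 0, 0], 7.5]
    - [[0, 0, 0], [0, 0, 0], 7.5]
    - [[0, 0, 0], [0, 0, 0], 7.5]
    - [[0, 0, 0], [0, 0, -1.5], 7.5]
    - [[0, 0, 0], [0, 0, -3], 7.5]
    - [[0, 0, 0], [0, 0, -3.4], 7.5]
    - [[0, 0, 0], [0, 0, -3.4], 7.5]
    - [[0, 0, 0], [0, 0, -3.4], 7.5]
    - [[0, 0, 0], [0, 0, -3.3], 7.5]
    - [[0, 0, 0], [0, 0, 0], 7.5]

```text
time_s: 16.85
position: [0.5944, 0.2186, 0.2476]
eef_rot: [[0.715, 0.699, 0.009], [0.699, -0.715, 0.003], [0.009, 0.004, -1.0]]
ft_force: [0.5, 0.9, 0.6]
grip_width: 0.874
```

Run:
```python
from h import *
go(.5868,-.2809,.24); go(yaw=97)
```

```text
t 16.85 pos [0.5944, 0.2186, 0.2476] yaw 44.4 F [0.5, 0.9, 0.6] grip 7.466
 turn [0.25, -0.5, -0.0] shift(cur axes) [-35.48, 35.17, 0.6] shift(after turn) [-35.47, 35.18, 0.76] n 15 per row turn [0.02, -0.03, -0.0] shift [-2.365, 2.345, 0.04] or [-2.365, 2.345, 0.051]
t 16.85 pos [0.5944, 0.2186, 0.2476] yaw 44.4 F [0.5, 0.9, 0.6] grip 7.466
 turn [0.46, -0.35, -52.64] shift(cur axes) [0.0, 0.0, 0.0] shift(after turn) [0.0, 0.0, 0.0] n 9 per row turn [0.05, -0.04, -5.85] shift [0.0, 0.0, 0.0] or [0.0, 0.0, 0.0]
```

Emit:
jog_arm:
  increments:
    - [[0, 0, 0], [-2.96, 2.93, 0], 7.5]
    - [[0, 0, 0], [-2.96, 2.93, 0], 7.5]
    - [[0, 0, 0], [-2.96, 2.93, 0], 7.5]
    - [[0, 0, 0], [-2.96, 2.93, 0], 7.5]
    - [[0, 0, 0], [-2.96, 2.93, 0], 7.5]
    - [[0, 0, 0], [-2.96, 2.93, 0], 7.5]
    - [[0, 0, 0], [-2.96, 2.93, 0], 7.5]
    - [[0, 0, 0], [-2.96, 2.93, 0], 7.5]
    - [[0, 0, 0], [-2.96, 2.93, 0], 7.5]
    - [[0, 0, 0], [-2.96, 2.93, 0], 7.5]
    - [[0, 0, 0], [-2.96, 2.93, 0], 7.5]
    - [[0, 0, 0], [-2.96, 2.93, 0], 7.5]

```text
time_s: 17.85
position: [0.582, -0.2841, 0.2397]
eef_rot: [[0.715, 0.699, -0.002], [0.699, -0.715, 0.0], [-0.002, -0.002, -1.0]]
ft_force: [0.2, 0.4, -0.7]
grip_width: 0.882
```

Emit:
jog_arm:
  increments:
    - [[0, 0, -5.3], [0, 0, 0], 7.5]
    - [[0, 0, -5.3], [0, 0, 0], 7.5]
    - [[0, 0, -5.3], [0, 0, 0], 7.5]
    - [[0, 0, -5.3], [0, 0, 0], 7.5]
    - [[0, 0, -5.3], [0, 0, 0], 7.5]
    - [[0, 0, -5.3], [0, 0, 0], 7.5]
    - [[0, 0, -5.3], [0, 0, 0], 7.5]
    - [[0, 0, -5.2], [0, 0, 0], 7.5]
    - [[0, 0, -5.2], [0, 0, 0], 7.5]
    - [[0, 0, -5.2], [0, 0, 0], 7.5]
    - [[0, 0, 0], [0, 0, 0], 7.5]
    - [[0, 0, 0], [0, 0, 0], 7.5]

```text
time_s: 18.85
position: [0.5825, -0.2822, 0.2398]
eef_rot: [[-0.12, 0.993, -0.002], [0.993, 0.12, 0.0], [0.0, -0.002, -1.0]]
ft_force: [0.3, 0.2, 0.0]
grip_width: 0.877
```

Run:
```python
from h import *
go(.5872,-.2806,.060,yaw=97)
t=avg("top",12); s=avg("scene",8); np.save("t1.npy",t); np.save("s1.npy",s)
cv2.imwrite("pics/k_t.png",np.clip(t,0,255).astype(np.uint8))
def cr(im,u,v,w,h,sc): 
    c=im[v-h:v+h,u-w:u+w]; c=cv2.resize(c,None,fx=sc,fy=sc,interpolation=cv2.INTER_CUBIC); return np.clip(c*1.3,0,255).astype(np.uint8)
cv2.imwrite("pics/k_L.png",np.hstack([cr(t,178,176,16,20,25)[:,:400],cr(s,280,248,16,20,25)[:,:400]])[:600][:, :800])
cv2.imwrite("pics/k_Lt.png",cr(t,178,176,20,15,20)); cv2.imwrite("pics/k_Ls.png",cr(s,280,250,20,15,20))
```

```text
t 18.85 pos [0.5825, -0.2822, 0.2398] yaw 96.9 F [0.3, 0.2, 0.0] grip 7.491
 turn [-0.12, -0.02, -0.09] shift(cur axes) [0.1, 0.52, 17.97] shift(after turn) [0.1, 0.48, 17.98] n 6 per row turn [-0.02, -0.0, -0.02] shift [0.016, 0.087, 2.996] or [0.017, 0.08, 2.996]
```

Run:
```python
from h import *
def cp(q,u0,v0,sc=20): return np.array([u0+(q[0]+.5)/sc-.5, v0+(q[1]+.5)/sc-.5])
c=np.array([.592,.218])
def ang(P): d=P[:2]-c; return "r %.1f az %.1f"%(np.hypot(*d)*1e3,np.degrees(np.arctan2(d[1],d[0])))
for z in(.022,.026,.03):
    print(z,"top",ang(onz("top",cp((235,218),158,161),z)[0]),"scene in",ang(onz("scene",cp((416,522),260,235),z)[0]),"out",ang(onz("scene",cp((425,585),260,235),z)[0]))
PL=[cp(q,158,161) for q in[(298,140),(462,130),(567,248),(490,382),(333,415),(235,290)]]
for q in PL: print(ang(onz("top",q,.075)[0]))
# predicted slots/hole ends: top px of stud-side points at z=.066 for az candidates
for az in(194.4,188.7,180.1,-120):
    a=np.radians(az); P=[[c[0]+.015*np.cos(a),c[1]+.015*np.sin(a),z] for z in(.060,.072)]; print(az,(((proj("top",P)-[158,161])+.5)*20-.5).round(0).tolist())
```

```text
0.022 top r 40.4 az 64.2 scene in r 37.0 az 61.9 out r 50.1 az 62.8
0.026 top r 39.1 az 64.9 scene in r 40.6 az 61.3 out r 53.5 az 62.3
0.03 top r 37.9 az 65.6 scene in r 44.1 az 60.8 out r 57.0 az 61.9
r 24.0 az 43.6
r 22.3 az -18.8
r 25.3 az -78.9
r 22.9 az -135.0
r 24.0 az 165.7
r 23.4 az 104.8
194.4 [[424.0, 387.0], [410.0, 368.0]]
188.7 [[414.0, 388.0], [400.0, 369.0]]
180.1 [[399.0, 388.0], [385.0, 369.0]]
-120 [[493.0, 347.0], [479.0, 327.0]]
```

```bash
python3 - <<'E'
from h import *
t=np.load("t1.npy"); s=np.load("s1.npy"); c=np.array([.592,.218])
def cr(im,u0,v0,w,h,sc): 
    q=im[v0:v0+h,u0:u0+w]; q=cv2.resize(q,None,fx=sc,fy=sc,interpolation=cv2.INTER_CUBIC); return np.clip(q*1.4,0,255).astype(np.uint8)
out=[]
for cam,im,(u0,v0) in(("scene",s,(270,233)),("top",t,(168,165))):
    m0=cr(im,u0,v0,20,15,20); 
    # align stud-top circle offset? just draw
    m=m0.copy()
    for x,col in((13,(0,0,255)),(7.2,(0,255,0)),(-1.4,(255,0,0))):
        for e in(0,180):
            a=np.radians(x+e); n=np.array([np.cos(a),np.sin(a),0]); l=np.array([-np.sin(a),np.cos(a),0])
            vis=True
            r=np.sqrt(.015**2-.006**2); C0=np.array([c[0],c[1],.066])
            P=[C0+n*r+l*du+np.array([0,0,dz]) for du,dz in((-.006,-.006),(.006,-.006),(.006,.006),(-.006,.006))]
            q=((proj(cam,P)-[u0,v0]+.5)*20-.5).astype(np.int32)
            if (cam=="scene")==(e==0): cv2.polylines(m,[q.reshape(-1,1,2)],True,col,1)
    a=np.linspace(0,6.283,80); q=((proj(cam,np.c_[c[0]+.015*np.cos(a),c[1]+.015*np.sin(a),np.full(80,.084)])-[u0,v0]+.5)*20-.5).astype(np.int32); cv2.polylines(m,[q.reshape(-1,1,2)],True,(255,255,255),1)
    out+= [np.hstack([m0,m])]
cv2.imwrite("pics/hole.png",cv2.resize(np.vstack(out),(800,600),interpolation=cv2.INTER_AREA))
E
python3 - <<'E'
from h import *
t=np.load("t0.npy"); s=np.load("s0.npy"); s1=np.load("s1.npy"); c=np.array([.592,.218])
def cr(im,u0,v0,w,h,sc): 
    q=im[v0:v0+h,u0:u0+w]; q=cv2.resize(q,None,fx=sc,fy=sc,interpolation=cv2.INTER_CUBIC); return np.clip(q*1.4,0,255).astype(np.uint8)
u0,v0=270,233; rows=[]
for im in(s,s1):
    m0=cr(im,u0,v0,20,15,20); m=m0.copy(); off=np.array([-.7,.8])
    for x,col in((13,(0,0,255)),(7.2,(0,255,0)),(-1.4,(255,0,0))):
        a=np.radians(x); n=np.array([np.cos(a),np.sin(a),0]); l=np.array([-np.sin(a),np.cos(a),0])
        r=np.sqrt(.015**2-.006**2); C0=np.array([c[0],c[1],.066])
        P=[C0+n*r+l*du+np.array([0,0,dz]) for du,dz in((-.006,-.006),(.006,-.006),(.006,.006),(-.006,.006))]
        q=((proj("scene",P)+off-[u0,v0]+.5)*20-.5).astype(np.int32); cv2.polylines(m,[q.reshape(-1,1,2)],True,col,1)
    a=np.linspace(0,6.283,80); q=((proj("scene",np.c_[c[0]+.015*np.cos(a),c[1]+.015*np.sin(a),np.full(80,.084)])+off-[u0,v0]+.5)*20-.5).astype(np.int32); cv2.polylines(m,[q.reshape(-1,1,2)],True,(255,255,255),1)
    rows.append(np.hstack([m0,m]))
cv2.imwrite("pics/hole2.png",np.vstack(rows))
E
python3 - <<'E'
from h import *
t0=np.load("t0.npy");t1=np.load("t1.npy"); c=np.array([.592,.218])
for im in(t0,t1):
    # rectify plane z=.060 around hub, off calibrated by stud
    N=300; g=(np.arange(N)-N/2+.5)/N*.07
    rows=[]
    for z in(.060,.075):
        # image: right=-y, down=-x
        Y,X=np.meshgrid(c[1]-g,c[0]-g); P=np.c_[X.ravel(),Y.ravel(),np.full(N*N,z)]
        uv=proj("top",P).astype(np.float32); m=cv2.remap(im,uv[:,0].reshape(N,N),uv[:,1].reshape(N,N),cv2.INTER_CUBIC)
        m=np.clip(m*1.5,0,255).astype(np.uint8)
        for az in range(0,360,30):
            a=np.radians(az); q=(N/2-np.sin(a)*.033/.07*N, N/2-np.cos(a)*.033/.07*N); cv2.putText(m,str(az),(int(q[0])-8,int(q[1])+4),0,.3,(0,255,255),1)
        for r in(.015,.025): cv2.circle(m,(N//2,N//2),int(r/.07*N),(0,0,255),1)
        rows.append(m)
    cv2.imwrite("pics/rect%d.png"%(0 if im is t0 else 1),np.hstack(rows))
cv2.imwrite("pics/rect.png",np.vstack([cv2.imread("pics/rect0.png"),cv2.imread("pics/rect1.png")]))
E
python3 - <<'E'
from h import *
t0=np.load("t0.npy")
for n,c in(("L",np.array([.5922,.2182])),("R",np.array([.5872,-.2806]))):
    best=None
    az=np.radians(np.arange(0,360,1.))
    for z in(.018,.021,.024,.027,.03):
        rr=np.arange(.038,.056,.0005)
        A,Q=np.meshgrid(az,rr); P=np.c_[(c[0]+Q*np.cos(A)).ravel(),(c[1]+Q*np.sin(A)).ravel(),np.full(A.size,z)]
        uv=proj("top",P).astype(np.float32); m=cv2.remap(t0,uv[:,0].reshape(A.shape),uv[:,1].reshape(A.shape),cv2.INTER_LINEAR)
        o=m[...,2]-m[...,0]  # red-blue
        rm=rr[o.argmax(0)]; good=o.max(0)>25
        print(n,z,"ring r cos/sin fit",np.linalg.lstsq(np.c_[np.ones(good.sum()),np.cos(az[good]),np.sin(az[good])],rm[good]*1e3,rcond=None)[0].round(2))
        if z==.024: prof=o.max(0)
    lo=np.convolve(np.r_[prof[-2:],prof,prof[:2]],np.ones(5)/5,'valid')
    print(n,[(int(a),int(lo[a])) for a in range(0,360) if lo[a]==lo[np.arange(a-10,a+11)%360].min() and lo[a]<30])
    print(n," ".join(str(int(v)) for v in lo[::4]))
E
```

```text
L 0.018 ring r cos/sin fit [46.48 -1.48 -0.19]
L 0.021 ring r cos/sin fit [46.8  -1.52 -0.29]
L 0.024 ring r cos/sin fit [46.89 -1.89 -0.62]
L 0.027 ring r cos/sin fit [46.98 -2.32 -1.  ]
L 0.03 ring r cos/sin fit [46.94 -2.83 -1.45]
L [(81, 23), (160, -3), (248, -1), (283, 22), (334, 2)]
L 42 41 40 53 76 78 61 39 40 41 35 31 50 72 80 66 58 45 39 37 24 30 46 46 48 53 53 60 54 44 43 39 41 38 39 40 41 40 30 7 -3 3 19 29 39 48 51 52 47 40 41 47 46 40 34 47 48 31 27 27 21 8 -1 10 29 32 28 25 25 23 23 22 26 32 37 50 47 35 48 59 55 41 22 7 8 48 38 38 38 41
R 0.018 ring r cos/sin fit [46.18 -0.94  1.34]
R 0.021 ring r cos/sin fit [46.27 -1.33  1.61]
R 0.024 ring r cos/sin fit [46.29 -1.81  2.03]
R 0.027 ring r cos/sin fit [46.27 -2.35  2.51]
R 0.03 ring r cos/sin fit [46.23 -2.88  2.92]
R [(39, -2), (130, 0), (218, -2), (255, 29), (272, 28), (308, 7)]
R 49 37 33 40 43 37 21 7 2 0 -1 9 26 37 41 46 45 41 40 42 40 49 50 51 51 58 65 49 43 51 44 23 1 2 21 34 31 41 44 41 41 42 43 38 33 38 39 39 39 38 45 49 38 19 1 0 15 35 39 36 34 30 31 30 29 33 33 30 28 29 30 40 70 81 70 49 21 7 11 37 56 69 80 78 57 46 46 46 46 42
```

Run:
```python
from h import *
t=np.load("t0.npy"); s=np.load("s0.npy")
def cr(im,u,v,w,h,sc): 
    c=im[v-h:v+h,u-w:u+w]; c=cv2.resize(c,None,fx=sc,fy=sc,interpolation=cv2.INTER_CUBIC); return np.clip(c*1.3,0,255).astype(np.uint8)
cv2.imwrite("pics/dec.png",np.vstack([np.hstack([cr(t,261,176,25,18,8),cr(t,122,254,25,18,8)]),np.hstack([cr(s,238,212,25,18,8),cr(s,366,257,25,18,8)])]))
```

Run:
```python
from h import *
def cp(q,u0,v0,sc=8): return np.array([u0+(q[0]+.5)/sc-.5, v0+(q[1]+.5)/sc-.5])
t=np.load("t0.npy")
co=onz("top",cp((152,127),97,236),.084)[0]; cpu=onz("top",cp((197,96),236,158),.084)[0]; print(co,cpu)
def ang(P,c): d=P[:2]-c[:2]; return "r %.1f az %.1f"%(np.hypot(*d)*1e3,np.degrees(np.arctan2(d[1],d[0]))%360)
for nm,q in(("notch1",(265,25)),("notch2",(165,258)),("mark in",(295,185)),("mark out",(326,196)),("stripe",(220,157))):
    print("orange",nm,ang(onz("top",cp(q,97,236),.075 if nm=="stripe" else .022)[0],co))
for nm,q in(("notch1",(92,180)),("mark in",(222,230)),("mark out",(228,260)),("stripe",(211,157))):
    print("purple",nm,ang(onz("top",cp(q,236,158),.075 if nm=="stripe" else .022)[0],cpu))
# darkness profile in ring
for n,c in(("orange",co),("purple",cpu)):
    az=np.radians(np.arange(0,360,1.)); rr=np.arange(.041,.0515,.0005); A,Q=np.meshgrid(az,rr)
    P=np.c_[(c[0]+Q*np.cos(A)).ravel(),(c[1]+Q*np.sin(A)).ravel(),np.full(A.size,.022)]
    uv=proj("top",P).astype(np.float32); m=cv2.remap(t,uv[:,0].reshape(A.shape),uv[:,1].reshape(A.shape),cv2.INTER_CUBIC)
    cv2.imwrite(f"pics/pd_{n}.png",cv2.resize(np.clip(m*1.5,0,255).astype(np.uint8),(720,200)))
```

```text
[0.35196883 0.35778616 0.084     ] [ 0.62498492 -0.02254624  0.084     ]
orange notch1 r 45.6 az 340.9
orange notch2 r 44.8 az 169.7
orange mark in r 37.6 az 248.6
orange mark out r 49.7 az 250.5
orange stripe r 23.8 az 250.9
purple notch1 r 42.4 az 118.3
purple mark in r 37.5 az 201.3
purple mark out r 49.3 az 200.1
purple stripe r 21.3 az 199.5
```

The decoys, which are shaped like hub b, show the same flange notches. That makes the angle from mark to notch a usable way to tell which hub is which. I'll measure it carefully on all four.

```bash
python3 - <<'E'
from h import *
t0=np.load("t0.npy"); t1=np.load("t1.npy")
L=[("L0",t0,(.5907,.2180)),("L1",t1,(.5907,.2180)),("R0",t0,(.5859,-.2790)),("O",t0,(.3520,.3578)),("P",t0,(.6250,-.0225))]
rows=[]
for n,t,c in L:
    az=np.radians(np.arange(0,360,.5)); rr=np.arange(.037,.056,.0002); A,Q=np.meshgrid(az,rr)
    P=np.c_[(c[0]+Q*np.cos(A)).ravel(),(c[1]+Q*np.sin(A)).ravel(),np.full(A.size,.022)]
    uv=proj("top",P).astype(np.float32); m=cv2.remap(t,uv[:,0].reshape(A.shape),uv[:,1].reshape(A.shape),cv2.INTER_CUBIC)
    m=np.clip(m*1.6,0,255).astype(np.uint8)
    for d in range(0,360,30): cv2.putText(m,str(d),(d*2,10),0,.35,(255,255,255),1); m[10:18,d*2]=255
    rows.append(m)
cv2.imwrite("pics/pd5.png",np.vstack(rows))
E
python3 - <<'E'
from h import *
from scipy.optimize import least_squares
t0=np.load("t0.npy"); t1=np.load("t1.npy"); s0=np.load("s0.npy"); s1=np.load("s1.npy")
def polar(im,cam,c,z,r0,r1,da=.5):
    az=np.radians(np.arange(0,360,da)); rr=np.arange(r0,r1,.0003); A,Q=np.meshgrid(az,rr)
    P=np.c_[(c[0]+Q*np.cos(A)).ravel(),(c[1]+Q*np.sin(A)).ravel(),np.full(A.size,z)]
    uv=proj(cam,P).astype(np.float32); return cv2.remap(im,uv[:,0].reshape(A.shape),uv[:,1].reshape(A.shape),cv2.INTER_CUBIC),rr
for n,im,cam,c,z,skip in(("L",t0,"top",(.5907,.2180),.022,[(0,95)]),("R",t0,"top",(.5859,-.2790),.022,[(10,60),(270,345)])):
    m,rr=polar(im,cam,c,z,.044,.050); o=(m[...,2]-m[...,0]).mean(0); 
    w=(m.min(2)).mean(0)
    # gaps by half max of local plateau
    for g in ((70,160,250,336) if n=="L" else (36,130,221,308)):
        i=np.arange(int((g-22)*2),int((g+22)*2))%720; p=o[i]; lo=p.min(); k=p.argmin()
        hl=np.median(p[:12]); hr=np.median(p[-12:]); a=k
        while a>0 and p[a]<(hl+lo)/2: a-=1
        b=k
        while b<len(p)-1 and p[b]<(hr+lo)/2: b+=1
        print(n,"gap",g-22+a/2,g-22+b/2,"mid",g-22+(a+b)/4, "lo %.0f hl %.0f hr %.0f"%(lo,hl,hr))
for n,im,c,g in(("L1",t1,(.5907,.2180),64),("R",t0,(.5859,-.2790),26),("O",t0,(.352,.3578),249),("P",t0,(.625,-.0225),200)):
    for r in(.038,.042,.046,.05):
        m,rr=polar(im,"top",c,.022,r-.0015,r+.0015); w=m.min(2).mean(0); i=np.arange((g-12)*2,(g+12)*2); p=w[i]; p=np.clip(p-np.percentile(p,60),0,None); print(n,r,"mark",((i/2)*p).sum()/p.sum(), p.max().round())
E
```

```text
L gap 60.0 74.0 mid 67.0 lo -10 hl 50 hr 30
L gap 152.5 167.0 mid 159.75 lo -8 hl 32 hr 42
L gap 245.0 255.0 mid 250.0 lo -6 hl 22 hr 23
L gap 328.5 344.5 mid 336.5 lo -9 hl 47 hr 33
R gap 22.0 42.5 mid 32.25 lo -6 hl 31 hr 33
R gap 123.5 136.0 mid 129.75 lo -4 hl 31 hr 32
R gap 215.5 227.0 mid 221.25 lo -9 hl 33 hr 27
R gap 304.0 316.0 mid 310.0 lo -12 hl 25 hr 68
L1 0.038 mark 64.37407084151575 12.0
L1 0.042 mark 63.44583658116901 44.0
L1 0.046 mark 62.562395275928864 23.0
L1 0.05 mark 62.30410674856801 17.0
R 0.038 mark 25.940003410482355 42.0
R 0.042 mark 26.049366133827117 65.0
R 0.046 mark 26.508208777190283 72.0
R 0.05 mark 26.75455565139586 79.0
O 0.038 mark 249.15680660966143 35.0
O 0.042 mark 248.2957882205496 18.0
O 0.046 mark 250.33574735518044 11.0
O 0.05 mark 249.68314507803515 45.0
P 0.038 mark 201.28151394922645 21.0
P 0.042 mark 200.04733908864478 41.0
P 0.046 mark 198.98607638982546 47.0
P 0.05 mark 199.94863013105157 63.0
```

Run:
```python
from h import *
t0=np.load("t0.npy"); t1=np.load("t1.npy"); t=(t0+t1)/2
def cr(im,u0,v0,w,h,sc): 
    q=im[v0:v0+h,u0:u0+w]; q=cv2.resize(q,None,fx=sc,fy=sc,interpolation=cv2.INTER_CUBIC); return np.clip((q-20)*1.6,0,255).astype(np.uint8)
cv2.imwrite("pics/z_o.png",cr(t,102,234,44,40,15)[:600,:660]); cv2.imwrite("pics/z_p.png",cr(t,240,156,44,40,15)[:600,:660])
```

```text
(no output)
```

The orange and purple decoys and the left hub share the same cue: the notch splits their mark. On the right hub the mark lies about 6° further off. That makes left = hub b (0.45) and right = hub a (0.35). With marks at 64.2° and 29°, the left stripe needs about 38.4° and the right about 9°. I'll tighten the right nut now, by 88°.

Emit:
jog_arm:
  increments:
    - [[0, 0, 0], [0.1, 0.48, 3.4], 7.5]
    - [[0, 0, 0], [0, 0, 3.4], 7.5]
    - [[0, 0, 0], [0, 0, 3.4], 7.5]
    - [[0, 0, 0], [0, 0, 3.0], 7.5]
    - [[0, 0, 0], [0, 0, 2.2], 7.5]
    - [[0, 0, 0], [0, 0, 1.3], 7.5]
    - [[0, 0, 0], [0, 0, 0.8], 7.5]
    - [[0, 0, 0], [0, 0, 0.3], 7.5]
    - [[0, 0, 0], [0, 0, 0], 7.5]
    - [[0, 0, 0], [0, 0, 0], 7.5]

```text
time_s: 20.68
position: [0.5889, -0.2812, 0.0641]
eef_rot: [[-0.123, 0.992, 0.002], [0.992, 0.123, -0.002], [-0.002, 0.002, -1.0]]
ft_force: [0.6, -0.8, 0.3]
grip_width: 0.876
```

Run:
```python
from h import *
go(.5872,-.2806,.0615,yaw=97)
s=avg("scene",2);crop(s,225,170,40,30,10,"m.png")
```

```text
t 20.68 pos [0.5889, -0.2812, 0.0641] yaw 97.1 F [0.6, -0.8, 0.3] grip 7.482
 turn [0.09, 0.11, 0.08] shift(cur axes) [0.09, -0.16, 0.26] shift(after turn) [0.08, -0.16, 0.26] n 1 per row turn [0.09, 0.11, 0.08] shift [0.086, -0.165, 0.26] or [0.085, -0.164, 0.26]
```

The fingers straddle the right nut. Close.

Emit:
jog_arm:
  increments:
    - [[0, 0, 0], [0.08, -0.16, 0.2], 7]
    - [[0, 0, 0], [0, 0, 0], 5.8]
    - [[0, 0, 0], [0, 0, 0], 5.4]
    - [[0, 0, 0], [0, 0, 0], 4.5]
    - [[0, 0, 0], [0, 0, 0], 4.5]
    - [[0, 0, 0], [0, 0, 0], 4.5]
    - [[0, 0, 0], [0, 0, 0], 4.5]
  grip_force: 40

```text
time_s: 21.37
position: [0.5874, -0.2801, 0.0616]
eef_rot: [[-0.124, 0.992, 0.002], [0.992, 0.124, -0.001], [-0.001, 0.002, -1.0]]
ft_force: [1.5, 1.9, 5.7]
grip_width: 0.578
```

Run:
```python
from h import *
go(); print(np.round(robot.get_state()['wrist_torque'],2))
```

```text
t 21.37 pos [0.5874, -0.2801, 0.0616] yaw 97.1 F [1.5, 1.9, 5.7] grip 4.936
 turn [0.1, 0.08, 0.0] shift(cur axes) [0.0, 0.0, 0.0] shift(after turn) [0.0, 0.0, 0.0] n 1 per row turn [0.1, 0.08, 0.0] shift [0.0, 0.0, 0.0] or [0.0, 0.0, 0.0]
[ 0.02 -0.4  -0.1 ]
```

Emit:
jog_arm:
  increments:
    - [[0, 0, 4], [0, 0, 0], 4.5]
    - [[0, 0, 5], [0, 0, 0], 4.5]
    - [[0, 0, 5], [0, 0, 0], 4.5]
    - [[0, 0, 5], [0, 0, 0], 4.5]
    - [[0, 0, 5], [0, 0, 0], 4.5]
    - [[0, 0, 5], [0, 0, 0], 4.5]
    - [[0, 0, 5], [0, 0, 0], 4.5]
    - [[0, 0, 5], [0, 0, 0], 4.5]
    - [[0, 0, 5], [0, 0, 0], 4.5]
    - [[0, 0, 0], [0, 0, 0], 4.5]

```text
time_s: 22.2
position: [0.5871, -0.28, 0.0616]
eef_rot: [[0.604, 0.797, 0.001], [0.797, -0.604, -0.001], [-0.0, 0.002, -1.0]]
ft_force: [1.7, 1.2, 6.6]
grip_width: 0.577
```

Emit:
jog_arm:
  increments:
    - [[0, 0, 4], [0, 0, 0], 4.5]
    - [[0, 0, 5], [0, 0, 0], 4.5]
    - [[0, 0, 5], [0, 0, 0], 4.5]
    - [[0, 0, 5], [0, 0, 0], 4.5]
    - [[0, 0, 5], [0, 0, 0], 4.5]
    - [[0, 0, 5], [0, 0, 0], 4.5]
    - [[0, 0, 5], [0, 0, 0], 4.5]
    - [[0, 0, 5], [0, 0, 0], 4.5]
    - [[0, 0, 5], [0, 0, 0], 4.5]
    - [[0, 0, 0], [0, 0, 0], 4.5]
    - [[0, 0, 0], [0, 0, 0], 4.5]

```text
time_s: 23.12
position: [0.587, -0.2798, 0.0615]
eef_rot: [[0.988, 0.157, 0.001], [0.157, -0.988, -0.001], [0.001, 0.001, -1.0]]
ft_force: [1.5, 1.5, 7.6]
grip_width: 0.578
```

Run:
```python
from h import *
go(); print(np.round(robot.get_state()['wrist_torque'],2))
```

```text
t 23.12 pos [0.587, -0.2798, 0.0615] yaw 9.1 F [1.5, 1.5, 7.6] grip 4.937
 turn [0.04, -0.03, -0.0] shift(cur axes) [0.0, 0.0, 0.0] shift(after turn) [0.0, 0.0, 0.0] n 1 per row turn [0.04, -0.03, -0.0] shift [0.0, 0.0, 0.0] or [0.0, 0.0, 0.0]
[ 0.35  0.11 -0.27]
```

Emit:
jog_arm:
  increments:
    - [[0, 0, 0], [0, 0, 0], 7.5]
    - [[0, 0, 0], [0, 0, 0], 7.5]
    - [[0, 0, 0], [0, 0, 0], 7.5]
    - [[0, 0, 0], [0, 0, -1.5], 7.5]
    - [[0, 0, 0], [0, 0, -3], 7.5]
    - [[0, 0, 0], [0, 0, -3.4], 7.5]
    - [[0, 0, 0], [0, 0, -3.4], 7.5]
    - [[0, 0, 0], [0, 0, -3.4], 7.5]
    - [[0, 0, 0], [0, 0, -3.3], 7.5]
    - [[0, 0, 0], [0, 0, 0], 7.5]

```text
time_s: 23.95
position: [0.5895, -0.2825, 0.2499]
eef_rot: [[0.988, 0.157, 0.012], [0.157, -0.988, -0.006], [0.01, 0.008, -1.0]]
ft_force: [0.7, -1.3, 1.3]
grip_width: 0.88
```

Emit:
jog_arm:
  increments:
    - [[0, 0, -5.9], [0, 0, 0], 7.5]
    - [[0, 0, -5.9], [0, 0, 0], 7.5]
    - [[0, 0, -5.9], [0, 0, 0], 7.5]
    - [[0, 0, -5.9], [0, 0, 0], 7.5]
    - [[0, 0, -5.9], [0, 0, 0], 7.5]
    - [[0, 0, -5.8], [0, 0, 0], 7.5]
    - [[0, 0, 0], [0, 0, 0], 7.5]
    - [[0, 0, 0], [0, 0, 0], 7.5]

```text
time_s: 24.62
position: [0.5859, -0.2804, 0.2411]
eef_rot: [[0.717, 0.697, -0.0], [0.697, -0.717, -0.001], [-0.001, 0.0, -1.0]]
ft_force: [0.3, 0.0, 0.2]
grip_width: 0.878
```

Run:
```python
from h import *
go(.5924,.2181,.245)
```

```text
t 24.62 pos [0.5859, -0.2804, 0.2411] yaw 44.2 F [0.3, 0.0, 0.2] grip 7.502
 turn [0.02, 0.04, 0.0] shift(cur axes) [35.2, -35.3, -0.42] shift(after turn) [35.2, -35.3, -0.39] n 15 per row turn [0.0, 0.0, 0.0] shift [2.347, -2.354, -0.028] or [2.347, -2.354, -0.026]
```

Emit:
jog_arm:
  increments:
    - [[0, 0, 0], [2.93, -2.94, 0], 7.5]
    - [[0, 0, 0], [2.93, -2.94, 0], 7.5]
    - [[0, 0, 0], [2.93, -2.94, 0], 7.5]
    - [[0, 0, 0], [2.93, -2.94, 0], 7.5]
    - [[0, 0, 0], [2.93, -2.94, 0], 7.5]
    - [[0, 0, 0], [2.93, -2.94, 0], 7.5]
    - [[0, 0, 0], [2.93, -2.94, 0], 7.5]
    - [[0, 0, 0], [2.93, -2.94, 0], 7.5]
    - [[0, 0, 0], [2.93, -2.94, 0], 7.5]
    - [[0, 0, 0], [2.93, -2.94, 0], 7.5]
    - [[0, 0, 0], [2.95, -2.95, 0], 7.5]
    - [[0, 0, 0], [2.95, -2.95, 0], 7.5]

```text
time_s: 25.62
position: [0.5906, 0.2201, 0.2407]
eef_rot: [[0.717, 0.697, -0.0], [0.697, -0.717, -0.001], [-0.001, 0.001, -1.0]]
ft_force: [1.5, -1.4, -1.2]
grip_width: 0.877
```

Emit:
jog_arm:
  increments:
    - [[0, 0, 0], [0, 0, 0], 7.5]
    - [[0, 0, 0], [0, 0, 0], 7.5]

```text
time_s: 25.78
position: [0.5897, 0.2228, 0.2402]
eef_rot: [[0.712, 0.702, -0.001], [0.702, -0.712, 0.001], [-0.0, -0.001, -1.0]]
ft_force: [0.1, -0.6, -0.7]
grip_width: 0.877
```

Run:
```python
from h import *
go(.5924,.2181,.0615,yaw=44.4)
t=avg("top",12); s=avg("scene",8); np.save("t2.npy",t); np.save("s2.npy",s)
cv2.imwrite("pics/n_t.png",np.clip(t,0,255).astype(np.uint8))
def cr(im,u,v,w,h,sc): 
    c=im[v-h:v+h,u-w:u+w]; c=cv2.resize(c,None,fx=sc,fy=sc,interpolation=cv2.INTER_CUBIC); return np.clip(c*1.3,0,255).astype(np.uint8)
cv2.imwrite("pics/n_R.png",np.hstack([cr(t,346,192,20,20,20),cr(s,220,170,20,20,20)])[:600,:800])
cv2.imwrite("pics/n_Rt.png",cr(t,346,192,20,15,20)); cv2.imwrite("pics/n_Rs.png",cr(s,220,168,20,15,20))
```

```text
t 25.78 pos [0.5897, 0.2228, 0.2402] yaw 44.6 F [0.1, -0.6, -0.7] grip 7.490
 turn [-0.07, 0.02, 0.21] shift(cur axes) [-0.13, 0.55, 17.87] shift(after turn) [-0.14, 0.52, 17.87] n 6 per row turn [-0.01, 0.0, 0.04] shift [-0.022, 0.091, 2.978] or [-0.023, 0.087, 2.978]
```

Run:
```python
from h import *
from scipy.optimize import least_squares
def cp(q,u0,v0,sc=20): return np.array([u0+(q[0]+.5)/sc-.5, v0+(q[1]+.5)/sc-.5])
P=[(1,(297,222)),(0,(428,128)),(-1,(577,205)),(-2,(600,352)),(-3,(465,452))]
X=onz("top",np.array([cp(q,326,177) for _,q in P]),.075)[:,:2]; k=np.array([a for a,_ in P])
def f(p):
    th=p[3]+k*np.pi/3; return (np.c_[p[0]+.0236*np.cos(th),p[1]+.0236*np.sin(th)]-X).ravel()*1e3
r=least_squares(f,[.587,-.28,0,.15]); print(r.x[:2].round(4),"stripe az",np.degrees(r.x[3]),r.fun.round(1))
m=onz("top",cp((238,100),326,177),.022)[0]
for c in((.5868,-.2809),(.5873,-.2798)): d=m[:2]-c; print("mark",m,np.hypot(*d),np.degrees(np.arctan2(d[1],d[0])))
```

```text
[ 0.5872 -0.2812] stripe az 9.769902514093046 [ 0.2  0.  -0.5  0.1  0.8 -0.  -1.   0.2  0.5 -0.3]
mark [ 0.62603759 -0.25920444  0.022     ] 0.044836207473950104 28.93942829882514
mark [ 0.62603759 -0.25920444  0.022     ] 0.0438722883975785 27.99817189448051
```

The right stripe is at 9.8° and its mark at about 28.7°, so it is 19° past tight against a target of 20°. Now the left nut's remaining 6°.

Emit:
jog_arm:
  increments:
    - [[0, 0, 0.2], [-0.14, 0.52, 3.4], 7.5]
    - [[0, 0, 0], [0, 0, 3.4], 7.5]
    - [[0, 0, 0], [0, 0, 3.4], 7.5]
    - [[0, 0, 0], [0, 0, 3.0], 7.5]
    - [[0, 0, 0], [0, 0, 2.2], 7.5]
    - [[0, 0, 0], [0, 0, 1.3], 7.5]
    - [[0, 0, 0], [0, 0, 0.8], 7.5]
    - [[0, 0, 0], [0, 0, 0.3], 7.5]
    - [[0, 0, 0], [0, 0, 0], 7.5]
    - [[0, 0, 0], [0, 0, 0], 7.5]

```text
time_s: 27.62
position: [0.5945, 0.2139, 0.0636]
eef_rot: [[0.717, 0.697, 0.002], [0.697, -0.717, 0.0], [0.001, 0.001, -1.0]]
ft_force: [0.0, -0.2, 0.8]
grip_width: 0.88
```

Run:
```python
from h import *
go(.5924,.2181,.0615,yaw=44.4)
```

```text
t 27.62 pos [0.5945, 0.2139, 0.0636] yaw 44.2 F [0.0, -0.2, 0.8] grip 7.513
 turn [0.06, -0.07, -0.22] shift(cur axes) [0.14, -0.45, 0.21] shift(after turn) [0.14, -0.45, 0.21] n 1 per row turn [0.06, -0.07, -0.22] shift [0.137, -0.45, 0.214] or [0.139, -0.449, 0.214]
```

Emit:
jog_arm:
  increments:
    - [[0, 0, 0], [0.14, -0.45, 0.2], 7.2]
    - [[0, 0, 0], [0, 0, 0], 7]
    - [[0, 0, 0], [0, 0, 0], 6]
    - [[0, 0, 0], [0, 0, 0], 5.5]
    - [[0, 0, 0], [0, 0, 0], 4.5]
    - [[0, 0, 0], [0, 0, 0], 4.5]
    - [[0, 0, 0], [0, 0, 0], 4.5]
    - [[0, 0, 0], [0, 0, 0], 4.5]
  grip_force: 40

```text
time_s: 28.28
position: [0.5917, 0.2177, 0.061]
eef_rot: [[0.717, 0.697, 0.0], [0.697, -0.717, -0.0], [-0.0, 0.0, -1.0]]
ft_force: [-1.4, -1.1, 5.4]
grip_width: 0.576
```

Emit:
jog_arm:
  increments:
    - [[0, 0, 2], [0, 0, 0], 4.5]
    - [[0, 0, 2], [0, 0, 0], 4.5]
    - [[0, 0, 2], [0, 0, 0], 4.5]
    - [[0, 0, 0], [0, 0, 0], 4.5]
    - [[0, 0, 0], [0, 0, 0], 4.5]
    - [[0, 0, 0], [0, 0, 0], 4.5]

```text
time_s: 28.78
position: [0.5916, 0.2178, 0.061]
eef_rot: [[0.786, 0.618, 0.0], [0.618, -0.786, -0.0], [-0.0, 0.0, -1.0]]
ft_force: [-2.6, -0.5, 5.4]
grip_width: 0.58
```

Run:
```python
from h import *
go()
```

```text
t 28.78 pos [0.5916, 0.2178, 0.061] yaw 38.1 F [-2.6, -0.5, 5.4] grip 4.954
 turn [0.02, 0.01, 0.0] shift(cur axes) [0.0, 0.0, 0.0] shift(after turn) [0.0, 0.0, 0.0] n 1 per row turn [0.02, 0.01, 0.0] shift [0.0, 0.0, 0.0] or [0.0, 0.0, 0.0]
```

Both nuts are set. I'll measure the pins and the clutter near the far-side approach from the latest frames.

Run:
```python
from h import *
t=np.load("t2.npy"); t0=np.load("t0.npy"); s=np.load("s2.npy")
def cr(im,u0,v0,w,h,sc): 
    q=im[v0:v0+h,u0:u0+w]; q=cv2.resize(q,None,fx=sc,fy=sc,interpolation=cv2.INTER_CUBIC); return np.clip(q*1.4,0,255).astype(np.uint8)
cv2.imwrite("pics/pinsA.png",cr(t,205,205,80,60,10)); cv2.imwrite("pics/pinsB.png",cr(t,300,210,60,55,10)); cv2.imwrite("pics/pinsS.png",cr(s,230,150,80,75,8))
for nm,q,z in(("lid",(212,132),.03),("bowl",(257,126),.05),("pot",(313,130),.066),("bigpot",(397,113),.1),("mug",(412,195),.085),("spat top",(229,152),.0),("spat bot",(226,194),0),("rib",(301,176),.01)): print(nm,onz("top",q,z)[0].round(3))
```

```text
lid [0.745 0.138 0.03 ]
bowl [ 0.77 -0.    0.05]
pot [ 0.767 -0.17   0.066]
bigpot [ 0.83  -0.409  0.1  ]
mug [ 0.59  -0.462  0.085]
spat top [0.695 0.081 0.   ]
spat bot [0.56  0.076 0.   ]
rib [ 0.636 -0.149  0.01 ]
```

```bash
cat >> h.py <<'E'
def pinpose(im,sh,tip,cam="top"):
    """sh,tip: approx pixel of shank start and tip; refine centerline by brightness centroid across; return origin-axis info"""
    g=cv2.cvtColor(np.clip(im,0,255).astype(np.uint8),cv2.COLOR_BGR2GRAY).astype(np.float32)
    sh=np.array(sh,float);tip=np.array(tip,float); d=tip-sh; L=np.linalg.norm(d); d/=L; n=np.array([-d[1],d[0]])
    pts=[]
    for a in np.linspace(.1,.9,25)*L:
        o=np.arange(-4,4.01,.1); p=(sh+d*a)[None]+n[None]*o[:,None]
        v=cv2.remap(g,p[:,0].astype(np.float32).reshape(1,-1),p[:,1].astype(np.float32).reshape(1,-1),cv2.INTER_CUBIC)[0]
        w=np.clip(v-np.percentile(v,70),0,None); w[np.abs(o-o[v.argmax()])>1.5]=0
        pts.append(sh+d*a+n*((w*o).sum()/w.sum()))
    W=onz(cam,np.array(pts),.0135)[:,:2]; vx,vy,x0,y0=cv2.fitLine(W.astype(np.float32),cv2.DIST_HUBER,0,.0005,.01).ravel()
    T=onz(cam,[tip],.0125)[0,:2]; u=np.array([vx,vy]); 
    if (T-W[0])@u<0: u=-u
    T=np.array([x0,y0])+u*((T-[x0,y0])@u)
    S=onz(cam,[sh],.0125)[0,:2]
    print("axis az %.1f tip %s len %.1f mm (70) -> head centre %s"%(np.degrees(np.arctan2(u[1],u[0])),T.round(4),np.dot(T-S,u)*1e3,(T-u*.092).round(4)))
    return T,u
E
python3 - <<'E'
from h import *
t=np.load("t2.npy")
c=lambda x,y,u0,v0:(u0+(x+.5)/10-.5,v0+(y+.5)/10-.5)
pinpose(t,c(357,235,300,210),c(319,472,300,210))
pinpose(t,c(631,256,205,205),c(641,492,205,205))
pinpose(t,c(165,190,205,205),c(183,422,205,205))
E
```

```text
axis az 174.3 tip [ 0.399  -0.2548] len 71.4 mm (70) -> head centre [ 0.4905 -0.2639]
axis az -172.7 tip [ 0.3902 -0.0699] len 69.9 mm (70) -> head centre [ 0.4814 -0.0582]
axis az -169.1 tip [0.398  0.0665] len 69.5 mm (70) -> head centre [0.4883 0.0839]
```

Pin lengths check out at 69.5–71.4 mm against 70. I'll release the left nut, lift, and go to the right-hand pin (head at about (0.4905, −0.264), axis 174.3°).

Emit:
jog_arm:
  increments:
    - [[0, 0, 0], [0, 0, 0], 7.5]
    - [[0, 0, 0], [0, 0, 0], 7.5]
    - [[0, 0, 0], [0, 0, 0], 7.5]
    - [[0, 0, 0], [0, 0, -1.5], 7.5]
    - [[0, 0, 0], [0, 0, -3], 7.5]
    - [[0, 0, 0], [0, 0, -3.4], 7.5]
    - [[0, 0, 0], [0, 0, -3.4], 7.5]
    - [[0, 0, 0], [0, 0, -3.4], 7.5]
    - [[0, 0, 0], [0, 0, -3.3], 7.5]
    - [[0, 0, 0], [0, 0, 0], 7.5]
    - [[0, 0, 0], [0, 0, 0], 7.5]
    - [[0, 0, 0], [0, 0, 0], 7.5]

```text
time_s: 29.78
position: [0.591, 0.2176, 0.2397]
eef_rot: [[0.786, 0.618, -0.001], [0.618, -0.786, -0.001], [-0.001, 0.0, -1.0]]
ft_force: [-1.4, 0.8, -0.7]
grip_width: 0.875
```

Emit:
jog_arm:
  increments:
    - [[0, 0, 5.5], [0, 0, 0], 5]
    - [[0, 0, 5.5], [0, 0, 0], 5]
    - [[0, 0, 5.5], [0, 0, 0], 5]
    - [[0, 0, 5.5], [0, 0, 0], 5]
    - [[0, 0, 5.5], [0, 0, 0], 5]
    - [[0, 0, 5.5], [0, 0, 0], 5]
    - [[0, 0, 5.5], [0, 0, 0], 5]
    - [[0, 0, 5.3], [0, 0, 0], 5]
    - [[0, 0, 0], [0, 0, 0], 5]
    - [[0, 0, 0], [0, 0, 0], 5]
    - [[0, 0, 0], [0, 0, 0], 5]

```text
time_s: 30.7
position: [0.5908, 0.2176, 0.239]
eef_rot: [[0.995, -0.095, -0.002], [-0.095, -0.995, -0.002], [-0.002, 0.002, -1.0]]
ft_force: [-0.5, -0.4, 0.9]
grip_width: 0.587
```

Run:
```python
from h import *
go(.4905,-.2639,.24)
t=avg("top",6); s=avg("scene",6); np.save("t3.npy",t); np.save("s3.npy",s)
def cr(im,u0,v0,w,h,sc): 
    q=im[v0:v0+h,u0:u0+w]; q=cv2.resize(q,None,fx=sc,fy=sc,interpolation=cv2.INTER_CUBIC); return np.clip(q*1.3,0,255).astype(np.uint8)
cv2.imwrite("pics/o_Lt.png",cr(t,158,161,40,30,20)[:600,:800]); cv2.imwrite("pics/o_Ls.png",cr(s,260,235,40,30,20)[:600,:800])
```

```text
t 30.70 pos [0.5908, 0.2176, 0.239] yaw -5.5 F [-0.5, -0.4, 0.9] grip 5.017
 turn [0.11, 0.13, 0.0] shift(cur axes) [-5.4, 48.89, 0.01] shift(after turn) [-5.4, 48.89, -0.1] n 15 per row turn [0.01, 0.01, 0.0] shift [-0.36, 3.259, 0.0] or [-0.36, 3.259, -0.007]
```

The left slot now sits centred over the lit near-side patch at about (390,400) in the crop, azimuth ~188°, which agrees with hub b. On to the right pin.

Emit:
jog_arm:
  increments:
    - [[0, 0, 0], [-0.45, 4.0, 0], 5]
    - [[0, 0, 0], [-0.45, 4.05, 0], 5]
    - [[0, 0, 0], [-0.45, 4.05, 0], 5]
    - [[0, 0, 0], [-0.45, 4.05, 0], 5]
    - [[0, 0, 0], [-0.45, 4.1, 0], 5]
    - [[0, 0, 0], [-0.45, 4.1, 0], 5]
    - [[0, 0, 0], [-0.45, 4.1, 0], 5]
    - [[0, 0, 0], [-0.45, 4.1, 0], 5]
    - [[0, 0, 0], [-0.45, 4.1, 0], 5]
    - [[0, 0, 0], [-0.45, 4.1, 0], 5]
    - [[0, 0, 0], [-0.45, 4.1, 0], 5]
    - [[0, 0, 0], [-0.45, 4.04, 0], 5]

```text
time_s: 32.3
position: [0.4891, -0.2654, 0.2411]
eef_rot: [[0.995, -0.098, 0.0], [-0.098, -0.995, -0.001], [0.0, 0.001, -1.0]]
ft_force: [0.9, -0.9, -0.1]
grip_width: 0.59
```

Emit:
jog_arm:
  increments:
    - [[0, 0, 0], [0, 0, 3], 5]
    - [[0, 0, 0], [0, 0, 3], 5]
    - [[0, 0, 0], [0, 0, 3], 5]
    - [[0, 0, 0], [0, 0, 2], 5]
    - [[0, 0, 0], [0, 0, 1], 5]
    - [[0, 0, 0], [0, 0, 0], 5]
    - [[0, 0, 0], [0, 0, 0], 5]
    - [[0, 0, 0], [0, 0, 0], 5]

```text
time_s: 32.97
position: [0.4909, -0.2641, 0.1221]
eef_rot: [[0.995, -0.098, 0.002], [-0.098, -0.995, -0.002], [0.002, 0.002, -1.0]]
ft_force: [0.9, 0.5, -0.1]
grip_width: 0.589
```

Run:
```python
from h import *
go(.4905,-.2639,.03,yaw=-5.7)
t=avg("top",4); s=avg("scene",4)
def cr(im,u0,v0,w,h,sc): 
    q=im[v0:v0+h,u0:u0+w]; q=cv2.resize(q,None,fx=sc,fy=sc,interpolation=cv2.INTER_CUBIC); return np.clip(q*1.4,0,255).astype(np.uint8)
cv2.imwrite("pics/p_t.png",cr(t,300,190,80,60,10)); cv2.imwrite("pics/p_s.png",cr(s,210,140,80,60,10))
```

```text
t 32.97 pos [0.4909, -0.2641, 0.1221] yaw -5.6 F [0.9, 0.5, -0.1] grip 5.033
 turn [0.09, -0.12, 0.08] shift(cur axes) [-0.06, -0.03, 9.21] shift(after turn) [-0.04, -0.02, 9.21] n 3 per row turn [0.03, -0.04, 0.03] shift [-0.019, -0.011, 3.071] or [-0.013, -0.006, 3.072]
```

The pin was knocked: its axis now points down-left, from (328,223) to (311,240) in the top view. Re-measure.

Run:
```python
from h import *
t=avg("top",4); np.save("t4.npy",t)
c=lambda x,y,u0,v0:(u0+(x+.5)/10-.5,v0+(y+.5)/10-.5)
T,u=pinpose(t,c(283,333,300,190),c(113,510,300,190))
hc=T-u*.092; 
for nm,p in(("tip",T),("sh",T-u*.07),("headend",T-u*.114)): print(nm,((proj("scene",[*p,.0125])-[210,140]+.5)*10-.5).round(0),((proj("top",[*p,.0125])-[300,190]+.5)*10-.5).round(0))
d=hc-np.array([.5873,-.2797]); print("head-centre to hub axis mm",np.hypot(*d)*1e3, "headend",np.hypot(*(T-u*.114-np.array([.5873,-.2797])))*1e3)
```

```text
axis az 142.6 tip [ 0.4409 -0.1916] len 74.5 mm (70) -> head centre [ 0.514  -0.2474]
tip [[508. 366.]] [[113. 510.]]
sh [[343. 348.]] [[266. 338.]]
headend [[241. 337.]] [[361. 231.]]
head-centre to hub axis mm 80.11210862576768 headend 58.95644070784307
```

Three other pins are untouched, so I'll leave the knocked one as the spare. I'll use the pin at (0.4814, −0.0582), axis −172.7°, for the right hub.

Emit:
jog_arm:
  increments:
    - [[0, 0, 0], [-0.5, -3.4, 0], 5]
    - [[0, 0, 0], [-0.5, -3.4, 0], 5]
    - [[0, 0, 0], [-0.5, -3.4, 0], 5]
    - [[0, 0, 0], [-0.5, -3.4, 0], 5]
    - [[0, 0, 0], [-0.5, -3.4, 0], 5]
    - [[0, 0, 0], [-0.46, -3.4, 0], 5]
    - [[0, 0, -4.3], [0, 0, 0], 5]
    - [[0, 0, -4.3], [0, 0, 0], 5]
    - [[0, 0, -4.3], [0, 0, 0], 5]
    - [[0, 0, 0], [0, 0, 0], 5]
    - [[0, 0, 0], [0, 0, 0], 5]
    - [[0, 0, 0], [0, 0, 0], 5]

```text
time_s: 34.57
position: [0.4802, -0.0579, 0.1205]
eef_rot: [[0.992, 0.124, -0.001], [0.124, -0.992, -0.001], [-0.001, 0.001, -1.0]]
ft_force: [-0.8, -0.5, 0.4]
grip_width: 0.582
```

Run:
```python
from h import *
go(.4814,-.0582,.03,yaw=7.3)
t=avg("top",4); s=avg("scene",4)
def cr(im,u0,v0,w,h,sc): 
    q=im[v0:v0+h,u0:u0+w]; q=cv2.resize(q,None,fx=sc,fy=sc,interpolation=cv2.INTER_CUBIC); return np.clip(q*1.4,0,255).astype(np.uint8)
cv2.imwrite("pics/q_t.png",cr(t,220,190,80,60,10)); cv2.imwrite("pics/q_s.png",cr(s,230,160,80,60,10))
hc=np.array([.4814,-.0582]); a=np.radians(-172.7); u=np.array([np.cos(a),np.sin(a)])
for nm,d in(("tip",.092),("sh",.022),("end",-.022)): print(nm,((proj("scene",[*(hc+u*d),.0125])-[230,160]+.5)*10-.5).round(0))
```

```text
t 34.57 pos [0.4802, -0.0579, 0.1205] yaw 7.1 F [-0.8, -0.5, 0.4] grip 4.973
 turn [0.04, 0.04, -0.18] shift(cur axes) [0.12, 0.04, 9.05] shift(after turn) [0.11, 0.04, 9.05] n 3 per row turn [0.01, 0.01, -0.06] shift [0.039, 0.012, 3.016] or [0.037, 0.014, 3.016]
tip [[564. 291.]]
sh [[425. 353.]]
end [[335. 393.]]
```

The pin sits where predicted in the scene crop (tip (555,297), shoulder (430,350)). Descend and grasp.

Emit:
jog_arm:
  increments:
    - [[0, 0, 0], [0.11, 0.04, 2.5], 5]
    - [[0, 0, 0], [0, 0, 2.5], 5]
    - [[0, 0, 0], [0, 0, 2], 5]
    - [[0, 0, 0], [0, 0, 1.2], 5]
    - [[0, 0, 0], [0, 0, 0.6], 5]
    - [[0, 0, 0], [0, 0, 0], 5]
    - [[0, 0, 0], [0, 0, 0], 5]
    - [[0, 0, 0], [0, 0, 0], 5]

```text
time_s: 35.63
position: [0.4821, -0.0581, 0.0333]
eef_rot: [[0.992, 0.127, 0.001], [0.127, -0.992, -0.001], [0.001, 0.001, -1.0]]
ft_force: [-1.0, -1.0, -0.6]
grip_width: 0.589
```

Run:
```python
from h import *
go(.4814,-.0582,.03,yaw=7.3)
s=avg("scene",3)
def cr(im,u0,v0,w,h,sc): 
    q=im[v0:v0+h,u0:u0+w]; q=cv2.resize(q,None,fx=sc,fy=sc,interpolation=cv2.INTER_CUBIC); return np.clip(q*1.4,0,255).astype(np.uint8)
cv2.imwrite("pics/r_s.png",cr(s,230,150,80,60,10))
```

```text
t 35.63 pos [0.4821, -0.0581, 0.0333] yaw 7.3 F [-1.0, -1.0, -0.6] grip 5.027
 turn [0.05, -0.05, -0.03] shift(cur axes) [-0.07, 0.0, 0.33] shift(after turn) [-0.07, 0.0, 0.33] n 1 per row turn [0.05, -0.05, -0.03] shift [-0.073, 0.004, 0.332] or [-0.073, 0.004, 0.332]
```

Emit:
jog_arm:
  increments:
    - [[0, 0, 0], [-0.07, 0, 0.2], 4]
    - [[0, 0, 0], [0, 0, 0], 3]
    - [[0, 0, 0], [0, 0, 0], 1.5]
    - [[0, 0, 0], [0, 0, 0], 1.5]
    - [[0, 0, 0], [0, 0, 0], 1.5]
    - [[0, 0, 0], [0, 0, 0], 1.5]
    - [[0, 0, 0], [0, 0, 0], 1.5]
  grip_force: 60

```text
time_s: 36.37
position: [0.4807, -0.058, 0.0309]
eef_rot: [[0.992, 0.127, -0.0], [0.127, -0.992, -0.001], [-0.0, 0.0, -1.0]]
ft_force: [-1.3, 0.4, 6.0]
grip_width: 0.244
```

Run:
```python
from h import *
go()
```

```text
t 36.37 pos [0.4807, -0.058, 0.0309] yaw 7.3 F [-1.3, 0.4, 6.0] grip 2.082
 turn [0.03, 0.02, 0.0] shift(cur axes) [0.0, 0.0, 0.0] shift(after turn) [0.0, 0.0, 0.0] n 1 per row turn [0.03, 0.02, 0.0] shift [0.0, 0.0, 0.0] or [0.0, 0.0, 0.0]
```

Emit:
jog_arm:
  increments:
    - [[0, 0, 0], [0, 0, -1], 1.5]
    - [[0, 0, 0], [0, 0, -2.5], 1.5]
    - [[0, 0, 0], [0, 0, -3], 1.5]
    - [[0, 0, 0], [0, 0, -3], 1.5]
    - [[0, 0, 0], [0, 0, -3], 1.5]
    - [[0, 0, 0], [0, 0, -2.5], 1.5]
    - [[0, 0, 0], [0, 0, 0], 1.5]
    - [[0, 0, -5], [0, 0, 0], 1.5]
    - [[0, 0, -5], [0, 0, 0], 1.5]
    - [[0, 0, -5], [0, 0, 0], 1.5]
    - [[0, 0, -5], [0, 0, 0], 1.5]
    - [[0, 0, -5], [0, 0, 0], 1.5]

```text
time_s: 37.37
position: [0.4799, -0.0579, 0.18]
eef_rot: [[0.843, 0.538, -0.002], [0.538, -0.843, -0.001], [-0.002, -0.0, -1.0]]
ft_force: [-0.2, -0.4, -2.4]
grip_width: 0.241
```

Emit:
jog_arm:
  increments:
    - [[0, 0, -5.5], [0, 0, 0], 1.5]
    - [[0, 0, -5.5], [0, 0, 0], 1.5]
    - [[0, 0, -5.5], [0, 0, 0], 1.5]
    - [[0, 0, -5.5], [0, 0, 0], 1.5]
    - [[0, 0, -5.5], [0, 0, 0], 1.5]
    - [[0, 0, -5.5], [0, 0, 0], 1.5]
    - [[0, 0, -5.5], [0, 0, 0], 1.5]
    - [[0, 0, -5.5], [0, 0, 0], 1.5]
    - [[0, 0, -5.5], [0, 0, 0], 1.5]
    - [[0, 0, -5.5], [0, 0, 0], 1.5]
    - [[0, 0, -5.5], [0, 0, 0], 1.5]
    - [[0, 0, -5.5], [0, 0, 0], 1.5]

```text
time_s: 38.37
position: [0.4798, -0.0579, 0.1798]
eef_rot: [[-0.149, 0.989, -0.002], [0.989, 0.149, -0.001], [-0.0, -0.002, -1.0]]
ft_force: [-0.0, -0.3, -1.9]
grip_width: 0.24
```

Emit:
jog_arm:
  increments:
    - [[0, 0, -5.5], [0, 0, 0], 1.5]
    - [[0, 0, -5.5], [0, 0, 0], 1.5]
    - [[0, 0, -5.5], [0, 0, 0], 1.5]
    - [[0, 0, -5.5], [0, 0, 0], 1.5]
    - [[0, 0, -5.5], [0, 0, 0], 1.5]
    - [[0, 0, -5.5], [0, 0, 0], 1.5]
    - [[0, 0, -5.5], [0, 0, 0], 1.5]
    - [[0, 0, -5.5], [0, 0, 0], 1.5]
    - [[0, 0, -5.5], [0, 0, 0], 1.5]
    - [[0, 0, -5.5], [0, 0, 0], 1.5]
    - [[0, 0, -5.5], [0, 0, 0], 1.5]
    - [[0, 0, 0], [0, 0, 0], 1.5]

```text
time_s: 39.37
position: [0.4799, -0.0579, 0.1799]
eef_rot: [[-0.933, 0.359, -0.002], [0.359, 0.933, -0.001], [0.002, -0.001, -1.0]]
ft_force: [0.3, -0.1, -1.4]
grip_width: 0.238
```

Run:
```python
from h import *
a=np.radians(-21); c=np.array([.5873,-.2797]); p=c-np.array([np.cos(a),np.sin(a)])*.135; print(p)
go(p[0],p[1],.20); go(yaw=159); print(np.round(robot.get_state()['joints'],1))
s=avg("scene",3)
def cr(im,u0,v0,w,h,sc): 
    q=im[v0:v0+h,u0:u0+w]; q=cv2.resize(q,None,fx=sc,fy=sc,interpolation=cv2.INTER_CUBIC); return np.clip(q*1.4,0,255).astype(np.uint8)
cv2.imwrite("pics/u_s.png",cr(s,220,110,80,60,10))
```

```text
[ 0.46126664 -0.23132033]
t 39.37 pos [0.4799, -0.0579, 0.1799] yaw 159.0 F [0.3, -0.1, -1.4] grip 2.030
 turn [-0.07, -0.1, 0.0] shift(cur axes) [-4.48, -16.85, -2.0] shift(after turn) [-4.49, -16.85, -2.01] n 6 per row turn [-0.01, -0.02, 0.0] shift [-0.747, -2.809, -0.334] or [-0.748, -2.808, -0.336]
t 39.37 pos [0.4799, -0.0579, 0.1799] yaw 159.0 F [0.3, -0.1, -1.4] grip 2.030
 turn [-0.07, -0.1, -0.04] shift(cur axes) [0.0, 0.0, 0.0] shift(after turn) [0.0, 0.0, 0.0] n 1 per row turn [-0.07, -0.1, -0.04] shift [0.0, 0.0, 0.0] or [0.0, 0.0, 0.0]
[  9.9  16.   -7.2 116.7   2.7  47.6  70.1]
```

Run:
```python
from h import *
s=avg("scene",3); t=avg("top",4); np.save("t5.npy",t); np.save("s5.npy",s)
p=np.array(robot.get_state()['position']); a=np.radians(-21); u=np.array([np.cos(a),np.sin(a),0])
tip=p+u*.092-[0,0,.0199]; sh=p+u*.022-[0,0,.0199]
print("pred scene",proj("scene",[tip,sh]).round(1),"top",proj("top",[tip,sh]).round(1))
def cr(im,u0,v0,w,h,sc): 
    q=im[v0:v0+h,u0:u0+w]; q=cv2.resize(q,None,fx=sc,fy=sc,interpolation=cv2.INTER_CUBIC); return np.clip(q*1.4,0,255).astype(np.uint8)
cv2.imwrite("pics/v_s.png",cr(s,235,150,50,40,15)[:600,:750]); cv2.imwrite("pics/v_t.png",cr(t,240,170,60,60,10))
```

```text
pred scene [[244.1 166.6]
 [263.2 165.5]] top [[283.8 185.4]
 [272.5 208.3]]
```

The pin hangs level, and its tip is within 0.5 px of prediction. Move to the near-side standoff of the right hub.

Emit:
jog_arm:
  increments:
    - [[0, 0, 0], [-0.75, -2.81, 0], 1.5]
    - [[0, 0, 0], [-0.75, -2.81, 0], 1.5]
    - [[0, 0, 0], [-0.75, -2.81, 0], 1.5]
    - [[0, 0, 0], [-0.75, -2.81, 0], 1.5]
    - [[0, 0, 0], [-0.74, -2.81, 0], 1.5]
    - [[0, 0, 0], [-0.74, -2.8, 0], 1.5]
    - [[0, 0, 0], [0, 0, 0], 1.5]
    - [[0, 0, 0], [0, 0, 0], 1.5]
    - [[0, 0, 0], [0, 0, 0], 1.5]

```text
time_s: 40.62
position: [0.4615, -0.2306, 0.1805]
eef_rot: [[-0.932, 0.362, -0.001], [0.362, 0.932, 0.0], [0.001, -0.0, -1.0]]
ft_force: [-0.1, 1.1, -2.2]
grip_width: 0.24
```

Emit:
jog_arm:
  increments:
    - [[0, 0, 0], [0, 0, 2.5], 1.5]
    - [[0, 0, 0], [0, 0, 2.5], 1.5]
    - [[0, 0, 0], [0, 0, 2.2], 1.5]
    - [[0, 0, 0], [0, 0, 1.3], 1.5]
    - [[0, 0, 0], [0, 0, 0.6], 1.5]
    - [[0, 0, 0], [0, 0, 0], 1.5]
    - [[0, 0, 0], [0, 0, 0], 1.5]
    - [[0, 0, 0], [0, 0, 0], 1.5]

```text
time_s: 41.28
position: [0.4626, -0.2311, 0.0907]
eef_rot: [[-0.932, 0.361, 0.001], [0.361, 0.932, -0.001], [-0.002, -0.001, -1.0]]
ft_force: [-0.1, -0.7, -2.1]
grip_width: 0.237
```

Run:
```python
from h import *
a=np.radians(-21); c=np.array([.5873,-.2797]); p=c-np.array([np.cos(a),np.sin(a)])*.12
go(p[0],p[1],.086,yaw=159)
s=avg("scene",4); t=avg("top",4)
def cr(im,u0,v0,w,h,sc): 
    q=im[v0:v0+h,u0:u0+w]; q=cv2.resize(q,None,fx=sc,fy=sc,interpolation=cv2.INTER_CUBIC); return np.clip(q*1.4,0,255).astype(np.uint8)
cv2.imwrite("pics/w_s.png",cr(s,205,145,50,40,15)[:600,:750]); cv2.imwrite("pics/w_t.png",cr(t,310,170,60,60,10))
```

```text
t 41.28 pos [0.4626, -0.2311, 0.0907] yaw 158.8 F [-0.1, -0.7, -2.1] grip 2.027
 turn [-0.04, 0.1, -0.17] shift(cur axes) [-1.39, -0.06, 0.47] shift(after turn) [-1.39, -0.07, 0.47] n 1 per row turn [-0.04, 0.1, -0.17] shift [-1.386, -0.064, 0.474] or [-1.387, -0.068, 0.472]
```

Emit:
jog_arm:
  increments:
    - [[0, 0, -0.2], [-1.0, -0.07, 0.47], 1.5]
    - [[0, 0, 0], [-0.4, 0, 0], 1.5]
    - [[0, 0, 0], [0, 0, 0], 1.5]
    - [[0, 0, 0], [0, 0, 0], 1.5]
    - [[0, 0, 0], [0, 0, 0], 1.5]
    - [[0, 0, 0], [0, 0, 0], 1.5]

```text
time_s: 42.18
position: [0.474, -0.2369, 0.0848]
eef_rot: [[-0.933, 0.359, -0.001], [0.359, 0.933, -0.001], [0.001, -0.001, -1.0]]
ft_force: [-0.1, -0.5, -1.8]
grip_width: 0.242
```

Run:
```python
from h import *
a=np.radians(-21); c=np.array([.5873,-.2797]); p=c-np.array([np.cos(a),np.sin(a)])*.12
go(p[0],p[1],.086,yaw=159)
```

```text
t 42.18 pos [0.474, -0.2369, 0.0848] yaw 159.0 F [-0.1, -0.5, -1.8] grip 2.066
 turn [-0.05, -0.04, -0.02] shift(cur axes) [-0.11, 0.06, -0.12] shift(after turn) [-0.11, 0.06, -0.12] n 1 per row turn [-0.05, -0.04, -0.02] shift [-0.113, 0.063, -0.122] or [-0.114, 0.063, -0.122]
```

Emit:
jog_arm:
  increments:
    - [[0, 0, 0], [-0.1, 0.06, -0.1], 1.5]
    - [[0, 0, 0], [-0.5, 0, 0], 1.5]
    - [[0, 0, 0], [-0.5, 0, 0], 1.5]
    - [[0, 0, 0], [-0.5, 0, 0], 1.5]
    - [[0, 0, 0], [-0.5, 0, 0], 1.5]
    - [[0, 0, 0], [0, 0, 0], 1.5]
    - [[0, 0, 0], [0, 0, 0], 1.5]
    - [[0, 0, 0], [0, 0, 0], 1.5]

```text
time_s: 42.85
position: [0.4938, -0.2439, 0.0857]
eef_rot: [[-0.933, 0.359, -0.001], [0.359, 0.933, -0.0], [0.001, -0.001, -1.0]]
ft_force: [-0.8, -0.1, -2.0]
grip_width: 0.238
```

```bash
cat >> h.py <<'E'
def hubrel(c,az):
    s=robot.get_state(); p=np.array(s['position']); a=np.radians(az); u=np.array([np.cos(a),np.sin(a)]); l=np.array([-u[1],u[0]]); d=p[:2]-np.array(c)
    print("t %.2f standoff %.1f lateral %.1f z %.1f F along %.1f lat %.1f z %.1f torque %s grip %.2f"%(s['time_s'],-d@u*1e3,d@l*1e3,p[2]*1e3,np.array(s['ft_force'])[:2]@u,np.array(s['ft_force'])[:2]@l,s['ft_force'][2],np.round(s['wrist_torque'],2),s['grip_width']*8.54))
E
python3 - <<'E'
from h import *
hubrel((.5873,-.2797),-21)
E
```

```text
t 42.85 standoff 100.1 lateral -0.1 z 85.7 F along -0.7 lat -0.4 z -2.0 torque [ 0.01  0.01 -0.04] grip 2.04
```

The tip is already 7 mm inside the hole with no resistance. Continue.

Emit:
jog_arm:
  increments:
    - [[0, 0, 0], [-0.5, 0, 0], 1.5]
    - [[0, 0, 0], [-0.5, 0, 0], 1.5]
    - [[0, 0, 0], [-0.5, 0, 0], 1.5]
    - [[0, 0, 0], [-0.5, 0, 0], 1.5]
    - [[0, 0, 0], [0, 0, 0], 1.5]
    - [[0, 0, 0], [0, 0, 0], 1.5]

```text
time_s: 43.35
position: [0.5131, -0.2512, 0.0859]
eef_rot: [[-0.933, 0.359, -0.0], [0.359, 0.933, -0.001], [0.0, -0.001, -1.0]]
ft_force: [-0.3, 1.4, -2.4]
grip_width: 0.242
```

Run:
```python
from h import *
hubrel((.5873,-.2797),-21)
```

```text
t 43.35 standoff 79.5 lateral -0.0 z 85.9 F along -0.8 lat 1.1 z -2.4 torque [ 0.09 -0.   -0.03] grip 2.07
```

Emit:
jog_arm:
  increments:
    - [[0, 0, 0], [-0.5, 0, 0], 1.5]
    - [[0, 0, 0], [-0.5, 0, 0], 1.5]
    - [[0, 0, 0], [-0.5, 0, 0], 1.5]
    - [[0, 0, 0], [-0.4, 0, 0], 1.5]
    - [[0, 0, 0], [0, 0, 0], 1.5]
    - [[0, 0, 0], [0, 0, 0], 1.5]

```text
time_s: 43.85
position: [0.5307, -0.258, 0.0859]
eef_rot: [[-0.933, 0.359, -0.0], [0.359, 0.933, -0.001], [0.0, -0.001, -1.0]]
ft_force: [-0.9, 0.2, -1.9]
grip_width: 0.238
```

Run:
```python
from h import *
hubrel((.5873,-.2797),-21)
```

```text
t 43.85 standoff 60.6 lateral -0.0 z 85.9 F along -0.9 lat -0.1 z -1.9 torque [0.02 0.03 0.03] grip 2.03
```

It passes through freely. To check that slot and hole really line up, I'll test lateral play. A correct line-up gives ±2 mm, while a 6° error leaves only about ±0.4 mm.

Emit:
jog_arm:
  increments:
    - [[0, 0, 0], [0, 0.12, 0], 1.5]
    - [[0, 0, 0], [0, 0, 0], 1.5]
    - [[0, 0, 0], [0, 0, 0], 1.5]
    - [[0, 0, 0], [0, 0, 0], 1.5]
    - [[0, 0, 0], [0, 0, 0], 1.5]

```text
time_s: 44.27
position: [0.5308, -0.2568, 0.086]
eef_rot: [[-0.933, 0.359, -0.0], [0.359, 0.933, -0.001], [0.0, -0.001, -1.0]]
ft_force: [0.1, 0.0, -1.6]
grip_width: 0.239
```

Run:
```python
from h import *
hubrel((.5873,-.2797),-21)
```

```text
t 44.27 standoff 60.9 lateral 1.2 z 86.0 F along 0.1 lat 0.1 z -1.6 torque [-0.04  0.    0.01] grip 2.04
```

Emit:
jog_arm:
  increments:
    - [[0, 0, 0], [0, -0.24, 0], 1.5]
    - [[0, 0, 0], [0, 0, 0], 1.5]
    - [[0, 0, 0], [0, 0, 0], 1.5]
    - [[0, 0, 0], [0, 0, 0], 1.5]
    - [[0, 0, 0], [0, 0, 0], 1.5]

```text
time_s: 44.68
position: [0.53, -0.2591, 0.0859]
eef_rot: [[-0.933, 0.359, -0.0], [0.359, 0.933, -0.001], [0.0, -0.001, -1.0]]
ft_force: [0.1, 0.6, -2.8]
grip_width: 0.24
```

Run:
```python
from h import *
hubrel((.5873,-.2797),-21)
```

```text
t 44.68 standoff 60.8 lateral -1.3 z 85.9 F along -0.1 lat 0.6 z -2.8 torque [0.04 0.04 0.01] grip 2.05
```

It's free by ±1.25 mm both ways, so slot and hole are aligned. Centre and push home.

Emit:
jog_arm:
  increments:
    - [[0, 0, 0], [-0.4, 0.12, 0], 1.5]
    - [[0, 0, 0], [-0.4, 0, 0], 1.5]
    - [[0, 0, 0], [-0.2, 0, 0], 1.5]
    - [[0, 0, 0], [0, 0, 0], 1.5]
    - [[0, 0, 0], [0, 0, 0], 1.5]
    - [[0, 0, 0], [0, 0, 0], 1.5]

```text
time_s: 45.18
position: [0.5397, -0.2615, 0.0858]
eef_rot: [[-0.933, 0.359, -0.001], [0.359, 0.933, -0.001], [0.001, -0.001, -1.0]]
ft_force: [-0.5, 0.4, -2.6]
grip_width: 0.238
```

Run:
```python
from h import *
hubrel((.5873,-.2797),-21)
```

```text
t 45.18 standoff 51.0 lateral -0.1 z 85.8 F along -0.6 lat 0.2 z -2.6 torque [ 0.01 -0.01  0.02] grip 2.04
```

Emit:
jog_arm:
  increments:
    - [[0, 0, 0], [-0.15, 0, 0], 1.5]
    - [[0, 0, 0], [-0.15, 0, 0], 1.5]
    - [[0, 0, 0], [-0.1, 0, 0], 1.5]
    - [[0, 0, 0], [0, 0, 0], 1.5]
    - [[0, 0, 0], [0, 0, 0], 1.5]

```text
time_s: 45.6
position: [0.5436, -0.263, 0.0859]
eef_rot: [[-0.933, 0.359, -0.0], [0.359, 0.933, -0.001], [0.0, -0.001, -1.0]]
ft_force: [-0.6, -0.2, -1.8]
grip_width: 0.241
```

Run:
```python
from h import *
hubrel((.5873,-.2797),-21)
```

```text
t 45.60 standoff 46.8 lateral -0.0 z 85.9 F along -0.5 lat -0.4 z -1.8 torque [-0.03 -0.01  0.02] grip 2.06
```

Emit:
jog_arm:
  increments:
    - [[0, 0, 0], [-0.1, 0, 0], 1.5]
    - [[0, 0, 0], [-0.1, 0, 0], 1.5]
    - [[0, 0, 0], [0, 0, 0], 1.5]
    - [[0, 0, 0], [0, 0, 0], 1.5]
    - [[0, 0, 0], [0, 0, 0], 1.5]

```text
time_s: 46.02
position: [0.5447, -0.2633, 0.0857]
eef_rot: [[-0.933, 0.359, -0.002], [0.359, 0.933, -0.0], [0.002, -0.001, -1.0]]
ft_force: [-3.3, 2.4, -0.3]
grip_width: 0.241
```

Run:
```python
from h import *
hubrel((.5873,-.2797),-21)
s=avg("scene",4); t=avg("top",4)
def cr(im,u0,v0,w,h,sc): 
    q=im[v0:v0+h,u0:u0+w]; q=cv2.resize(q,None,fx=sc,fy=sc,interpolation=cv2.INTER_CUBIC); return np.clip(q*1.4,0,255).astype(np.uint8)
cv2.imwrite("pics/x_s.png",cr(s,200,140,50,40,15)[:600,:750])
```

```text
t 46.02 standoff 45.6 lateral 0.1 z 85.7 F along -3.9 lat 1.1 z -0.3 torque [ 0.33  0.63 -0.04] grip 2.06
```

Emit:
jog_arm:
  increments:
    - [[0, 0, 0], [-0.1, 0, 0], 1.5]
    - [[0, 0, 0], [-0.1, 0, 0], 1.5]
    - [[0, 0, 0], [0, 0, 0], 1.5]
    - [[0, 0, 0], [0, 0, 0], 1.5]
    - [[0, 0, 0], [0, 0, 0], 1.5]

```text
time_s: 46.83
position: [0.5449, -0.2634, 0.0853]
eef_rot: [[-0.933, 0.359, -0.005], [0.359, 0.933, 0.001], [0.006, -0.001, -1.0]]
ft_force: [-8.2, 3.8, 3.4]
grip_width: 0.241
```

Run:
```python
from h import *
hubrel((.5873,-.2797),-21)
```

```text
t 46.83 standoff 45.4 lateral 0.0 z 85.3 F along -9.0 lat 0.6 z 3.4 torque [ 0.93  1.87 -0.04] grip 2.06
```

It's seated: the TCP no longer advances while the force rises to 9 N. Relax, release and lift.

Emit:
jog_arm:
  increments:
    - [[0, 0, 0], [0.15, 0, 0.1], 1.5]
    - [[0, 0, 0], [0, 0, 0], 1.5]
    - [[0, 0, 0], [0, 0, 0], 1.5]
    - [[0, 0, 0], [0, 0, 0], 2.3]
    - [[0, 0, 0], [0, 0, 0], 2.8]
    - [[0, 0, 0], [0, 0, 0], 4]
    - [[0, 0, 0], [0, 0, 0], 4.5]
    - [[0, 0, 0], [0, 0, 0], 4.5]
    - [[0, 0, 0], [0, 0, 0], 4.5]

```text
time_s: 47.58
position: [0.5464, -0.2641, 0.0852]
eef_rot: [[-0.933, 0.359, 0.001], [0.359, 0.933, -0.001], [-0.001, -0.001, -1.0]]
ft_force: [0.6, 0.0, -0.1]
grip_width: 0.521
```

Emit:
jog_arm:
  increments:
    - [[0, 0, 0], [0, 0, -1], 4.5]
    - [[0, 0, 0], [0, 0, -2.5], 4.5]
    - [[0, 0, 0], [0, 0, -3.4], 4.5]
    - [[0, 0, 0], [0, 0, -3.4], 4.5]
    - [[0, 0, 0], [0, 0, -3.4], 4.5]
    - [[0, 0, 0], [0, 0, 0], 4.5]
    - [[0, 0, 0], [0, 0, 0], 4.5]

```text
time_s: 48.17
position: [0.5477, -0.2646, 0.2256]
eef_rot: [[-0.933, 0.359, 0.006], [0.359, 0.933, -0.003], [-0.006, -0.001, -1.0]]
ft_force: [-0.1, -0.5, -1.2]
grip_width: 0.528
```

Run:
```python
from h import *
s=avg("scene",4); t=avg("top",4)
def cr(im,u0,v0,w,h,sc): 
    q=im[v0:v0+h,u0:u0+w]; q=cv2.resize(q,None,fx=sc,fy=sc,interpolation=cv2.INTER_CUBIC); return np.clip(q*1.4,0,255).astype(np.uint8)
cv2.imwrite("pics/y_s.png",cr(s,200,140,50,40,15)[:600,:750]); cv2.imwrite("pics/y_t.png",np.clip(t,0,255).astype(np.uint8)); go()
a=np.radians(-21);u=np.array([np.cos(a),np.sin(a),0]);o=np.array([.5873,-.2797,.066])
for nm,d in(("tip",.043),("sh",-.027),("end",-.071)): print(nm,((proj("scene",o+u*d)-[200,140]+.5)*15-.5).round(0),proj("top",o+u*d).round(1))
```

```text
t 48.57 pos [0.5454, -0.2635, 0.2208] yaw 159.0 F [-1.4, -0.7, 0.9] grip 4.506
 turn [-0.04, -0.13, 0.0] shift(cur axes) [0.0, 0.0, 0.0] shift(after turn) [0.0, 0.0, 0.0] n 1 per row turn [-0.04, -0.13, 0.0] shift [0.0, 0.0, 0.0] or [0.0, 0.0, 0.0]
tip [[136. 372.]] [[352.6 178.7]]
sh [[392. 358.]] [[342.9 199.7]]
end [[552. 349.]] [[336.8 213.1]]
```

The right pin is home: tip and head end are within about 1 px of the predicted home pose. Now re-measure the pin at (222,228) for the left hub.

Run:
```python
from h import *
t=cv2.imread("pics/y_t.png").astype(np.float32)
c=lambda x,y,u0,v0:(u0+(x+.5)/10-.5,v0+(y+.5)/10-.5)
pinpose(t,c(165,190,205,205),c(183,422,205,205))
def cr(im,u0,v0,w,h,sc): 
    q=im[v0:v0+h,u0:u0+w]; q=cv2.resize(q,None,fx=sc,fy=sc,interpolation=cv2.INTER_CUBIC); return np.clip(q*1.4,0,255).astype(np.uint8)
cv2.imwrite("pics/aa.png",cr(t,205,205,60,60,10))
go(.4883,.0839,.22); go(yaw=190.9)
```

```text
axis az -169.0 tip [0.398  0.0664] len 69.5 mm (70) -> head centre [0.4883 0.084 ]
t 48.57 pos [0.5454, -0.2635, 0.2208] yaw 159.0 F [-1.4, -0.7, 0.9] grip 4.506
 turn [-0.04, -0.13, 0.0] shift(cur axes) [17.79, 30.38, 0.09] shift(after turn) [17.79, 30.38, 0.08] n 11 per row turn [-0.0, -0.01, 0.0] shift [1.617, 2.762, 0.009] or [1.617, 2.762, 0.007]
t 48.57 pos [0.5454, -0.2635, 0.2208] yaw 159.0 F [-1.4, -0.7, 0.9] grip 4.506
 turn [-0.0, -0.14, -31.92] shift(cur axes) [0.0, 0.0, 0.0] shift(after turn) [0.0, 0.0, 0.0] n 6 per row turn [-0.0, -0.02, -5.32] shift [0.0, 0.0, 0.0] or [0.0, 0.0, 0.0]
```

Emit:
jog_arm:
  increments:
    - [[0, 0, 0], [1.6, 2.77, 0], 4.5]
    - [[0, 0, 0], [1.6, 2.77, 0], 4.5]
    - [[0, 0, 0], [1.6, 2.77, 0], 4.5]
    - [[0, 0, 0], [1.6, 2.77, 0], 4.5]
    - [[0, 0, 0], [1.6, 2.77, 0], 4.5]
    - [[0, 0, 0], [1.6, 2.77, 0], 4.5]
    - [[0, 0, 0], [1.6, 2.77, 0], 4.5]
    - [[0, 0, 0], [1.6, 2.77, 0], 4.5]
    - [[0, 0, 0], [1.58, 2.77, 0], 4.5]
    - [[0, 0, 0], [1.58, 2.77, 0], 4.5]
    - [[0, 0, 0], [1.58, 2.78, 0], 4.5]
    - [[0, 0, 0], [0, 0, 0], 4.5]

```text
time_s: 49.57
position: [0.49, 0.0913, 0.2216]
eef_rot: [[-0.937, 0.35, -0.001], [0.35, 0.937, 0.003], [0.002, 0.002, -1.0]]
ft_force: [0.0, 0.5, -0.2]
grip_width: 0.528
```

Emit:
jog_arm:
  increments:
    - [[0, 0, -5.3], [0, 0, 1.6], 5]
    - [[0, 0, -5.3], [0, 0, 1.6], 5]
    - [[0, 0, -5.3], [0, 0, 1.6], 5]
    - [[0, 0, -5.3], [0, 0, 1.6], 5]
    - [[0, 0, -5.3], [0, 0, 1.6], 5]
    - [[0, 0, -5.4], [0, 0, 1.6], 5]
    - [[0, 0, 0], [0, 0, 0], 5]
    - [[0, 0, 0], [0, 0, 0], 5]
    - [[0, 0, 0], [0, 0, 0], 5]

```text
time_s: 50.32
position: [0.4919, 0.0835, 0.1262]
eef_rot: [[-0.983, -0.186, -0.0], [-0.186, 0.983, -0.001], [0.0, -0.001, -1.0]]
ft_force: [-1.1, 0.6, -0.1]
grip_width: 0.585
```

Run:
```python
from h import *
go(.491,.0845,.0310,yaw=190.9)
s=avg("scene",3)
def cr(im,u0,v0,w,h,sc): 
    q=im[v0:v0+h,u0:u0+w]; q=cv2.resize(q,None,fx=sc,fy=sc,interpolation=cv2.INTER_CUBIC); return np.clip(q*1.4,0,255).astype(np.uint8)
cv2.imwrite("pics/bb.png",cr(s,250,170,80,60,10))
hc=np.array([.4883,.084]); a=np.radians(-169); u=np.array([np.cos(a),np.sin(a)])
for nm,d in(("tip",.092),("sh",.022),("end",-.022)): print(nm,((proj("scene",[*(hc+u*d),.0125])-[250,170]+.5)*10-.5).round(0))
```

```text
t 50.32 pos [0.4919, 0.0835, 0.1262] yaw -169.3 F [-1.1, 0.6, -0.1] grip 4.998
 turn [-0.03, -0.02, -0.19] shift(cur axes) [0.07, 0.12, 9.52] shift(after turn) [0.07, 0.11, 9.52] n 3 per row turn [-0.01, -0.01, -0.06] shift [0.023, 0.039, 3.172] or [0.024, 0.037, 3.172]
tip [[538. 396.]]
sh [[401. 474.]]
end [[312. 524.]]
```

The pin is in place, tip at (530,400). Descend and grasp.

Emit:
jog_arm:
  increments:
    - [[0, 0, -0.2], [0.07, 0.11, 2.6], 5]
    - [[0, 0, 0], [0, 0, 2.6], 5]
    - [[0, 0, 0], [0, 0, 2.2], 5]
    - [[0, 0, 0], [0, 0, 1.2], 5]
    - [[0, 0, 0], [0, 0, 0.7], 5]
    - [[0, 0, 0], [0, 0, 0], 5]
    - [[0, 0, 0], [0, 0, 0], 5]
    - [[0, 0, 0], [0, 0, 0], 5]

```text
time_s: 51.13
position: [0.4917, 0.0848, 0.0339]
eef_rot: [[-0.981, -0.192, 0.002], [-0.192, 0.981, -0.0], [-0.002, -0.001, -1.0]]
ft_force: [-1.0, -0.1, 0.0]
grip_width: 0.585
```

Run:
```python
from h import *
go(.491,.0845,.0310,yaw=190.9)
```

```text
t 51.13 pos [0.4917, 0.0848, 0.0339] yaw -168.9 F [-1.0, -0.1, 0.0] grip 4.997
 turn [-0.04, 0.09, 0.17] shift(cur axes) [0.07, -0.01, 0.29] shift(after turn) [0.07, -0.01, 0.29] n 1 per row turn [-0.04, 0.09, 0.17] shift [0.07, -0.012, 0.286] or [0.069, -0.013, 0.286]
```

Emit:
jog_arm:
  increments:
    - [[0, 0, 0], [0.07, 0, 0.2], 4]
    - [[0, 0, 0], [0, 0, 0], 3]
    - [[0, 0, 0], [0, 0, 0], 1.5]
    - [[0, 0, 0], [0, 0, 0], 1.5]
    - [[0, 0, 0], [0, 0, 0], 1.5]
    - [[0, 0, 0], [0, 0, 0], 1.5]
    - [[0, 0, 0], [0, 0, 0], 1.5]
  grip_force: 60

```text
time_s: 51.72
position: [0.4904, 0.0844, 0.0315]
eef_rot: [[-0.981, -0.192, 0.001], [-0.192, 0.981, -0.001], [-0.0, -0.001, -1.0]]
ft_force: [-1.0, -0.6, 6.4]
grip_width: 0.239
```

Emit:
jog_arm:
  increments:
    - [[0, 0, 0], [0, 0, -1], 1.5]
    - [[0, 0, 0], [0, 0, -2.5], 1.5]
    - [[0, 0, 0], [0, 0, -3], 1.5]
    - [[0, 0, 0], [0, 0, -3], 1.5]
    - [[0, 0, 0], [0, 0, -3], 1.5]
    - [[0, 0, 0], [0, 0, -3], 1.5]
    - [[0, 0, 0], [0, 0, 0], 1.5]
    - [[0, 0, 0], [0, 0, 0], 1.5]
    - [[0, 0, 0], [0, 0, 0], 1.5]

```text
time_s: 52.47
position: [0.4893, 0.0841, 0.1855]
eef_rot: [[-0.981, -0.192, -0.001], [-0.192, 0.981, -0.001], [0.001, -0.001, -1.0]]
ft_force: [0.5, 0.2, -2.0]
grip_width: 0.243
```

Run:
```python
from h import *
a=np.radians(8.4); c=np.array([.5925,.2185]); u=np.array([np.cos(a),np.sin(a)]); p=c+u*.135; print(p)
go(p[0],p[1],.18); go(yaw=188.4)
s=avg("scene",3)
def cr(im,u0,v0,w,h,sc): 
    q=im[v0:v0+h,u0:u0+w]; q=cv2.resize(q,None,fx=sc,fy=sc,interpolation=cv2.INTER_CUBIC); return np.clip(q*1.4,0,255).astype(np.uint8)
cv2.imwrite("pics/cc.png",cr(s,260,150,70,55,11)[:600,:770])
P=np.array(robot.get_state()['position']); R=np.array(robot.get_state()['eef_rot']); ux=R[:,0]
print((( proj("scene",[P+ux*.092-[0,0,.0199],P+ux*.022-[0,0,.0199]])-[260,150]+.5)*11-.5).round(0))
```

```text
[0.72605176 0.23822121]
t 52.47 pos [0.4893, 0.0841, 0.1855] yaw -168.9 F [0.5, 0.2, -2.0] grip 2.074
 turn [-0.05, -0.07, 0.0] shift(cur axes) [-26.2, 10.58, 0.51] shift(after turn) [-26.2, 10.58, 0.55] n 9 per row turn [-0.01, -0.01, 0.0] shift [-2.911, 1.175, 0.056] or [-2.911, 1.175, 0.061]
t 52.47 pos [0.4893, 0.0841, 0.1855] yaw -168.9 F [0.5, 0.2, -2.0] grip 2.074
 turn [-0.05, -0.07, 2.67] shift(cur axes) [0.0, 0.0, 0.0] shift(after turn) [0.0, 0.0, 0.0] n 1 per row turn [-0.05, -0.07, 2.67] shift [0.0, 0.0, 0.0] or [0.0, 0.0, 0.0]
[[526. 293.]
 [367. 375.]]
```

Emit:
jog_arm:
  increments:
    - [[0, 0, 2.7], [0, 0, 0], 1.5]
    - [[0, 0, 0], [-2.7, 1.33, 0], 1.5]
    - [[0, 0, 0], [-2.9, 1.33, 0], 1.5]
    - [[0, 0, 0], [-2.95, 1.33, 0], 1.5]
    - [[0, 0, 0], [-2.95, 1.33, 0], 1.5]
    - [[0, 0, 0], [-2.95, 1.33, 0], 1.5]
    - [[0, 0, 0], [-2.95, 1.3, 0], 1.5]
    - [[0, 0, 0], [-2.95, 1.3, 0], 1.5]
    - [[0, 0, 0], [-2.95, 1.3, 0], 1.5]
    - [[0, 0, 0], [-2.4, 1.23, 0], 1.5]
    - [[0, 0, 0], [0, 0, 0], 1.5]
    - [[0, 0, 0], [0, 0, 0], 1.5]

```text
time_s: 53.62
position: [0.7261, 0.2397, 0.1819]
eef_rot: [[-0.989, -0.147, -0.005], [-0.147, 0.989, -0.001], [0.005, -0.001, -1.0]]
ft_force: [-0.3, 0.5, -2.6]
grip_width: 0.237
```

Emit:
jog_arm:
  increments:
    - [[0, 0, 0], [0, 0, 0], 1.5]
    - [[0, 0, 0], [0, 0, 0], 1.5]

```text
time_s: 53.78
position: [0.726, 0.2372, 0.1844]
eef_rot: [[-0.989, -0.145, -0.003], [-0.145, 0.989, -0.002], [0.003, -0.002, -1.0]]
ft_force: [0.5, -0.0, -2.2]
grip_width: 0.243
```

Run:
```python
from h import *
a=np.radians(8.4); c=np.array([.5925,.2185]); u=np.array([np.cos(a),np.sin(a)]); p=c+u*.135
go(p[0],p[1],.0865,yaw=188.4)
s=avg("scene",3);
def cr(im,u0,v0,w,h,sc): 
    q=im[v0:v0+h,u0:u0+w]; q=cv2.resize(q,None,fx=sc,fy=sc,interpolation=cv2.INTER_CUBIC); return np.clip(q*1.4,0,255).astype(np.uint8)
cv2.imwrite("pics/dd.png",cr(s,220,190,100,75,8))
```

```text
t 53.78 pos [0.726, 0.2372, 0.1844] yaw -171.7 F [0.5, -0.0, -2.2] grip 2.072
 turn [-0.1, -0.17, -0.05] shift(cur axes) [-0.05, 0.12, 9.78] shift(after turn) [-0.02, 0.1, 9.79] n 3 per row turn [-0.03, -0.06, -0.02] shift [-0.018, 0.04, 3.262] or [-0.008, 0.034, 3.262]
```

Pin held, tip toward the hub. Lower to insertion height.

Emit:
jog_arm:
  increments:
    - [[0, 0, 0], [-0.02, 0.1, 2.5], 1.5]
    - [[0, 0, 0], [0, 0, 2.5], 1.5]
    - [[0, 0, 0], [0, 0, 2.2], 1.5]
    - [[0, 0, 0], [0, 0, 1.5], 1.5]
    - [[0, 0, 0], [0, 0, 0.9], 1.5]
    - [[0, 0, 0], [0, 0, 0], 1.5]
    - [[0, 0, 0], [0, 0, 0], 1.5]
    - [[0, 0, 0], [0, 0, 0], 1.5]
    - [[0, 0, 0], [0, 0, 0], 1.5]

```text
time_s: 54.68
position: [0.7283, 0.2399, 0.0916]
eef_rot: [[-0.989, -0.146, 0.003], [-0.146, 0.989, 0.0], [-0.003, 0.0, -1.0]]
ft_force: [-0.8, -0.7, -1.1]
grip_width: 0.239
```

Run:
```python
from h import *
a=np.radians(8.4); c=np.array([.5925,.2185]); u=np.array([np.cos(a),np.sin(a)]); p=c+u*.12
go(p[0],p[1],.0865,yaw=188.4); hubrel(c,188.4)
s=avg("scene",3);
def cr(im,u0,v0,w,h,sc): 
    q=im[v0:v0+h,u0:u0+w]; q=cv2.resize(q,None,fx=sc,fy=sc,interpolation=cv2.INTER_CUBIC); return np.clip(q*1.4,0,255).astype(np.uint8)
cv2.imwrite("pics/ee.png",cr(s,220,190,100,75,8))
```

```text
t 54.68 pos [0.7283, 0.2399, 0.0916] yaw -171.6 F [-0.8, -0.7, -1.1] grip 2.044
 turn [0.0, 0.15, -0.03] shift(cur axes) [1.75, -0.13, 0.51] shift(after turn) [1.75, -0.13, 0.51] n 1 per row turn [0.0, 0.15, -0.03] shift [1.752, -0.131, 0.509] or [1.751, -0.13, 0.514]
t 54.68 standoff 137.5 lateral -1.3 z 91.6 F along 0.9 lat 0.5 z -1.1 torque [0.03 0.01 0.02] grip 2.04
```

Emit:
jog_arm:
  increments:
    - [[0, 0, 0], [0.5, -0.13, 0.5], 1.5]
    - [[0, 0, 0], [0.6, 0, 0], 1.5]
    - [[0, 0, 0], [0.6, 0, 0], 1.5]
    - [[0, 0, 0], [0, 0, 0], 1.5]
    - [[0, 0, 0], [0, 0, 0], 1.5]
    - [[0, 0, 0], [0, 0, 0], 1.5]
    - [[0, 0, 0], [0, 0, 0], 1.5]

```text
time_s: 55.42
position: [0.7107, 0.2357, 0.0847]
eef_rot: [[-0.989, -0.146, 0.0], [-0.146, 0.989, -0.001], [-0.0, -0.001, -1.0]]
ft_force: [0.2, -0.1, -1.3]
grip_width: 0.24
```

Run:
```python
from h import *
a=np.radians(8.4); c=np.array([.5925,.2185]); u=np.array([np.cos(a),np.sin(a)]); p=c+u*.12
go(p[0],p[1],.0865,yaw=188.4); hubrel(c,188.4)
```

```text
t 55.42 pos [0.7107, 0.2357, 0.0847] yaw -171.6 F [0.2, -0.1, -1.3] grip 2.052
 turn [-0.03, 0.0, -0.02] shift(cur axes) [-0.05, 0.02, -0.18] shift(after turn) [-0.05, 0.02, -0.18] n 1 per row turn [-0.03, 0.0, -0.02] shift [-0.051, 0.025, -0.176] or [-0.051, 0.025, -0.176]
t 55.42 standoff 119.5 lateral 0.2 z 84.7 F along -0.1 lat 0.1 z -1.3 torque [ 0.03 -0.04  0.  ] grip 2.05
```

Emit:
jog_arm:
  increments:
    - [[0, 0, 0], [0, 0.02, -0.17], 1.5]
    - [[0, 0, 0], [0.5, 0, 0], 1.5]
    - [[0, 0, 0], [0.5, 0, 0], 1.5]
    - [[0, 0, 0], [0.5, 0, 0], 1.5]
    - [[0, 0, 0], [0.5, 0, 0], 1.5]
    - [[0, 0, 0], [0, 0, 0], 1.5]
    - [[0, 0, 0], [0, 0, 0], 1.5]
    - [[0, 0, 0], [0, 0, 0], 1.5]

```text
time_s: 56.08
position: [0.6908, 0.2329, 0.0864]
eef_rot: [[-0.989, -0.146, -0.0], [-0.146, 0.989, -0.001], [0.0, -0.001, -1.0]]
ft_force: [-0.5, -0.1, -1.8]
grip_width: 0.243
```

Run:
```python
from h import *
hubrel((.5925,.2185),188.4)
```

```text
t 56.08 standoff 99.3 lateral 0.1 z 86.4 F along 0.5 lat 0.0 z -1.8 torque [ 0.01 -0.04 -0.01] grip 2.08
```

The tip is in the hole with no resistance. Continue.

Emit:
jog_arm:
  increments:
    - [[0, 0, 0], [0.5, 0, 0], 1.5]
    - [[0, 0, 0], [0.5, 0, 0], 1.5]
    - [[0, 0, 0], [0.5, 0, 0], 1.5]
    - [[0, 0, 0], [0.5, 0, 0], 1.5]
    - [[0, 0, 0], [0, 0, 0], 1.5]
    - [[0, 0, 0], [0, 0, 0], 1.5]
    - [[0, 0, 0], [0, 0, 0], 1.5]

```text
time_s: 56.67
position: [0.6711, 0.23, 0.0864]
eef_rot: [[-0.989, -0.146, 0.0], [-0.146, 0.989, -0.001], [0.0, -0.001, -1.0]]
ft_force: [0.2, 0.9, -2.0]
grip_width: 0.24
```

Run:
```python
from h import *
hubrel((.5925,.2185),188.4)
```

```text
t 56.67 standoff 79.4 lateral 0.1 z 86.4 F along -0.4 lat -0.9 z -2.0 torque [ 0.07 -0.02  0.02] grip 2.05
```

Emit:
jog_arm:
  increments:
    - [[0, 0, 0], [0.5, 0, 0], 1.5]
    - [[0, 0, 0], [0.5, 0, 0], 1.5]
    - [[0, 0, 0], [0.5, 0, 0], 1.5]
    - [[0, 0, 0], [0.4, 0, 0], 1.5]
    - [[0, 0, 0], [0, 0, 0], 1.5]
    - [[0, 0, 0], [0, 0, 0], 1.5]
    - [[0, 0, 0], [0, 0, 0], 1.5]

```text
time_s: 57.25
position: [0.6522, 0.2272, 0.0864]
eef_rot: [[-0.989, -0.146, -0.0], [-0.146, 0.989, -0.001], [0.0, -0.001, -1.0]]
ft_force: [0.2, -0.3, -1.4]
grip_width: 0.238
```

Run:
```python
from h import *
hubrel((.5925,.2185),188.4)
```

```text
t 57.25 standoff 60.4 lateral 0.1 z 86.4 F along -0.2 lat 0.4 z -1.4 torque [-0.03 -0.03 -0.04] grip 2.03
```

Through freely. Same lateral play test.

Emit:
jog_arm:
  increments:
    - [[0, 0, 0], [0, 0.13, 0], 1.5]
    - [[0, 0, 0], [0, 0, 0], 1.5]
    - [[0, 0, 0], [0, 0, 0], 1.5]
    - [[0, 0, 0], [0, 0, 0], 1.5]
    - [[0, 0, 0], [0, 0, 0], 1.5]

```text
time_s: 57.67
position: [0.6519, 0.2285, 0.0861]
eef_rot: [[-0.989, -0.146, -0.001], [-0.146, 0.989, -0.001], [0.001, -0.001, -1.0]]
ft_force: [0.6, -0.3, -2.5]
grip_width: 0.238
```

Run:
```python
from h import *
hubrel((.5925,.2185),188.4)
```

```text
t 57.67 standoff 60.2 lateral -1.2 z 86.1 F along -0.5 lat 0.4 z -2.5 torque [-0.04 -0.03  0.07] grip 2.03
```

Emit:
jog_arm:
  increments:
    - [[0, 0, 0], [0, -0.26, 0], 1.5]
    - [[0, 0, 0], [0, 0, 0], 1.5]
    - [[0, 0, 0], [0, 0, 0], 1.5]
    - [[0, 0, 0], [0, 0, 0], 1.5]
    - [[0, 0, 0], [0, 0, 0], 1.5]

```text
time_s: 58.08
position: [0.6523, 0.2258, 0.0862]
eef_rot: [[-0.989, -0.146, -0.0], [-0.146, 0.989, -0.001], [0.001, -0.001, -1.0]]
ft_force: [1.0, 0.4, -1.5]
grip_width: 0.241
```

Run:
```python
from h import *
hubrel((.5925,.2185),188.4)
```

```text
t 58.08 standoff 60.2 lateral 1.5 z 86.2 F along -1.1 lat -0.2 z -1.5 torque [ 0.02 -0.01  0.02] grip 2.06
```

Emit:
jog_arm:
  increments:
    - [[0, 0, 0], [0.4, 0.13, 0], 1.5]
    - [[0, 0, 0], [0.4, 0, 0], 1.5]
    - [[0, 0, 0], [0.2, 0, 0], 1.5]
    - [[0, 0, 0], [0, 0, 0], 1.5]
    - [[0, 0, 0], [0, 0, 0], 1.5]
    - [[0, 0, 0], [0, 0, 0], 1.5]

```text
time_s: 58.58
position: [0.6421, 0.2257, 0.0863]
eef_rot: [[-0.989, -0.146, -0.0], [-0.146, 0.989, -0.001], [0.001, -0.001, -1.0]]
ft_force: [0.4, -0.3, -2.9]
grip_width: 0.237
```

Run:
```python
from h import *
hubrel((.5925,.2185),188.4)
```

```text
t 58.58 standoff 50.2 lateral 0.1 z 86.3 F along -0.4 lat 0.3 z -2.9 torque [ 0.02 -0.06  0.03] grip 2.03
```

Emit:
jog_arm:
  increments:
    - [[0, 0, 0], [0.1, 0, 0], 1.5]
    - [[0, 0, 0], [0.1, 0, 0], 1.5]
    - [[0, 0, 0], [0.1, 0, 0], 1.5]
    - [[0, 0, 0], [0, 0, 0], 1.5]
    - [[0, 0, 0], [0, 0, 0], 1.5]
    - [[0, 0, 0], [0, 0, 0], 1.5]

```text
time_s: 59.08
position: [0.6408, 0.2253, 0.0867]
eef_rot: [[-0.989, -0.145, 0.003], [-0.145, 0.989, 0.0], [-0.003, -0.0, -1.0]]
ft_force: [6.1, 0.6, -4.1]
grip_width: 0.242
```

Run:
```python
from h import *
hubrel((.5925,.2185),188.4)
```

```text
t 59.08 standoff 48.8 lateral 0.3 z 86.7 F along -6.1 lat 0.3 z -4.1 torque [ 0.15 -1.22 -0.05] grip 2.06
```

Emit:
jog_arm:
  increments:
    - [[0, 0, 0], [0.1, 0, 0], 1.5]
    - [[0, 0, 0], [0, 0, 0], 1.5]
    - [[0, 0, 0], [0, 0, 0], 1.5]
    - [[0, 0, 0], [0, 0, 0], 1.5]

```text
time_s: 59.42
position: [0.6408, 0.2253, 0.087]
eef_rot: [[-0.989, -0.145, 0.005], [-0.145, 0.989, 0.001], [-0.005, 0.0, -1.0]]
ft_force: [7.5, 0.8, -5.5]
grip_width: 0.24
```

Run:
```python
from h import *
hubrel((.5925,.2185),188.4)
```

```text
t 59.42 standoff 48.7 lateral 0.3 z 87.0 F along -7.5 lat 0.3 z -5.5 torque [ 0.2  -1.58 -0.02] grip 2.05
```

Seated: blocked at 48.7 mm while the force rises. Relax, release and lift.

Emit:
jog_arm:
  increments:
    - [[0, 0, 0], [-0.15, 0, 0.1], 1.5]
    - [[0, 0, 0], [0, 0, 0], 1.5]
    - [[0, 0, 0], [0, 0, 0], 1.5]
    - [[0, 0, 0], [0, 0, 0], 2.3]
    - [[0, 0, 0], [0, 0, 0], 2.8]
    - [[0, 0, 0], [0, 0, 0], 4]
    - [[0, 0, 0], [0, 0, 0], 4.5]
    - [[0, 0, 0], [0, 0, 0], 4.5]
    - [[0, 0, 0], [0, 0, 0], 4.5]

```text
time_s: 60.17
position: [0.6393, 0.2255, 0.0851]
eef_rot: [[-0.989, -0.146, -0.001], [-0.146, 0.989, -0.001], [0.001, -0.001, -1.0]]
ft_force: [0.4, 1.0, 0.5]
grip_width: 0.523
```

Emit:
jog_arm:
  increments:
    - [[0, 0, 0], [0, 0, -1], 4.5]
    - [[0, 0, 0], [0, 0, -2.5], 4.5]
    - [[0, 0, 0], [0, 0, -3.4], 4.5]
    - [[0, 0, 0], [0, 0, -3.4], 4.5]
    - [[0, 0, 0], [0, 0, -3.4], 4.5]
    - [[0, 0, 0], [0, 0, -1.5], 4.5]
    - [[0, 0, 0], [0, 0, 0], 4.5]
    - [[0, 0, 0], [0, 0, 0], 4.5]
    - [[0, 0, 0], [0, 0, 0], 4.5]

```text
time_s: 60.92
position: [0.6391, 0.2252, 0.2366]
eef_rot: [[-0.989, -0.146, -0.002], [-0.146, 0.989, -0.001], [0.002, -0.001, -1.0]]
ft_force: [0.8, -0.1, -0.9]
grip_width: 0.527
```

Run:
```python
from h import *
s=avg("scene",4); t=avg("top",4); np.save("t6.npy",t); np.save("s6.npy",s)
def cr(im,u0,v0,w,h,sc): 
    q=im[v0:v0+h,u0:u0+w]; q=cv2.resize(q,None,fx=sc,fy=sc,interpolation=cv2.INTER_CUBIC); return np.clip(q*1.4,0,255).astype(np.uint8)
cv2.imwrite("pics/ff_s.png",cr(s,255,220,60,50,12)[:600,:720]); cv2.imwrite("pics/ff_t.png",np.clip(t,0,255).astype(np.uint8)); go(); print(np.round(robot.get_state()['joints'],1))
a=np.radians(188.4);u=np.array([np.cos(a),np.sin(a),0]);o=np.array([.5925,.2185,.066])
for nm,d in(("tip",.043),("sh",-.027),("end",-.071)): print(nm,((proj("scene",o+u*d)-[255,220]+.5)*12-.5).round(0),proj("top",o+u*d).round(1))
```

```text
t 61.32 pos [0.6395, 0.2255, 0.2365] yaw -171.6 F [-0.5, 0.5, -0.4] grip 4.509
 turn [-0.04, -0.1, 0.0] shift(cur axes) [0.0, 0.0, 0.0] shift(after turn) [0.0, 0.0, 0.0] n 1 per row turn [-0.04, -0.1, 0.0] shift [0.0, 0.0, 0.0] or [0.0, 0.0, 0.0]
[-10.   31.7 -17.   85.6   9.8  64.4  69.5]
tip [[435. 209.]] [[177.9 188.6]]
sh [[232. 321.]] [[177.5 165.5]]
end [[ 97. 394.]] [[177.3 151.3]]
```

The left pin is in: tip at (432,198) in the crop, emerging on the near side, with the head against the nut. The right hub is now unobstructed, so I'll check it closely.

Run:
```python
from h import *
t=np.load("t6.npy"); s=np.load("s6.npy")
def cr(im,u0,v0,w,h,sc): 
    q=im[v0:v0+h,u0:u0+w]; q=cv2.resize(q,None,fx=sc,fy=sc,interpolation=cv2.INTER_CUBIC); return np.clip(q*1.4,0,255).astype(np.uint8)
m=cr(t,318,168,50,56,10); 
a=np.radians(-21);u=np.array([np.cos(a),np.sin(a),0]);o=np.array([.5873,-.2797,.066])
for d in(.043,-.027,-.071): q=((proj("top",o+u*d)-[318,168]+.5)*10-.5)[0]; cv2.circle(m,(int(q[0]),int(q[1])),3,(0,0,255),-1)
cv2.imwrite("pics/gg.png",m)
```

```text
(no output)
```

Both pins look home, with the shank centred in the far slot at (340,150) in this crop. Now the lever: go back above its grip.

Run:
```python
from h import *
go(.6327,.3781,.2365); go(yaw=167.8)
```

```text
t 61.32 pos [0.6395, 0.2255, 0.2365] yaw -171.6 F [-0.5, 0.5, -0.4] grip 4.509
 turn [-0.04, -0.1, 0.0] shift(cur axes) [-1.55, 15.2, -0.01] shift(after turn) [-1.55, 15.2, 0.0] n 5 per row turn [-0.01, -0.02, 0.0] shift [-0.311, 3.039, -0.002] or [-0.311, 3.039, 0.001]
t 61.32 pos [0.6395, 0.2255, 0.2365] yaw -171.6 F [-0.5, 0.5, -0.4] grip 4.509
 turn [-0.06, -0.09, 20.58] shift(cur axes) [0.0, 0.0, 0.0] shift(after turn) [0.0, 0.0, 0.0] n 4 per row turn [-0.01, -0.02, 5.15] shift [0.0, 0.0, 0.0] or [0.0, 0.0, 0.0]
```

Emit:
jog_arm:
  increments:
    - [[0, 0, 0], [-0.31, 3.04, 0], 4.2]
    - [[0, 0, 0], [-0.31, 3.04, 0], 4.2]
    - [[0, 0, 0], [-0.31, 3.04, 0], 4.2]
    - [[0, 0, 0], [-0.31, 3.04, 0], 4.2]
    - [[0, 0, 0], [-0.31, 3.04, 0], 4.2]
    - [[0, 0, 0], [0, 0, 0], 4.2]
    - [[0, 0, 5.1], [0, 0, 0], 4.2]
    - [[0, 0, 5.1], [0, 0, 0], 4.2]
    - [[0, 0, 5.2], [0, 0, 0], 4.2]
    - [[0, 0, 5.2], [0, 0, 0], 4.2]
    - [[0, 0, 0], [0, 0, 0], 4.2]
    - [[0, 0, 0], [0, 0, 0], 4.2]

```text
time_s: 62.32
position: [0.6328, 0.3781, 0.2369]
eef_rot: [[-0.978, 0.209, -0.001], [0.209, 0.978, -0.001], [0.0, -0.001, -1.0]]
ft_force: [0.9, -0.1, -0.1]
grip_width: 0.493
```

Emit:
jog_arm:
  increments:
    - [[0, 0, 0], [0, 0, 2.2], 4.2]
    - [[0, 0, 0], [0, 0, 2.2], 4.2]
    - [[0, 0, 0], [0, 0, 1.5], 4.2]
    - [[0, 0, 0], [0, 0, 0], 4.2]
    - [[0, 0, 0], [0, 0, 0], 4.2]
    - [[0, 0, 0], [0, 0, 0], 4.2]

```text
time_s: 62.82
position: [0.6335, 0.3785, 0.1791]
eef_rot: [[-0.977, 0.211, 0.001], [0.211, 0.977, 0.0], [-0.0, 0.0, -1.0]]
ft_force: [0.5, -0.5, 0.8]
grip_width: 0.493
```

Run:
```python
from h import *
go(.6327,.3781,.138,yaw=167.8)
s=avg("scene",3);
def cr(im,u0,v0,w,h,sc): 
    q=im[v0:v0+h,u0:u0+w]; q=cv2.resize(q,None,fx=sc,fy=sc,interpolation=cv2.INTER_CUBIC); return np.clip(q*1.4,0,255).astype(np.uint8)
cv2.imwrite("pics/hh.png",cr(s,270,215,80,75,8))
```

```text
t 62.82 pos [0.6335, 0.3785, 0.1791] yaw 167.8 F [0.5, -0.5, 0.8] grip 4.214
 turn [0.02, 0.03, 0.01] shift(cur axes) [0.07, -0.05, 4.11] shift(after turn) [0.07, -0.05, 4.11] n 2 per row turn [0.01, 0.01, 0.01] shift [0.035, -0.027, 2.057] or [0.034, -0.027, 2.057]
```

Emit:
jog_arm:
  increments:
    - [[0, 0, 0], [0.07, -0.05, 1.4], 4.2]
    - [[0, 0, 0], [0, 0, 1.4], 4.2]
    - [[0, 0, 0], [0, 0, 1.3], 4.2]
    - [[0, 0, 0], [0, 0, 0], 4.2]
    - [[0, 0, 0], [0, 0, 0], 4.2]
    - [[0, 0, 0], [0, 0, 0], 1.5]
    - [[0, 0, 0], [0, 0, 0], 1.5]
    - [[0, 0, 0], [0, 0, 0], 1.5]
    - [[0, 0, 0], [0, 0, 0], 1.5]
    - [[0, 0, 0], [0, 0, 0], 1.5]
    - [[0, 0, 0], [0, 0, 0], 1.5]
  grip_force: 25

```text
time_s: 63.88
position: [0.6324, 0.3786, 0.1377]
eef_rot: [[-0.977, 0.212, 0.001], [0.212, 0.977, 0.001], [-0.001, 0.001, -1.0]]
ft_force: [1.5, 2.5, -2.1]
grip_width: 0.229
```

Emit:
jog_arm:
  increments:
    - [[0, 0, 0], [0.6, 0, -0.6], 1.5]
    - [[0, 0, 0], [0.6, 0, -0.5], 1.5]
    - [[0, 0, 0], [0.7, 0, -0.5], 1.5]
    - [[0, 0, 0], [0.7, 0, -0.4], 1.5]
    - [[0, 0, 0], [0.95, 0, -0.5], 1.5]
    - [[0, 0, 0], [0.95, 0, -0.4], 1.5]
    - [[0, 0, 0], [1.0, 0, -0.3], 1.5]
    - [[0, 0, 0], [0.95, 0, -0.2], 1.5]
    - [[0, 0, 0], [0, 0, 0], 1.5]
    - [[0, 0, 0], [0, 0, 0], 1.5]
    - [[0, 0, 0], [0, 0, 0], 1.5]

```text
time_s: 64.8
position: [0.5691, 0.3929, 0.1722]
eef_rot: [[-0.977, 0.211, 0.0], [0.211, 0.977, 0.002], [0.0, 0.002, -1.0]]
ft_force: [-0.6, 4.7, 3.7]
grip_width: 0.231
```

Emit:
jog_arm:
  increments:
    - [[0, 0, 0], [1.0, 0, -0.15], 1.5]
    - [[0, 0, 0], [1.0, 0, 0], 1.5]
    - [[0, 0, 0], [0.9, 0, 0.05], 1.5]
    - [[0, 0, 0], [0.9, 0, 0.1], 1.5]
    - [[0, 0, 0], [0.5, 0, 0.1], 1.5]
    - [[0, 0, 0], [0.45, 0, 0.1], 1.5]
    - [[0, 0, 0], [0, 0, 0], 1.5]
    - [[0, 0, 0], [0, 0, 0], 1.5]
    - [[0, 0, 0], [0, 0, 0], 1.5]

```text
time_s: 65.55
position: [0.5248, 0.4028, 0.1711]
eef_rot: [[-0.977, 0.212, 0.004], [0.212, 0.977, 0.003], [-0.003, 0.003, -1.0]]
ft_force: [2.6, 5.2, 4.8]
grip_width: 0.23
```

Run:
```python
from h import *
import cv2
a=np.clip(avg('scene',2),0,255).astype(np.uint8)
h=np.array([0.550,0.396,0.05])
u,v=proj('scene',h+[0,0,.08]); u=int(u);v=int(v);print(u,v)
x0=max(0,u-80);y0=max(0,v-70)
c=a[y0:y0+130,x0:x0+160];print(x0,y0)
cv2.imwrite('pics/lv1.png',cv2.resize(c,None,fx=4.5,fy=4.5,interpolation=cv2.INTER_CUBIC))
```

```text
Traceback (most recent call last):
ValueError: not enough values to unpack (expected 2, got 1)
```

Run:
```python
from h import *
import cv2
a=np.clip(avg('scene',2),0,255).astype(np.uint8)
h=np.array([0.550,0.396,0.05])
u,v=np.ravel(proj('scene',h+[0,0,.08])); u=int(u);v=int(v);print(u,v)
x0=max(0,u-80);y0=max(0,v-70)
c=a[y0:y0+130,x0:x0+160];print(x0,y0)
cv2.imwrite('pics/lv1.png',cv2.resize(c,None,fx=4.5,fy=4.5,interpolation=cv2.INTER_CUBIC))
```

```text
327 262
247 192
```

View pics/lv1.png

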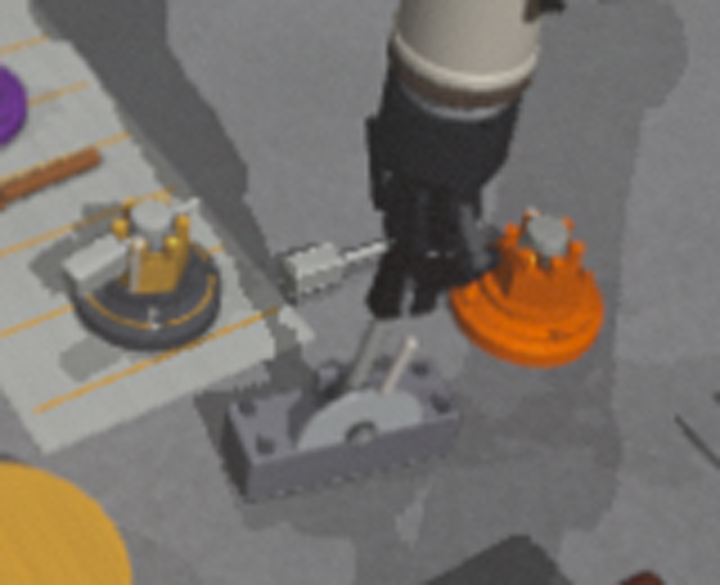

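The gripper holds the lever just over the idle pose, and the pointer is clear below the fingers. I'll release it, lift straight up and measure.

Emit:
jog_arm:
  increments:
    - [[0, 0, 0], [0, 0, 0], 3.6]
    - [[0, 0, 0], [0, 0, 0], 3.6]
    - [[0, 0, 0], [0, 0, 0], 3.6]
    - [[0, 0, 0], [0, 0, 0], 3.6]
    - [[0, 0, 0], [0, 0, -1.5], 3.6]
    - [[0, 0, 0], [0, 0, -3], 3.6]
    - [[0, 0, 0], [0, 0, -4], 3.6]
    - [[0, 0, 0], [0, 0, -4], 3.6]
    - [[0, 0, 0], [0, 0, 0], 3.6]
    - [[0, 0, 0], [0, 0, 0], 3.6]
    - [[0, 0, 0], [0, 0, 0], 3.6]

```text
time_s: 66.67
position: [0.5226, 0.4009, 0.2938]
eef_rot: [[-0.977, 0.212, -0.001], [0.212, 0.977, -0.002], [0.0, -0.002, -1.0]]
ft_force: [-0.3, -0.2, -0.5]
grip_width: 0.424
```

Run:
```python
from h import *
import cv2
a=np.clip(avg('scene',2),0,255).astype(np.uint8)
b=np.clip(avg('top',2),0,255).astype(np.uint8)
h=np.array([0.550,0.396,0.05])
for n,c in (('scene',a),('top',b)):
    u,v=np.ravel(proj(n,h+[0,0,.06]));x0=int(u)-40;y0=max(0,int(v)-37);print(n,x0,y0)
    cv2.imwrite(f'pics/lv2{n}.png',cv2.resize(c[y0:y0+75,x0:x0+80],None,fx=8,fy=8,interpolation=cv2.INTER_CUBIC))
np.save('a.npy',a);np.save('b.npy',b)
```

```text
scene 286 230
top 70 142
```

View pics/lv2scene.png

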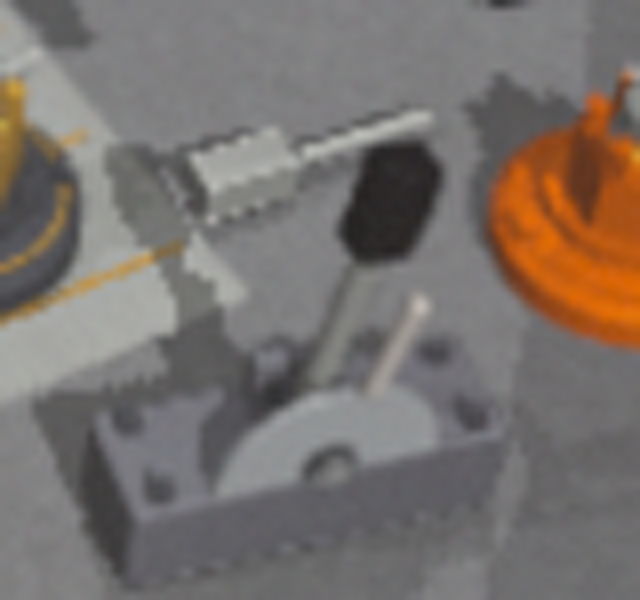

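View pics/lv2top.png

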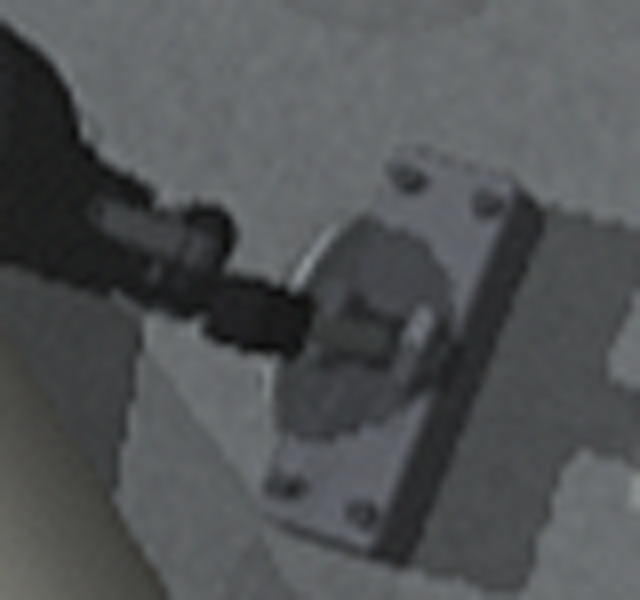

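Scene: the grip blob is centred near (392,200) in the crop and the pointer tip at (420,300). Top: the grip is still partly covered by the fingers. Next I'll compute both angles from the scene view.

```bash
cat > lv.py <<'E'
from h import *
H=np.array([0.550,0.396,0.05]);ex=np.array([.977,-.211,0]);ey=np.array([.211,.977,0])
def lp(cam,uv,yo):
    o,d=ray(cam,uv); o=np.ravel(o);d=np.ravel(d)
    t=(yo-(o-H)@ey)/(d@ey);P=o+t*d-H
    return P@ex,P[2],0.8+np.arctan2(P@ex,P[2]),np.hypot(P@ex,P[2])
E
grep -n "def ray" -A8 h.py
python3 - <<'E'
from lv import *
import cv2
a=np.load('a.npy')
m=(a.max(2)<55).astype(np.uint8)
x0,y0=286,230
w=np.zeros_like(m);w[y0+15:y0+35,x0+40:x0+57]=1
m=m*w
n,l,s,c=cv2.connectedComponentsWithStats(m);k=1+np.argmax(s[1:,4]);print(s[k],c[k])
g=c[k]
print('grip',lp('scene',g,0),'alt',lp('scene',(x0+392/8-.5,y0+200/8-.5),0))
print('tip',lp('scene',(x0+419/8-.5,y0+302/8-.5),.025))
for th in (.5,.53,.56,.59,.62,.65):
    f=lambda r,y:np.ravel(proj('scene',H+ey*y+r*(ex*np.sin(th-.8)+np.array([0,0,np.cos(th-.8)]))))
    print(th,[np.round((f(r,y)-[x0,y0]+.5)*8) for r,y in((.110,0),(.05,0),(.085,.025),(.05,.025))])
E
```

```text
11:def ray(n,uv):
12-    K,k1,R,t=cal(n); uv=np.atleast_2d(np.float64(uv)); d=(uv-K[:2,2])/np.array([K[0,0],K[1,1]])
13-    s=d.copy()
14-    for _ in range(30): s=d/(1+k1*(s**2).sum(1,keepdims=True))
15-    v=np.c_[s,np.ones(len(s))]@R; o=-R.T@t
16-    return o,v/np.linalg.norm(v,axis=1,keepdims=True)
17-def onz(n,uv,z):
18-    o,v=ray(n,uv); return o+v*((z-o[2])/v[:,2])[:,None]
19-def tri(uv1,uv2,n1="scene",n2="top"):
[329 248  12  14 118] [334.3559322  254.59322034]
grip (np.float64(-0.015901420627412892), np.float64(0.10754851468984487), np.float64(0.6532100106232642), np.float64(0.10871769952478617)) alt (np.float64(-0.01629392077484594), np.float64(0.10781027114380874), np.float64(0.6500000731222331), np.float64(0.10903461110270682))
tip (np.float64(-0.0191673861755446), np.float64(0.08183239378240796), np.float64(0.5699203623568357), np.float64(0.08404718534824078))
0.5 [array([433., 196.]), array([362., 315.]), array([434., 300.]), array([392., 368.])]
0.53 [array([425., 196.]), array([359., 315.]), array([428., 300.]), array([389., 368.])]
0.56 [array([417., 196.]), array([355., 315.]), array([422., 300.]), array([385., 369.])]
0.59 [array([409., 197.]), array([352., 315.]), array([416., 300.]), array([381., 369.])]
0.62 [array([401., 197.]), array([348., 316.]), array([409., 301.]), array([378., 369.])]
0.65 [array([393., 198.]), array([344., 316.]), array([403., 302.]), array([374., 370.])]
```

Emit:
jog_arm:
  increments:
    - [[0, 0, 0], [0, -4, 0], 4.2]
    - [[0, 0, 0], [0, -4, 0], 4.2]
    - [[0, 0, 0], [0, -4, 0], 4.2]
    - [[0, 0, 0], [0, -4, 0], 4.2]
    - [[0, 0, 0], [0, -4, 0], 4.2]
    - [[0, 0, 0], [0, 0, 0], 4.2]
    - [[0, 0, 0], [0, 0, 0], 4.2]
    - [[0, 0, 0], [0, 0, 0], 4.2]
    - [[0, 0, 0], [0, 0, 0], 4.2]

```text
time_s: 67.62
position: [0.4802, 0.2076, 0.294]
eef_rot: [[-0.978, 0.21, -0.001], [0.21, 0.978, -0.0], [0.001, -0.0, -1.0]]
ft_force: [0.3, 0.5, 0.1]
grip_width: 0.495
```

Run:
```python
from lv import *
import cv2
b=np.clip(avg('top',3),0,255).astype(np.uint8)
a=np.clip(avg('scene',2),0,255).astype(np.uint8)
np.save('a.npy',a);np.save('b.npy',b)
u,v=np.ravel(proj('top',H+[0,0,.06]));x0=70;y0=142
cv2.imwrite('pics/lv3top.png',cv2.resize(b[y0:y0+75,x0:x0+80],None,fx=8,fy=8,interpolation=cv2.INTER_CUBIC))
for th in (.5,.53,.56,.59,.62,.65):
    f=lambda r,y:np.ravel(proj('top',H+ey*y+r*(ex*np.sin(th-.8)+np.array([0,0,np.cos(th-.8)]))))
    print(th,[np.round((f(r,y)-[x0,y0]+.5)*8) for r,y in((.110,0),(.132,0),(.085,.025),(.05,.025))])
```

```text
0.5 [array([249., 360.]), array([220., 364.]), array([215., 334.]), array([260., 328.])]
0.53 [array([252., 351.]), array([223., 353.]), array([217., 327.]), array([261., 324.])]
0.56 [array([255., 341.]), array([226., 342.]), array([219., 320.]), array([262., 320.])]
0.59 [array([257., 332.]), array([229., 330.]), array([221., 313.]), array([263., 316.])]
0.62 [array([260., 323.]), array([233., 319.]), array([223., 306.]), array([265., 312.])]
0.65 [array([263., 313.]), array([237., 307.]), array([225., 299.]), array([266., 308.])]
```

View pics/lv3top.png

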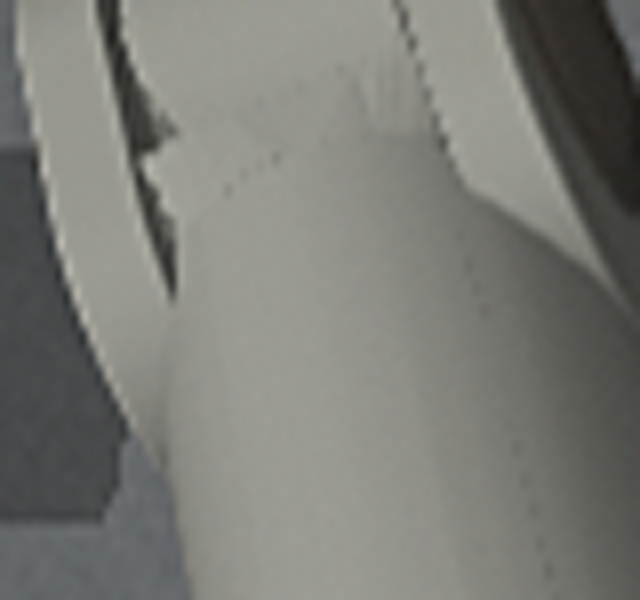

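Now the arm hides the lever from the top camera. The scene view gives lever ≈0.65 and pointer ≈0.56–0.57, so I'll re-pinch and move the lever about 9 mm further.

Emit:
jog_arm:
  increments:
    - [[0, 0, 0], [-1.1, 4, 0], 4.2]
    - [[0, 0, 0], [0, 4, 0], 4.2]
    - [[0, 0, 0], [0, 4, 0], 4.2]
    - [[0, 0, 0], [0, 4, 0], 4.2]
    - [[0, 0, 0], [0, 3.9, 0], 4.2]
    - [[0, 0, 0], [0, 0, 0], 4.2]
    - [[0, 0, 0], [0, 0, 0], 4.2]
    - [[0, 0, 0], [0, 0, 4], 4.2]
    - [[0, 0, 0], [0, 0, 2], 4.2]
    - [[0, 0, 0], [0, 0, 0], 4.2]
    - [[0, 0, 0], [0, 0, 0], 4.2]
    - [[0, 0, 0], [0, 0, 0], 4.2]

```text
time_s: 68.87
position: [0.5341, 0.398, 0.2359]
eef_rot: [[-0.977, 0.213, 0.001], [0.213, 0.977, 0.0], [-0.001, 0.001, -1.0]]
ft_force: [0.9, 0.5, -0.7]
grip_width: 0.491
```

Run:
```python
from h import *
go(.5331,.3997,.169,yaw=167.8)
```

```text
t 68.87 pos [0.5341, 0.398, 0.2359] yaw 167.7 F [0.9, 0.5, -0.7] grip 4.191
 turn [0.03, 0.07, -0.08] shift(cur axes) [0.15, 0.14, 6.69] shift(after turn) [0.14, 0.14, 6.69] n 2 per row turn [0.02, 0.03, -0.04] shift [0.073, 0.07, 3.343] or [0.068, 0.072, 3.343]
```

Emit:
jog_arm:
  increments:
    - [[0, 0, 0], [0.1, 0.1, 2.5], 4.2]
    - [[0, 0, 0], [0, 0, 2.5], 4.2]
    - [[0, 0, 0], [0, 0, 1.7], 4.2]
    - [[0, 0, 0], [0, 0, 0], 4.2]
    - [[0, 0, 0], [0, 0, 0], 4.2]
    - [[0, 0, 0], [0, 0, 0], 1.5]
    - [[0, 0, 0], [0, 0, 0], 1.5]
    - [[0, 0, 0], [0, 0, 0], 1.5]
    - [[0, 0, 0], [0, 0, 0], 1.5]
    - [[0, 0, 0], [0, 0, 0], 1.5]
    - [[0, 0, 0], [0, 0, 0], 1.5]
  grip_force: 50

```text
time_s: 69.78
position: [0.5339, 0.4009, 0.1701]
eef_rot: [[-0.977, 0.212, 0.004], [0.212, 0.977, 0.003], [-0.003, 0.003, -1.0]]
ft_force: [0.1, 1.2, 6.5]
grip_width: 0.226
```

Emit:
jog_arm:
  increments:
    - [[0, 0, 0], [0.3, 0, 0], 1.5]
    - [[0, 0, 0], [0.3, 0, 0.05], 1.5]
    - [[0, 0, 0], [0.3, 0, 0.1], 1.5]
    - [[0, 0, 0], [0.1, 0, 0], 1.5]
    - [[0, 0, 0], [0, 0, 0], 1.5]
    - [[0, 0, 0], [0, 0, 0], 1.5]
    - [[0, 0, 0], [0, 0, 0], 1.5]
    - [[0, 0, 0], [0, 0, 0], 1.5]

```text
time_s: 70.45
position: [0.5263, 0.4026, 0.1686]
eef_rot: [[-0.977, 0.213, 0.007], [0.213, 0.977, 0.003], [-0.006, 0.005, -1.0]]
ft_force: [4.9, 2.2, 4.6]
grip_width: 0.229
```

Emit:
jog_arm:
  increments:
    - [[0, 0, 0], [0, 0, 0], 3.6]
    - [[0, 0, 0], [0, 0, 0], 3.6]
    - [[0, 0, 0], [0, 0, 0], 3.6]
    - [[0, 0, 0], [0, 0, 0], 3.6]
    - [[0, 0, 0], [0, 0, -1.5], 3.6]
    - [[0, 0, 0], [0, 0, -3], 3.6]
    - [[0, 0, 0], [0, 0, -3], 3.6]
    - [[0, 0, 0], [0, 0, -4], 3.6]
    - [[0, 0, 0], [0, 0, 0], 3.6]
    - [[0, 0, 0], [0, 0, 0], 3.6]

```text
time_s: 71.28
position: [0.5237, 0.4028, 0.2839]
eef_rot: [[-0.977, 0.211, 0.004], [0.211, 0.977, 0.003], [-0.003, 0.004, -1.0]]
ft_force: [0.3, -0.1, -0.9]
grip_width: 0.422
```

```bash
cat > lm.py <<'E'
from lv import *
import cv2,sys
a=np.clip(avg('scene',3),0,255).astype(np.uint8);np.save('a.npy',a)
x0,y0=286,230
m=(a.max(2)<55).astype(np.uint8)
w=np.zeros_like(m);w[y0+13:y0+35,x0+38:x0+62]=1
m=m*w
n,l,s,c=cv2.connectedComponentsWithStats(m);k=1+np.argmax(s[1:,4]);print(s[k],c[k])
print('grip',np.round(lp('scene',c[k],0),4))
cv2.imwrite(sys.argv[1],cv2.resize(a[y0:y0+75,x0:x0+80],None,fx=8,fy=8,interpolation=cv2.INTER_CUBIC))
E
python3 lm.py pics/lv4.png
```

```text
[331 248  12  14 123] [336.48780488 254.49593496]
grip [-0.0226  0.1059  0.5894  0.1083]
```

View pics/lv4.png

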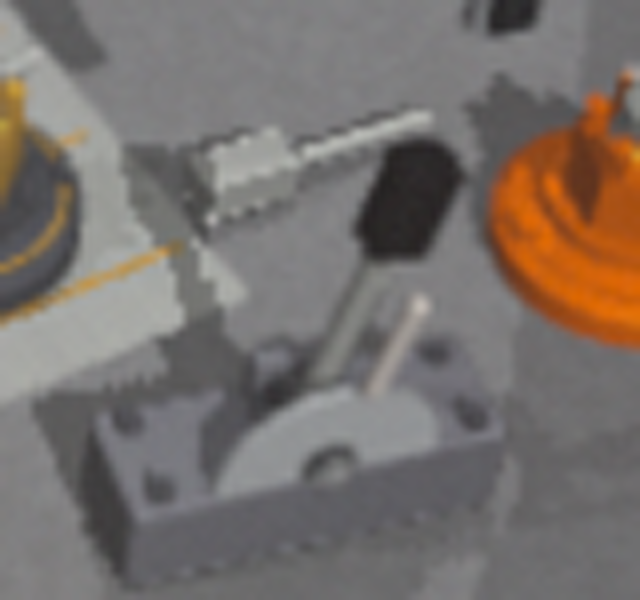

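Run:
```python
from lv import *
import cv2
a=np.load('a.npy');x0,y0=318,240
c=cv2.resize(a[y0:y0+42,x0:x0+34],None,fx=14,fy=14,interpolation=cv2.INTER_NEAREST)
cv2.imwrite('pics/lv5.png',c)
# pointer centreline: row-wise brightness-weighted centroid of whitish pixels
import warnings
g=a.astype(float).min(2)
P=[]
for v in range(266,279):
    uc=386/8-.5+286-(v-(230+369/8-.5))*.536
    us=np.arange(int(uc-3),int(uc+5));r=g[v,us];wt=np.clip(r-np.sort(r)[2]-8,0,None)
    if wt.sum()>0:
        u=(us*wt).sum()/wt.sum();q=lp('scene',(u,v),.025);print(v,round(u,2),np.round(q,4),r.astype(int))
```

```text
266 338.0 [-0.0186  0.0872  0.59    0.0892] [126 125 132 138 130 128 128 127]
267 338.12 [-0.0198  0.0827  0.5652  0.085 ] [125 120 141 166 148 125 127 127]
268 338.13 [-0.0206  0.0782  0.5429  0.0809] [128 123 120 148 178 158 127 127]
269 337.84 [-0.0204  0.074   0.5307  0.0768] [126 116 120 146 154 140 128 129]
270 337.17 [-0.019   0.0703  0.5354  0.0728] [118 122 119 133 149 138 127 128]
271 336.67 [-0.0182  0.0663  0.5315  0.0687] [ 98 107 123 145 145 131 118 118]
272 336.0 [-0.0168  0.0624  0.5368  0.0647] [ 84  86 104 137 147 131 111 100]
273 335.45 [-0.0158  0.0584  0.5357  0.0605] [ 84  89 120 146 141 117  90  79]
274 335.12 [-0.0155  0.0542  0.5213  0.0564] [100  94 107 138 148 134 116  93]
275 334.38 [-0.0139  0.0504  0.5309  0.0523] [110 108 124 148 142 121 112 107]
276 333.84 [-0.0129  0.0463  0.5279  0.0481] [106 104 113 141 148 132 116 113]
277 333.29 [-0.0119  0.0423  0.526   0.0439] [102 103 127 149 142 121 112 114]
278 332.62 [-0.0105  0.0383  0.5329  0.0398] [137 118 111 140 151 140 126 127]
```

View pics/lv5.png

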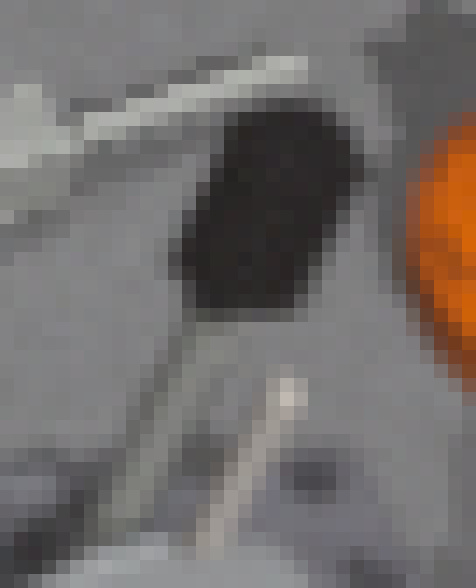

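Run:
```python
from lv import *
a=np.load('a.npy').astype(int)
for v in range(262,277):
    uc=331.6-(v-264)*.5
    us=np.arange(int(uc)-5,int(uc)+6);print(v,us[0],a[v,us].mean(1).astype(int))
for u,v in((330.4,267),(326.4,275)): print(np.round(lp('scene',(u,v),0),4))
```

```text
262 327 [131 130 129 120  90  74  68  74  83  82  83]
263 327 [129 127 127 113 100 112 111 118 129 129 129]
264 326 [127 129 131 123 102 109 125 129 129 123 127]
265 326 [127 128 130 114 101 117 129 131 129 125 127]
266 325 [128 125 127 120 102 109 126 127 121 121 127]
267 325 [128 127 123 110  99 119 129 123 115 127 125]
268 324 [129 129 129 118 100 110 125 127 116 116 128]
269 324 [127 131 126 110 100 120 128 121 115 125 127]
270 323 [132 131 132 124 103 109 125 128 113 102 119]
271 323 [128 125 122 112 103 119 129 118  95  89  99]
272 322 [104 114 108 100  97 111 127 128 107  84  85]
273 322 [ 89  89  88  88  99 118 130 119  97  87  84]
274 321 [116  96  84  81  90 110 125 126 111  99 101]
275 321 [110  90  69  75  97 121 129 121 104 110 112]
276 320 [ 93  87  69  62  83 110 125 127 111 103 107]
[-0.0121  0.0568  0.5905  0.058 ]
[-0.0047  0.0239  0.6061  0.0243]
```

Pointer reads about 0.54 and the lever about 0.59 in the same view. One more small correction of about 5 mm.

Emit:
jog_arm:
  increments:
    - [[0, 0, 0], [-0.2, 0, 3.5], 4.0]
    - [[0, 0, 0], [0, 0, 3.5], 4.0]
    - [[0, 0, 0], [0, 0, 3], 4.0]
    - [[0, 0, 0], [0, 0, 1.5], 4.0]
    - [[0, 0, 0], [0, 0, 0], 4.0]
    - [[0, 0, 0], [0, 0, 0], 4.0]
    - [[0, 0, 0], [0, 0, 0], 1.5]
    - [[0, 0, 0], [0, 0, 0], 1.5]
    - [[0, 0, 0], [0, 0, 0], 1.5]
    - [[0, 0, 0], [0, 0, 0], 1.5]
    - [[0, 0, 0], [0, 0, 0], 1.5]
    - [[0, 0, 0], [0, 0, 0], 1.5]
  grip_force: 50

```text
time_s: 72.43
position: [0.5255, 0.4027, 0.1672]
eef_rot: [[-0.977, 0.212, 0.002], [0.212, 0.977, 0.003], [-0.002, 0.003, -1.0]]
ft_force: [2.6, 4.8, -3.1]
grip_width: 0.231
```

Emit:
jog_arm:
  increments:
    - [[0, 0, 0], [0.25, 0, 0], 1.5]
    - [[0, 0, 0], [0.25, 0, 0.05], 1.5]
    - [[0, 0, 0], [0.25, 0, 0.1], 1.5]
    - [[0, 0, 0], [0, 0, 0], 1.5]
    - [[0, 0, 0], [0, 0, 0], 1.5]
    - [[0, 0, 0], [0, 0, 0], 1.5]
    - [[0, 0, 0], [0, 0, 0], 1.5]

```text
time_s: 73.02
position: [0.5211, 0.4038, 0.1663]
eef_rot: [[-0.977, 0.213, 0.007], [0.213, 0.977, 0.004], [-0.006, 0.005, -1.0]]
ft_force: [8.0, 3.6, -7.0]
grip_width: 0.234
```

Emit:
jog_arm:
  increments:
    - [[0, 0, 0], [0, 0, 0], 3.6]
    - [[0, 0, 0], [0, 0, 0], 3.6]
    - [[0, 0, 0], [0, 0, 0], 3.6]
    - [[0, 0, 0], [0, 0, 0], 3.6]
    - [[0, 0, 0], [0, 0, -1.5], 3.6]
    - [[0, 0, 0], [0, 0, -3], 3.6]
    - [[0, 0, 0], [0, 0, -3], 3.6]
    - [[0, 0, 0], [0, 0, -4], 3.6]
    - [[0, 0, 0], [0, 0, 0], 3.6]
    - [[0, 0, 0], [0, 0, 0], 3.6]

```text
time_s: 73.85
position: [0.5184, 0.4041, 0.283]
eef_rot: [[-0.977, 0.211, 0.005], [0.211, 0.977, 0.003], [-0.004, 0.004, -1.0]]
ft_force: [-0.1, -0.1, -0.4]
grip_width: 0.42
```

```bash
python3 lm.py pics/lv6.png
python3 - <<'E'
from lv import *
a=np.load('a.npy').astype(int)
for v in range(265,274,2):
    uc=331.6-(v-264)*.5
    us=np.arange(int(uc)-4,int(uc)+8);print(v,us[0],a[v,us].mean(1).astype(int))
E
```

```text
[332 248  13  14 125] [337.856 254.512]
grip [-0.0271  0.1046  0.5469  0.108 ]
265 327 [128 132 127 107 105 124 131 128 123 129 128 127]
267 326 [128 126 120 107 110 123 114  97 115 127 120 146]
269 325 [130 128 120 105 111 121 105  92 109 126 119 125]
271 324 [127 123 113 101 113 125 119  92  87  99 109 127]
273 323 [ 90  87  85  94 115 127 117  88  83  84  94 125]
```

View pics/lv6.png

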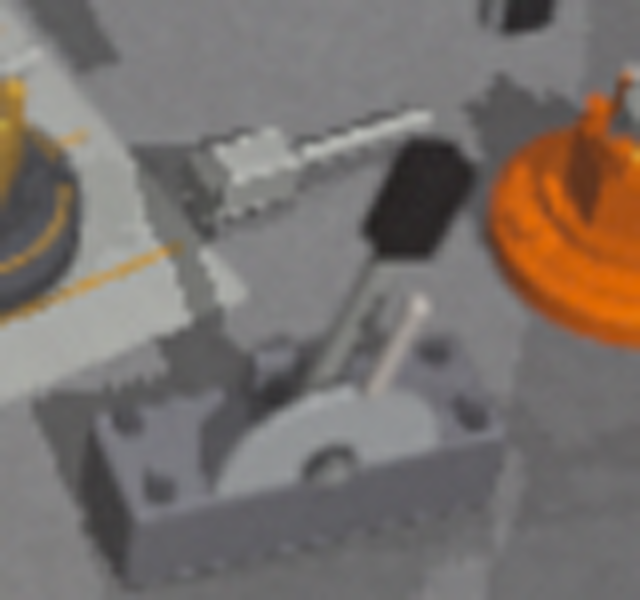

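Lever now reads 0.547 and the pointer 0.53–0.56, and they look parallel. Moving the arm well away for a full final check.

Emit:
jog_arm:
  increments:
    - [[0, 0, 0], [0, -4, -2], 3.6]
    - [[0, 0, 0], [0, -4, 0], 3.6]
    - [[0, 0, 0], [0, -4, 0], 3.6]
    - [[0, 0, 0], [0, -4, 0], 3.6]
    - [[0, 0, 0], [0, -4, 0], 3.6]
    - [[0, 0, 0], [0, -4, 0], 3.6]
    - [[0, 0, 0], [0, -4, 0], 3.6]
    - [[0, 0, 0], [0, -4, 0], 3.6]
    - [[0, 0, 0], [0, -4, 0], 3.6]
    - [[0, 0, 0], [0, -4, 0], 3.6]
    - [[0, 0, 0], [0, -4, 0], 3.6]
    - [[0, 0, 0], [0, -4, 0], 3.6]

```text
time_s: 75.0
position: [0.4144, -0.0654, 0.297]
eef_rot: [[-0.977, 0.212, -0.003], [0.212, 0.977, -0.0], [0.003, -0.001, -1.0]]
ft_force: [0.5, -0.0, 1.2]
grip_width: 0.423
```

Emit:
jog_arm:
  increments:
    - [[0, 0, 0], [0, -4, 0], 3.6]
    - [[0, 0, 0], [0, -4, 0], 3.6]
    - [[0, 0, 0], [0, 0, 0], 3.6]
    - [[0, 0, 0], [0, 0, 0], 3.6]
    - [[0, 0, 0], [0, 0, 0], 3.6]

```text
time_s: 75.42
position: [0.3988, -0.1414, 0.2973]
eef_rot: [[-0.977, 0.212, -0.003], [0.212, 0.977, 0.0], [0.002, -0.0, -1.0]]
ft_force: [-0.4, 0.1, 0.3]
grip_width: 0.425
```

Run:
```python
from lv import *
import cv2
b=np.clip(avg('top',3),0,255).astype(np.uint8)
a=np.clip(avg('scene',2),0,255).astype(np.uint8)
np.save('a.npy',a);np.save('b.npy',b)
cv2.imwrite('pics/fin_t.png',b);cv2.imwrite('pics/fin_s.png',a)
x0=70;y0=142
cv2.imwrite('pics/lv7.png',cv2.resize(b[y0:y0+75,x0:x0+80],None,fx=8,fy=8,interpolation=cv2.INTER_CUBIC))
```

```text
(no output)
```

View pics/lv7.png

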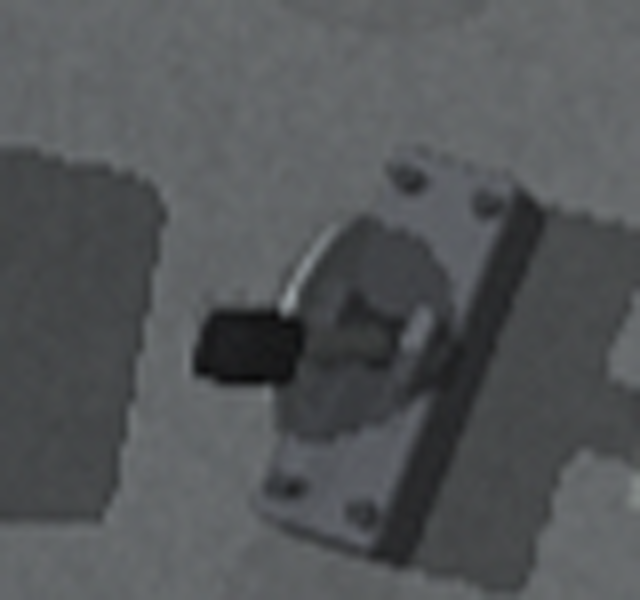

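View pics/fin_t.png

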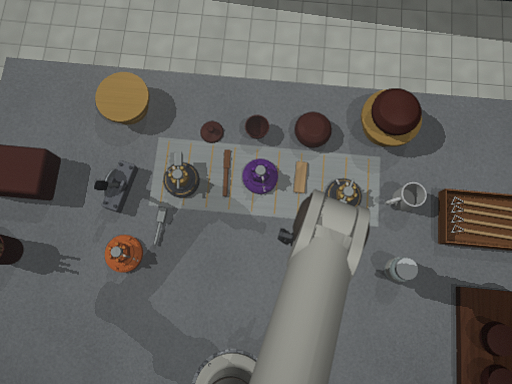

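View pics/fin_s.png

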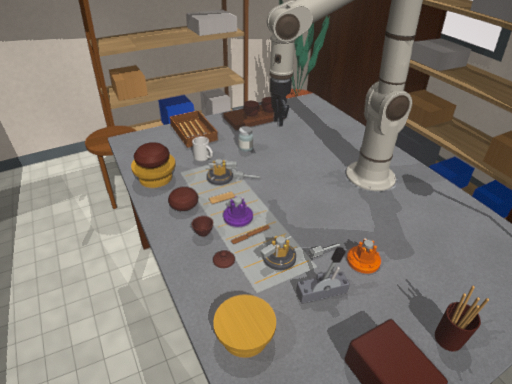

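Top view: the grip is centred near crop (248,347), which gives ≈0.545 rad against the pointer's 0.558 measured earlier in the same view. They agree. Last look at both pinned hubs.

Run:
```python
from h import *
import cv2
a=np.load('a.npy');b=np.load('b.npy')
t=[]
for n,im,f in (('scene',a,0),('top',b,0)):
    for c,az in (((.5925,.2185),8.4),((.5873,-.2797),-21)):
        P=np.array([*c,.066]);u=np.ravel(proj(n,P));x0=int(u[0])-28;y0=int(u[1])-20
        k=cv2.resize(im[y0:y0+42,x0:x0+56],None,fx=7,fy=7,interpolation=cv2.INTER_CUBIC)
        d=np.array([np.cos(np.radians(az)),np.sin(np.radians(az)),0]); s=-1 if az>0 else 1
        for o in (.043,-.027,-.071):
            q=(np.ravel(proj(n,P+d*s*o))-[x0,y0]+.5)*7
            cv2.circle(k,tuple(int(z) for z in q),3,(0,0,255),1)
        t.append(k)
cv2.imwrite('pics/fin_h.png',np.vstack([np.hstack(t[:2]),np.hstack(t[2:])]))
```

```text
(no output)
```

View pics/fin_h.png

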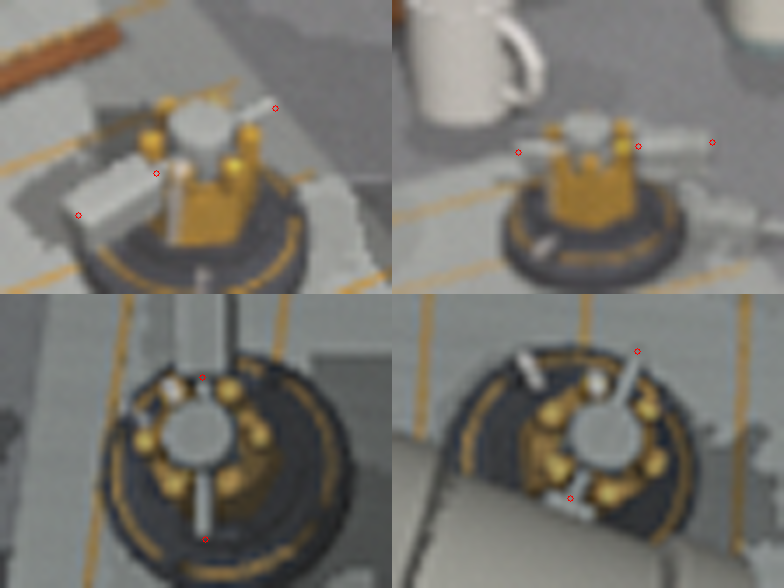

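Run:
```python
from rig import robot
s=robot.get_state();print(s['time_s'],s['position'],s['ft_force'])
print(robot.close_job())
```

```text
75.6667 [ 0.39959125 -0.14073864  0.29800348] [ 0.23018828  0.89392552 -0.13611111]
the job is handed in; nothing more can be done
None
```

The job is done and handed in at about 76 s of the 210 s allowed. The lever was locked throughout the hub work and is now back at idle, and both hubs present (a and b) are tightened and pinned. The orange and purple look-alikes were left alone, and two spare pins stay on the bench. One of them, near hub a, was knocked aside by the disturbance and left there.

**Nuts and pins:** Each nut was turned to its first slot line-up past the mark. Each pin was pushed in until it stopped (7–9 N). In the last pictures the shoulders and tips sit where a fully home pin should be, to within about 2 mm. The arm partly covered hub a's pin head in the final top view, but its shoulder and tip were visible.

**Lever:** My first return left it about 0.08 rad short of the pointer, so I moved it twice more. It now reads about 0.547 rad in the scene view and 0.545 in the top view.

**Disagreement:** The pointer reads between 0.53 and 0.57 rad depending on the view and how it is measured, so the remaining lever error is about 0.02 rad.

The arm was parked at z ≈ 0.30 m, touching nothing. In the final pictures nothing on the bench looked disturbed.

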